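Pack the service kit: tools into their cut-outs, parts boxes stacked on the dock

ROBOT

A 7-joint arm with a two-finger parallel gripper is mounted at the origin on the work surface; the furniture and walls round the work are solid. World frame = base frame: x ahead of the robot, y to its left, z up, the work surface at z = 0. Lengths are in m, angles in degrees, forces in N, time in s.
With the tool pointing down it reaches from about 0.4 to 0.925 m from the base axis. Payload 5.6 kg.
Tool frame: the origin (TCP) lies between the finger pads; the fingertips stand ctrl.tcp_to_tips ahead of it and the grasp point (between the pads) lies 11 mm behind it (ctrl.tcp_to_tips is the distance from the TCP to the fingertips, in m); z points along the fingers, y is the direction in which the jaws open and shut (so a half turn about z gives the same grasp; the last joint's range is limited). The gripper opens to 85 mm and grips with 20 to 120 N. Pads are 22 mm wide; open, the fingers measure 114 mm over their backs; the gripper's body (76 mm by 85 mm) begins 54 mm behind the grasp point. The pads swing forward as they close: fully open they stand 13 mm farther back than shut.
Start: joints at [-78.266, 26.786, -0.665, 91.828, 0.344, 61.387, -3.226], TCP at [0.159, 0.63, 0.201] pointing down, gripper open.
Joint ranges: [-144.91, 144.91], [-17.63, 115.5], [-89.93, 88.59], [15.96, 139.68], [-74.01, 254.01], [8.47, 105.57], [-167.45, 167.45]. Speed limits (degrees/s): [147.25, 147.25, 180, 180, 180, 180, 180].

INTERFACE

Orientations are given as a 3x3 rotation matrix whose columns are the frame's x, y, z axes.
In Python, from rig import ctrl, viewer gives the robot as it stands. The module is installed in compiled form; this text tells all that it offers.
- The arm moves only by the tool arm_command, never from a script. Its argument "increments" is a list of rows, each an object with "rotation": the turn, a rotation vector about the tool's x, y, z in rad, a list of three; "linear": the shift along the tool's x, y, z in m, a list of three; "gripper": the finger opening in m, from 0 to 0.0854. A call has 1 to 10 rows; each row shifts and turns the commanded pose from where the row before left it, along the tool's axes as they then stand; what a row does not reach is not made up. A row lasts 1/12 s, in which the tool goes at most 41.7 mm and 7.16 degrees, less where a joint would pass 70% of its speed; a pose out of reach is approached as far as the arm can. A call is refused whole if a number of a shift passes 0.0417 or a number of a turn 0.125, either way. A call with a gripper value outside its range is refused whole. The fingers move at their own pace and stop on an object; "force" is the grip in N (left out, the last holds). Time passes only in rows, so rows that do not move let the fingers close. It gives the time, the measured TCP pose, the force and the opening at its end, in the units of the state.
- ctrl.get_obs(): the state, without advancing time (a new reading comes with each control period).
- viewer.snapshot(name): name is "side" or "top"; returns a dict with "color" (420x560x3 uint8, blue, green, red), "K" (3x3 intrinsics, pixels), "position" and "orientation" of the camera in the world. Camera axes: x right, y down, z forward; pixel columns grow to the right and rows downward; lengths in m; the calibration is good to about 2 mm. A picture is of the moment at which its call begins. There is no depth.
- ctrl.finish_job(): hands the job in, once; it reports no verdict.
The state is a dict: "clock": time; "joint_pos": joint angles; "joint_velocities": joint speeds; "joint_torque": joint torques, N m; "ee_pos": TCP position; "eef_rot": TCP orientation; "force": force on the tool from outside, world axes, zero at the start; "moment": the same for the moment, N m; "gripper_width": opening from 0.0 (shut) to 1.0 (fully open).
Only numpy, scipy, OpenCV 4.12 (cv2) and the standard library are available. Lean on these libraries where they do the work, as an engineer would, in place of code of your own. Each camera call takes 0.05 s, during which the arm holds its last target.

TASK

Pack the service kit into the white tray: lay the pliers and the hand-held counter each flat in the cut-out of its own shape, and set the deep parts box down over the two lugs of the third insert with the shallow parts box stacked on top of it, so that both boxes lock fully down. Carry the boxes upright, and leave the mug, the tape roll and the thread spool where they stand.

Things in the scene. Friction and masses are not known exactly. Their poses are not given: they have to be found in the camera images.
- pliers: Closed pliers with red grips lying flat, 60 (x) x 187 (y) x 14 mm. Origin: centre of underside, on the centre line; grips point to +y, jaws to -y. Width: 21 mm at y = -45, 34 at y = -15, 44 at y = 0, 50 at y = +15, 54 at y = +28, 60 at y = +75 mm. Grasp across both grips at about y = +10 mm.
- counter: Hand-held counter: flat oblong pale instrument with rounded ends and a grey panel with dark dots, lying face up, 45 (x) x 146 (y) mm, case 16 mm high. Origin: centre of underside, y along its length. Grasp across its 45 mm width at the middle.
- deep_box: The deep lidded parts box, black with grey lid, 58 (x) x 92 (y) x 48 mm, about 0.35 kg. On the lid (above those 48 mm) 2 bevelled lugs, 40 (x) x 30 (y) x 5 mm, at y = -20.5 and +20.5 mm; underneath 2 recesses, 44 x 34 x 6.5 mm, at the same places, lock over such lugs, either way round; the rim then rests on what carries the lugs. Origin: centre of underside, z up. Grasp across x.
- shallow_box: The shallow lidded parts box, black with grey lid, 58 (x) x 92 (y) x 26 mm, about 0.16 kg. On the lid (above those 26 mm) 2 bevelled lugs, 40 (x) x 30 (y) x 5 mm, at y = -20.5 and +20.5 mm; underneath 2 recesses, 44 x 34 x 6.5 mm, at the same places, lock over such lugs, either way round; the rim then rests on what carries the lugs. Origin: centre of underside, z up. Grasp across x.
- insert_pliers: Fixed black insert, 102 (x) x 212 (y) x 16 mm, one of three in the white tray (walls 55 mm high), in any order. Origin: centre of underside, y along its length. Bevelled pocket, floor white, in the pliers' outline, about 4 mm wider all round: wide end (grips) at +y, narrow end (jaws) at -y; the seated pliers' origin is on this axis. Pocket floor 6 mm above origin. Finger scoops as deep, y = -10 to +34 mm, out to x = +-48 mm.
- insert_counter: Fixed black insert, 102 (x) x 212 (y) x 16 mm, one of three in the white tray (walls 55 mm high), in any order. Origin: centre of underside, y along its length. Bevelled oblong pocket, floor white, 53 x 155 mm, for the counter, either way round; the seated counter's origin is on this axis. Pocket floor 6 mm above origin. Finger scoops as deep, y = -22 to +22 mm, out to x = +-47 mm.
- insert_boxes: Fixed black insert, 102 (x) x 212 (y) x 16 mm, one of three in the white tray (walls 55 mm high), in any order. Origin: centre of underside, y along its length. Box dock: white-floored pocket 74 x 108 mm, floor 6 mm above origin, with 2 scoops and 2 black lugs standing on its floor, same size and places as those on the lids. A locked-on box rests on the pocket floor, its origin on this axis.
- mug: Bystander: white patterned mug standing right of the tray, 82 mm across, 114 mm with its handle, 91 mm high. Origin: centre of the underside.
- tape_roll: Bystander: roll of tan packing tape lying flat in the far part of the white tray, 96 mm across, 48 mm high. Origin: centre of the underside.
- spool: Bystander: thread spool with white rims standing upright, 34 mm across, 48 mm high. Origin: centre of the underside.
There are look-alikes about, which are no part of the job. Leave any pink look-alike of the shallow_box alone.

How it is judged (in metres and radians):
At the end, for the whole second after the job is handed in: Pliers and counter each flat at the bottom of their own pocket (12 mm, 10 degrees, 3.5 mm in height); deep box locked over the lugs of the dock insert, shallow box locked over the lugs of the deep box (each 5 mm sideways, 7 degrees, 2.5 mm from fully down); all released and at rest (horizontal distance between pliers and insert_pliers below 0.012 m and z of pliers in the frame of insert_pliers between 0.002 and 0.0095 m and angle between the y axis of pliers and the y axis of insert_pliers, either way round below 0.17 rad and angle between each of pliers, counter's own z axis and vertical below 0.08 rad and linear speed of each of pliers, counter, deep_box, shallow_box below 0.02 m/s and angular speed of each of pliers, counter, deep_box, shallow_box below 0.2 rad/s and horizontal distance between counter and insert_counter below 0.012 m and z of counter in the frame of insert_counter between 0.002 and 0.0095 m and angle between the y axis of counter and the y axis of insert_counter, either way round below 0.17 rad and horizontal distance between deep_box and insert_boxes below 0.005 m and z of deep_box in the frame of insert_boxes between 0.003 and 0.0085 m and angle between the y axis of deep_box and the y axis of insert_boxes, either way round below 0.12 rad and angle between each of deep_box, shallow_box's own z axis and vertical below 0.06 rad and horizontal distance between shallow_box and deep_box below 0.005 m and z of shallow_box in the frame of deep_box between 0.045 and 0.0505 m and angle between the y axis of shallow_box and the y axis of deep_box, either way round below 0.12 rad); the robot touches nothing.
It fails at once if the mug is shifted by more than 30 mm (distance of mug from where it was at the start of the episode above 0.03 m).
It fails at once if the tape roll is shifted by more than 30 mm (distance of tape_roll from where it was at the start of the episode above 0.03 m).
It fails at once if the thread spool is shifted by more than 30 mm (distance of spool from where it was at the start of the episode above 0.03 m).
It fails at once if the deep parts box is tipped by more than about 35 degrees (angle between deep_box's own z axis and vertical above 0.6 rad).
It fails at once if the shallow parts box is tipped by more than about 35 degrees (angle between shallow_box's own z axis and vertical above 0.6 rad).
It also fails if it takes over 128 s, if anything falls off the work surface, if the arm or the gripper's body presses on something with over 40 N, if the wrist force passes 120 N, or if a joint passes its speed limit or range.

## Working session

There is one attempt and no reset: what is moved stays moved. The work goes in short steps, Python scripts to look and compute and a tool call to move; the robot and the scene stay as the last step left them, time stands still between calls to the robot, and variables do not carry over. Pictures are saved under pics/ and viewed, and the job is handed in when it is done.

Besides the shell and the picture viewer there is one more tool, called after "Call:" by a JSON object that holds its "op" and its "data". arm_command: Moves the arm, as the interface text tells. Its arguments: {"type":"object","properties":{"increments":{"type":"array","items":{"type":"object","properties":{"rotation":{"type":"array","items":{"type":"number"}},"linear":{"type":"array","items":{"type":"number"}},"gripper":{"type":"number"}}}},"force":{"type":"number"}},"required":["increments"]}

```bash
mkdir -p pics; python3 - <<'E'
from rig import ctrl, viewer
import cv2
o=ctrl.get_obs(); print(o); print(ctrl.tcp_to_tips)
for n in("side","top"):
    s=viewer.snapshot(n); cv2.imwrite(f"pics/{n}0.png",cv2.resize(s["color"],(800,600),interpolation=cv2.INTER_CUBIC)); print(n,s["K"],s["position"],s["orientation"])
E
```

```text
{'clock': 0.0, 'joint_pos': array([-78.26497444,  26.83889092,  -0.66628269,  91.88212076,
         0.34317573,  61.3854981 ,  -3.22616612]), 'joint_velocities': array([ 0.004326  ,  0.08275036,  0.04742804,  0.0339745 ,  0.07851948,
       -0.01958533,  0.08617898]), 'joint_torque': array([-3.65159167e-04, -5.32377183e+01,  2.08120124e-02, -2.51301670e+01,
        1.13081653e-02,  7.74960819e-03, -7.92303609e-06]), 'ee_pos': array([0.15933485, 0.62952559, 0.19959697]), 'eef_rot': array([[-9.69437775e-01,  2.45337079e-01, -3.44732305e-04],
       [ 2.45337298e-01,  9.69436125e-01, -1.79128690e-03],
       [-1.05273146e-04, -1.82111688e-03, -9.99998336e-01]]), 'force': array([-0.11794286, -0.09977967, -0.3999293 ]), 'moment': array([-0.02085694,  0.01637463, -0.0323576 ]), 'gripper_width': 1.0004858186849441}
0.008
side [[515.44233623   0.         287.42969395]
 [  0.         515.44233623 205.64855476]
 [  0.           0.           1.        ]] [0.37040587 1.34934984 0.62933858] [[-0.98205731 -0.09418071  0.16338123]
 [-0.18759372  0.39926918 -0.89743675]
 [ 0.01928814 -0.91198362 -0.40977293]]
top [[397.14377834   0.         281.21856508]
 [  0.         397.14377834 207.09059016]
 [  0.           0.           1.        ]] [0.41289347 0.03589887 1.33333808] [[-0.02528511 -0.99055541  0.1347614 ]
 [-0.99953842  0.02277982 -0.02010045]
 [ 0.01684077 -0.13520744 -0.99067418]]
```

View pics/side0.png

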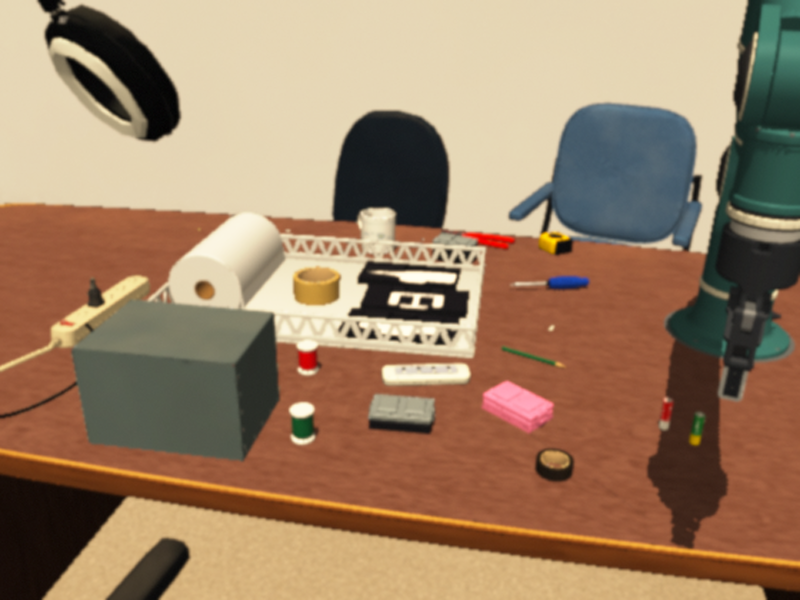

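View pics/top0.png

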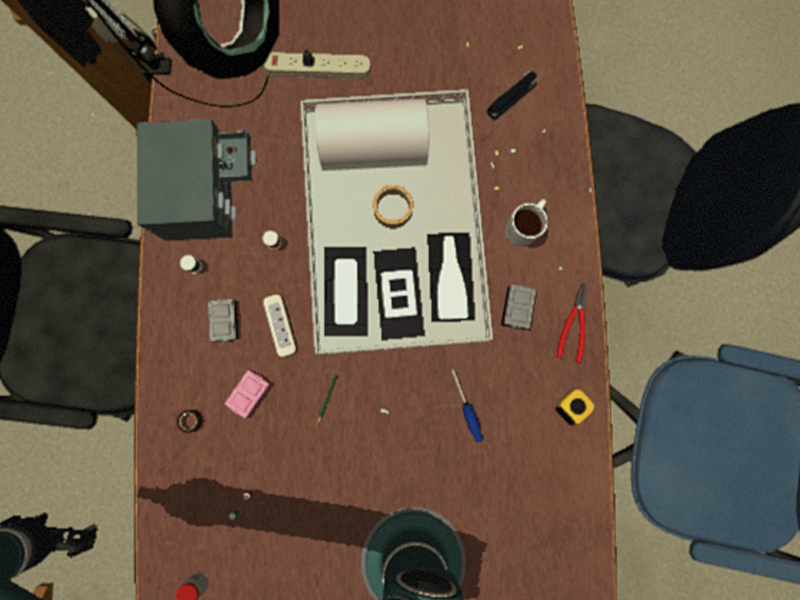

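```bash
cat > h.py <<'E'
import numpy as np, cv2
from rig import ctrl, viewer
def ray(s,uv):
    d=np.linalg.inv(s["K"])@np.array([uv[0],uv[1],1.0]); return np.array(s["position"]),np.array(s["orientation"])@d
def plane(s,uv,z):
    p,d=ray(s,uv); return (p+d*(z-p[2])/d[2])
def tri(a,ua,b,ub):
    p,d=ray(a,ua);q,e=ray(b,ub);d=d/np.linalg.norm(d);e=e/np.linalg.norm(e)
    t=np.linalg.lstsq(np.c_[d,-e],q-p,rcond=None)[0]
    x,y=p+t[0]*d,q+t[1]*e; return (x+y)/2,np.linalg.norm(x-y)
def proj(s,P):
    c=np.array(s["orientation"]).T@(np.array(P)-s["position"]); k=s["K"]@c; return k[:2]/k[2]
def crop(s,x0,y0,w,h,f,name):
    cv2.imwrite("pics/"+name,cv2.resize(s["color"][y0:y0+h,x0:x0+w],None,fx=f,fy=f,interpolation=cv2.INTER_CUBIC))
E
python3 - <<'E'
from h import *
t=viewer.snapshot("top"); s=viewer.snapshot("side")
crop(t,140,150,135,150,4,"t_left.png")
crop(t,210,150,145,110,5.5,"t_tray.png")
crop(t,340,180,90,90,6,"t_right.png")
crop(s,190,150,200,160,4,"s_all.png")
E
```

```text
(no output)
```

View pics/t_left.png

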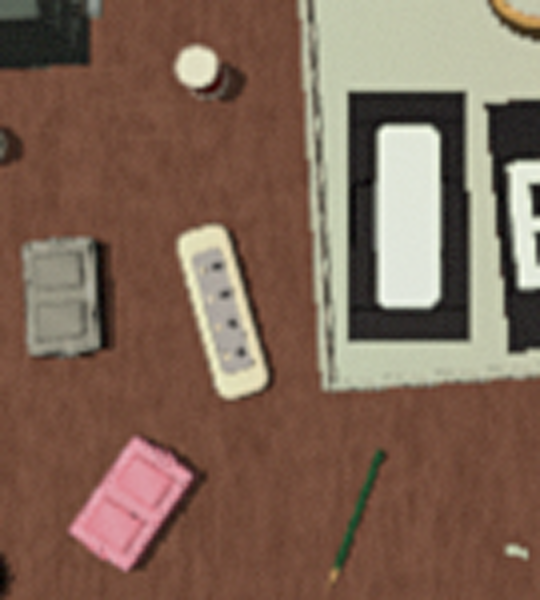

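View pics/t_tray.png

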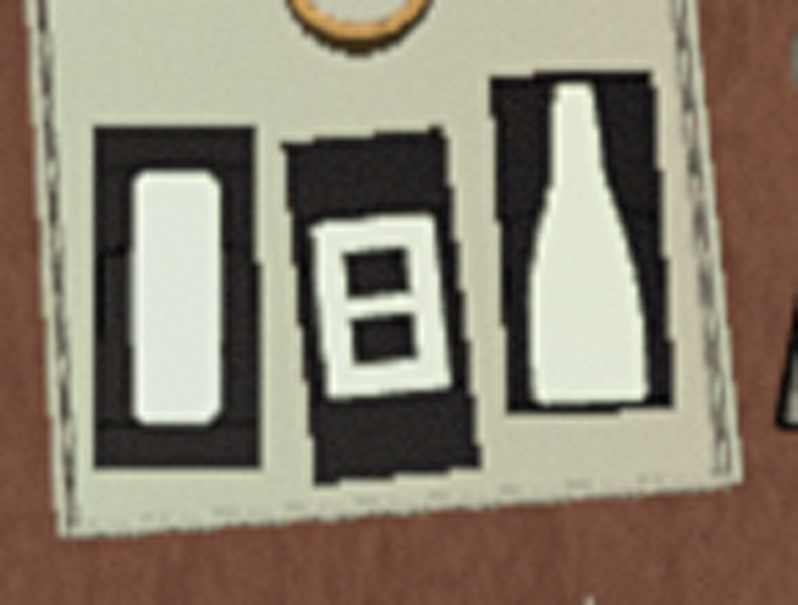

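View pics/t_right.png

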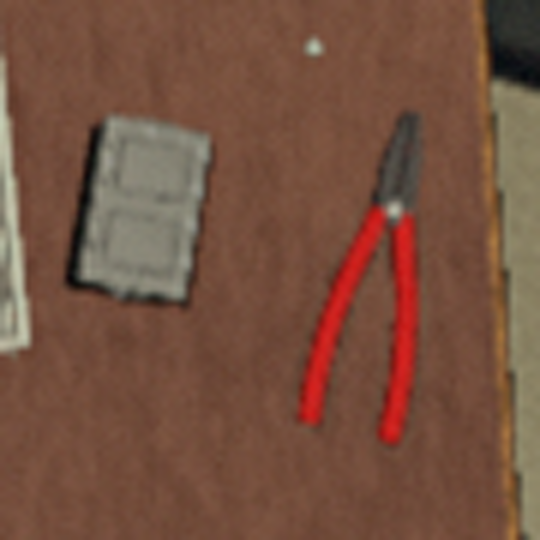

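View pics/s_all.png

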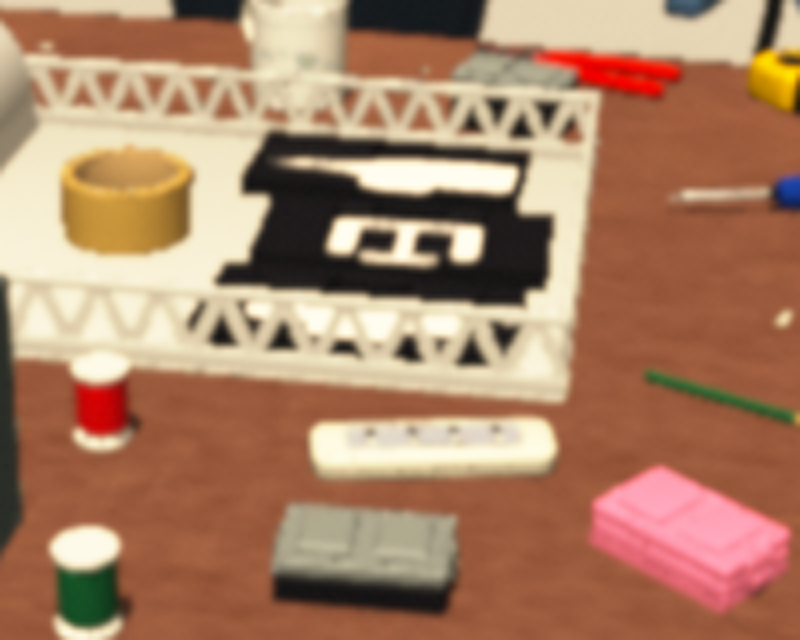

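```bash
cat > m1.py <<'E'
from h import *
t=viewer.snapshot("top"); s=viewer.snapshot("side")
def comp(im,mask,roi):
    x0,y0,x1,y1=roi; m=np.zeros_like(mask); m[y0:y1,x0:x1]=mask[y0:y1,x0:x1]
    m=cv2.morphologyEx(m,cv2.MORPH_CLOSE,np.ones((3,3)))
    n,l,st,c=cv2.connectedComponentsWithStats(m); i=1+np.argmax(st[1:,4])
    mm=(l==i).astype(np.uint8); cn=max(cv2.findContours(mm,cv2.RETR_EXTERNAL,cv2.CHAIN_APPROX_NONE)[0],key=cv2.contourArea)
    return mm,cn,c[i]
def grey(im):
    h=cv2.cvtColor(im,cv2.COLOR_BGR2HSV); return ((h[...,1]<60)&(h[...,2]>70)&(h[...,2]<190)).astype(np.uint8)*255
for nm,rt,rs in(("L",(143,205,168,242),(255,270,306,295)),("R",(350,196,378,232),(300,158,337,172))):
    mt,ct,c1=comp(t,grey(t["color"]),rt); ms,cs,c2=comp(s,grey(s["color"]),rs)
    print(nm,cv2.minAreaRect(ct),c1,cv2.minAreaRect(cs),c2,tri(t,c1,s,c2))
E
python3 m1.py
```

```text
L ((154.80308532714844, 223.95538330078125), (30.06475067138672, 17.694936752319336), 86.8201675415039) [154.85907336 223.63127413] ((280.5, 285.5), (17.0, 43.0), 90.0) [280.54273504 286.25213675] (array([0.54778422, 0.42858485, 0.01800079]), np.float64(0.0030812184814889136))
R ((363.5540466308594, 214.6756591796875), (18.412687301635742, 29.427419662475586), 9.462322235107422) [363.54875717 214.35755258] ((318.20001220703125, 167.90000915527344), (28.155881881713867, 7.690153121948242), 7.125016689300537) [316.87662338 167.97402597] (array([ 0.56232733, -0.25990962,  0.04191429]), np.float64(0.008127615856219374))
```

```bash
cat > m2.py <<'E'
from h import *
import sys
t=viewer.snapshot("top"); s=viewer.snapshot("side")
F=4
def big(s,roi):
    x0,y0,x1,y1=roi
    return cv2.resize(s["color"][y0:y1,x0:x1],None,fx=F,fy=F,interpolation=cv2.INTER_CUBIC)
def uv(p,roi): return (np.asarray(p,float)+0.5)/F-0.5+np.array(roi[:2])
def blob(m,roi,fill=False):
    n,l,st,c=cv2.connectedComponentsWithStats(m.astype(np.uint8)); i=1+np.argmax(st[1:,4])
    mm=(l==i).astype(np.uint8); cn=max(cv2.findContours(mm,cv2.RETR_EXTERNAL,cv2.CHAIN_APPROX_NONE)[0],key=cv2.contourArea)
    return mm,cn,uv(c[i],roi)
def wpts(cam,cn,roi,z): return np.array([plane(cam,p,z)[:2] for p in uv(cn[:,0],roi)])
def wrect(P):
    r=cv2.minAreaRect((P*1000).astype(np.float32)); return np.round(r[0],1),np.round(r[1],1),round(r[2],2)
if __name__=="__main__":
    roi=dict(ic=(222,168,262,242),ib=(258,168,300,244),ip=(296,158,338,232))
    for k,r in roi.items():
        b=big(t,r); g=b.max(2); m,cn,c=blob(g<95,r); P=wpts(t,cn,r,0.02)
        rc=cv2.minAreaRect(cn); print(k,wrect(P),[np.round(plane(t,p,0.02)[:2]*1000,1) for p in uv(cv2.boxPoints(rc),r)])
        m,cn,c=blob(g>150,r)
    # tray / dock correspondences: dump enlarged views with grid
    crop(t,255,165,50,80,8,"t_dock.png"); crop(s,240,175,110,60,7,"s_dock.png")
    crop(s,288,150,70,40,10,"s_right.png")
E
python3 m2.py
```

```text
ic (array([607.7, 140.5]), array([ 99.3, 209.8]), 89.61) [array([504.8, 190.8]), array([713. , 189.4]), array([710.8,  89.3]), array([502.5,  92.8])]
ib (array([599.4,  17.4]), array([210.7, 100.6]), 4.32) [array([700.5,  75.9]), array([708.7, -26. ]), array([498.1, -40.6]), array([490.6,  59.2])]
ip (array([ 635.6, -106.3]), array([212.5, 101.9]), 1.21) [array([739.9, -51.9]), array([ 744.2, -155.4]), array([ 531.1, -159.4]), array([527.3, -58.1])]
```

View pics/t_dock.png

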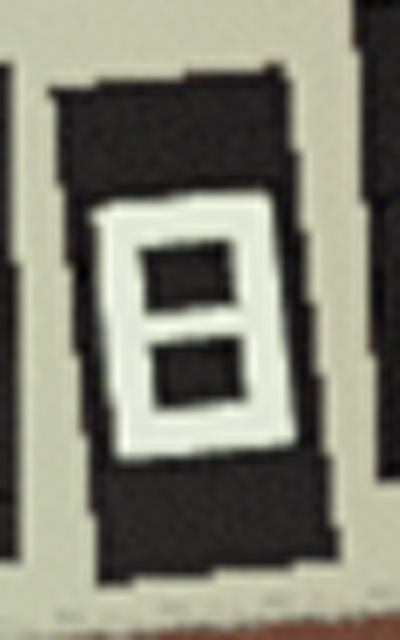

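View pics/s_dock.png

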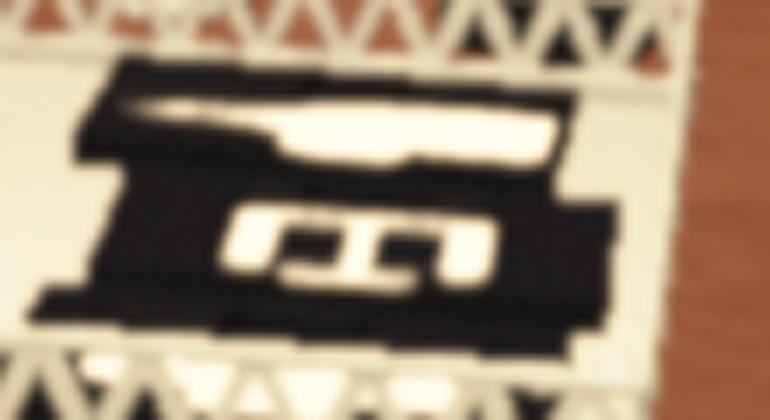

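View pics/s_right.png

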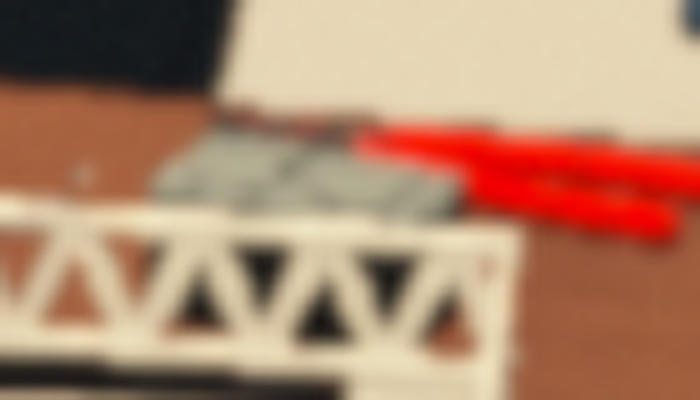

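```bash
python3 - <<'E'
from m2 import *
f=lambda p,o,k:(np.array(p)+.5)/k-.5+np.array(o)
T=lambda p:f(p,(255,165),8); S=lambda p:f(p,(240,175),7)
print("dock near-right",tri(t,T((338,558)),s,S((617,205))))
print("dock near-left",tri(t,T((100,582)),s,S((603,327))))
print("pocket nr",tri(t,T((296,440)),s,S((497,215))))
print("pocket fr",tri(t,T((270,195)),s,S((240,206))))
print("lug nr inner", tri(t,T((245,398)),s,S((440,235))))
# lids
for nm,r,z in(("L",(140,202,170,244),.026),("R",(346,194,380,234),.048)):
    b=big(t,r); h=cv2.cvtColor(b,cv2.COLOR_BGR2HSV); m=(h[...,1]<60)&(h[...,2]>80)
    m,cn,c=blob(m,r); P=wpts(t,cn,r,z); print(nm,wrect(P),np.round(plane(t,c,z)*1000,1))
    m,cn,c=blob((h[...,2]<80)|(h[...,1]<60),r); P=wpts(t,cn,r,z); print(nm,"all",wrect(P))
r=(180,200,215,255);b=big(t,r);h=cv2.cvtColor(b,cv2.COLOR_BGR2HSV)
m,cn,c=blob(h[...,2]>150,r);P=wpts(t,cn,r,.016);print("counter",wrect(P),np.round(plane(t,c,.016)*1000,1))
r2=(262,248,335,275);b=big(s,r2);h=cv2.cvtColor(b,cv2.COLOR_BGR2HSV)
E
```

```text
dock near-right (array([ 0.50130956, -0.04036452,  0.01300968]), np.float64(0.0027626468500160386))
dock near-left (array([0.49450382, 0.05892346, 0.00362698]), np.float64(0.003153851939662081))
pocket nr (array([ 0.55063896, -0.02446568,  0.01031732]), np.float64(0.001446247623992257))
pocket fr (array([ 0.65751542, -0.01636568,  0.00658575]), np.float64(0.0050143675716445525))
lug nr inner (array([ 0.57025602, -0.00353297,  0.00811083]), np.float64(0.00376202832558893))
L (array([544.8, 426.3]), array([98.9, 59.7]), 3.84) [545.  426.2  26. ]
L all (array([544.2, 419.5]), array([100.9,  73.2]), 3.84)
R (array([ 556.3, -259.3]), array([60.6, 99.5]), 77.48) [ 557.8 -259.3   48. ]
R all (array([ 556.1, -257. ]), array([ 71.2, 101. ]), 76.95)
counter (array([531.3, 297. ]), array([145.5,  44.3]), 15.76) [530.6 297.1  16. ]
```

```bash
python3 - <<'E'
from h import *
t=viewer.snapshot("top"); s=viewer.snapshot("side")
a=[]
for (im,x,y,w,h) in((t,140,202,34,42),(t,346,192,34,42)):
    c=cv2.resize(im["color"][y:y+h,x:x+w],None,fx=11,fy=11,interpolation=cv2.INTER_CUBIC); a.append(cv2.convertScaleAbs(c,alpha=1.4,beta=-40))
cv2.imwrite("pics/lids.png",np.hstack(a))
c=cv2.resize(s["color"][262:308,250:312],None,fx=12,fy=12,interpolation=cv2.INTER_CUBIC);cv2.imwrite("pics/lidLs.png",cv2.convertScaleAbs(c,alpha=1.3,beta=-20))
E
```

```text
(no output)
```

View pics/lids.png

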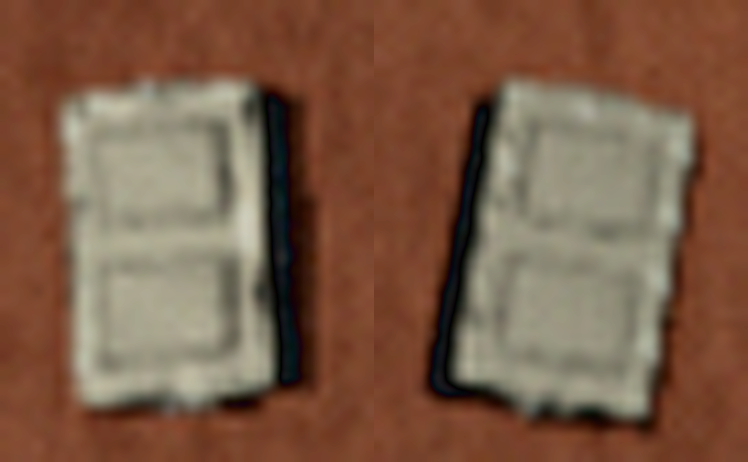

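View pics/lidLs.png

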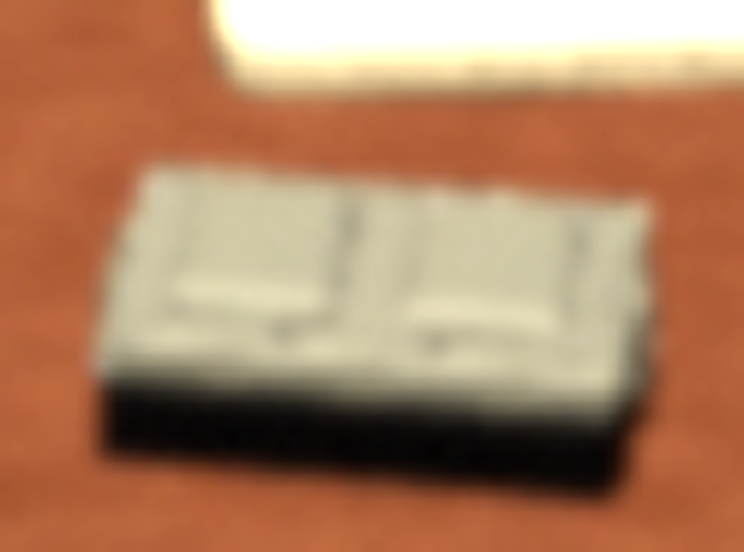

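```bash
python3 - <<'E'
from m2 import *
f=lambda p,o,k:(np.array(p)+.5)/k-.5+np.array(o)
T=lambda p:f(p,(340,180),6)
tip=plane(t,T((410,113)),.007)[:2]; ge=(plane(t,T((310,427)),.009)[:2]+plane(t,T((390,445)),.009)[:2])/2
d=tip-ge; print("manual tip,ge",tip,ge,np.linalg.norm(d),np.degrees(np.arctan2(d[1],d[0])),"mid",(tip+ge)/2)
r=(380,190,418,260); b=big(t,r); h=cv2.cvtColor(b,cv2.COLOR_BGR2HSV)
red=((h[...,0]<8)|(h[...,0]>172))&(h[...,1]>170)&(h[...,2]>110)
m,cn,c=blob(red,r); P=wpts(t,cn,r,.01); print("red",wrect(P), len(cn))
dark=(h[...,1]<100)&(h[...,2]<150); m2_,cn2,c2=blob(dark,r); P2=wpts(t,cn2,r,.01); print("dark",wrect(P2))
A=np.vstack([P,P2]); print("all",wrect(A))
# world across-widths in axis frame
u=d/np.linalg.norm(d); n=np.array([-u[1],u[0]]); o=(tip+ge)/2
for y in(-.04,-.02,0,.01,.02,.04,.07):
    q=[(p-o)@n for p in P if abs((p-o)@(-u)-y)<.002]
    if q: print(y,np.round(min(q)*1e3,1),np.round(max(q)*1e3,1))
# side red
r=(320,155,365,180); b=big(s,r); h=cv2.cvtColor(b,cv2.COLOR_BGR2HSV)
red=((h[...,0]<8)|(h[...,0]>172))&(h[...,1]>200)&(h[...,2]>110)
m,cn,c=blob(red,r); 
q=uv(cn[:,0],r); k=q[np.argmax(q[:,0])]; print("side right end",k, q[np.argmax(q[:,1])])
print(tri(t,T((390,440)),s,k)); print(tri(t,T((310,423)),s,q[np.argmax(q[:,1])]))
print("R lug",plane(t,(364.3,213.9),.05), "L lug",plane(t,(154.8,223.7),.028))
E
```

```text
manual tip,ge [ 0.61316339 -0.4224489 ] [ 0.4323345 -0.375801 ] 0.18674880335100708 -14.4650580479893 mid [ 0.52274894 -0.39912495]
red (array([ 500.6, -373.1]), array([ 18.8, 129.3]), 68.13) 304
dark (array([ 585.7, -415.5]), array([25.4, 58.4]), 73.68)
all (array([ 525.6, -390. ]), array([ 27.5, 188.3]), 64.71)
-0.02 4.1 17.6
0 8.9 23.2
0.01 11.3 25.6
0.02 13.7 27.1
0.04 16.6 30.4
0.07 18.2 31.6
side right end [359.875 168.375] [351.875 173.875]
(array([ 0.4295569 , -0.39994874,  0.00298745]), np.float64(0.00018371170324694045))
(array([ 0.44724767, -0.35762625, -0.00453033]), np.float64(0.013841544772927556))
R lug [ 0.55878973 -0.26086771  0.05      ] L lug [0.54500931 0.42556883 0.028     ]
```

```bash
python3 - <<'E'
from m2 import *
roi=dict(ic=(228,176,258,240),ib=(263,184,297,228),ip=(300,164,332,228))
for k,r in roi.items():
    b=big(t,r); g=cv2.cvtColor(b,cv2.COLOR_BGR2GRAY)
    n,l,st,c=cv2.connectedComponentsWithStats((g>140).astype(np.uint8))
    for i in range(1,n):
        if st[i,4]>800: print(k,"white",st[i],np.round(plane(t,uv(c[i],r),.01)*1000,1))
    m=(l==l[g.shape[0]//2,g.shape[1]//2]).astype(np.uint8) if k!="ib" else (g>140).astype(np.uint8)
    m,cn,cc=blob(m,r); print(k,"pocket",wrect(wpts(t,cn,r,.012)))
    if k=="ib":
        hs=cv2.findContours(m,cv2.RETR_CCOMP,cv2.CHAIN_APPROX_NONE); 
        for q,hh in zip(*[hs[0],hs[1][0]]):
            if hh[3]>=0: print("lug",wrect(wpts(t,q,r,.010)))
E
```

```text
ic white [   24    21    65   183 11378] [607.7 141.8  10. ]
ic white [   0  236  120   20 2164] [494.7 140.2  10. ]
ic pocket (array([608. , 141.7]), array([ 53.8, 154.7]), 89.17)
ib white [ 119    0   17  153 1656] [622.7 -37.9  10. ]
ib white [  14   21  102  132 8127] [599.5  17.2  10. ]
ib pocket (array([600. ,  17.6]), array([109.2,  75.9]), 4.26)
lug (array([579.5,  15.8]), array([31.3, 41.6]), 4.45)
lug (array([620.3,  18.8]), array([31.5, 41.6]), 5.23)
ip white [115   0  13 133 950] [ 691.8 -161.4   10. ]
ip white [   25     5    86   233 13719] [ 616.5 -107.6   10. ]
ip white [   0  106  128  150 2100] [542.7 -90.6  10. ]
ip pocket (array([ 636.7, -106.9]), array([198.1,  69.7]), 1.15)
```

```bash
cat > plan.py <<'E'
from h import *
import sys, json
from scipy.spatial.transform import Rotation as R
# usage: plan.py x y z yaw(deg, of tool x mod 180) n [vertical]
def plan(x,y,z,yaw,n):
    o=ctrl.get_obs(); p=np.array(o["ee_pos"]); M=np.array(o["eef_rot"])
    a=np.degrees(np.arctan2(M[1,0],M[0,0])); d=(yaw-a+90)%180-90
    an=np.radians(a+d); Mt=np.array([[np.cos(an),np.sin(an),0],[np.sin(an),-np.cos(an),0],[0,0,-1]]).T
    Mt=np.c_[[np.cos(an),np.sin(an),0],[np.sin(an),-np.cos(an),0],[0,0,-1]]
    rv=R.from_matrix(M.T@Mt).as_rotvec()/n; step=(np.array([x,y,z])-p)/n
    print("from",np.round(p,4),"yaw",round(a,1),"dyaw",round(d,1),"t",round(o["clock"],2),"w",round(o["gripper_width"],3),"F",np.round(o["force"],1))
    C=M.copy()
    rr=np.round(rv,3); rows=[]
    for i in range(n):
        l=C.T@step; rows.append((np.round(l,4).tolist(),rr.tolist())); C=C@R.from_rotvec(rr).as_matrix()
    print("step norm",round(np.linalg.norm(step),4))
    for r in rows: print(r[0],r[1])
if __name__=="__main__":
    a=list(map(float,sys.argv[1:])); plan(*a[:4],int(a[4]))
E
python3 plan.py 0.531 0.297 0.10 15.8 13
```

```text
from [0.1595 0.6301 0.2006] yaw 165.8 dyaw 30.0 t 0.8 w 1.003 F [ 0.4 -0.3 -1. ]
step norm 0.0392
[-0.034, -0.0178, 0.0077] [0.0, 0.0, -0.04]
[-0.0333, -0.0192, 0.0077] [0.0, 0.0, -0.04]
[-0.0325, -0.0205, 0.0077] [0.0, 0.0, -0.04]
[-0.0316, -0.0218, 0.0077] [0.0, 0.0, -0.04]
[-0.0307, -0.023, 0.0077] [0.0, 0.0, -0.04]
[-0.0298, -0.0242, 0.0077] [0.0, 0.0, -0.04]
[-0.0288, -0.0254, 0.0077] [0.0, 0.0, -0.04]
[-0.0277, -0.0265, 0.0077] [0.0, 0.0, -0.04]
[-0.0267, -0.0276, 0.0077] [0.0, 0.0, -0.04]
[-0.0255, -0.0287, 0.0077] [0.0, 0.0, -0.04]
[-0.0244, -0.0297, 0.0077] [0.0, 0.0, -0.04]
[-0.0232, -0.0306, 0.0077] [0.0, 0.0, -0.04]
[-0.0219, -0.0315, 0.0077] [0.0, 0.0, -0.04]
```

Call:
{"op": "arm_command", "data": {"increments": [{"linear": [-0.034, -0.018, 0.005], "rotation": [0, 0, -0.05], "gripper": 0.068}, {"linear": [-0.033, -0.019, 0.005], "rotation": [0, 0, -0.05]}, {"linear": [-0.032, -0.021, 0.005], "rotation": [0, 0, -0.05]}, {"linear": [-0.031, -0.022, 0.005], "rotation": [0, 0, -0.05]}, {"linear": [-0.03, -0.024, 0.005], "rotation": [0, 0, -0.05]}, {"linear": [-0.028, -0.025, 0.005], "rotation": [0, 0, -0.05]}, {"linear": [-0.027, -0.026, 0.005], "rotation": [0, 0, -0.05]}, {"linear": [-0.026, -0.027, 0.005], "rotation": [0, 0, -0.05]}, {"linear": [-0.025, -0.028, 0.005], "rotation": [0, 0, -0.05]}, {"linear": [-0.024, -0.029, 0.005], "rotation": [0, 0, -0.05]}]}}

```text
invalid input
```

```bash
python3 plan.py 0.531 0.297 0.08 15.8 4
```

```text
from [0.1595 0.6301 0.2006] yaw 165.8 dyaw 30.0 t 0.8 w 1.003 F [ 0.4 -0.3 -1. ]
step norm 0.1283
[-0.1105, -0.058, 0.0302] [0.0, 0.0, -0.131]
[-0.102, -0.0719, 0.0302] [0.0, 0.0, -0.131]
[-0.0917, -0.0846, 0.0302] [0.0, 0.0, -0.131]
[-0.0799, -0.0958, 0.0302] [0.0, 0.0, -0.131]
```

Call:
{"op": "arm_command", "data": {"increments": [{"linear": [-0.034, -0.018, 0.005], "rotation": [0, 0, -0.05], "gripper": 0.068}, {"linear": [-0.033, -0.019, 0.005], "rotation": [0, 0, -0.05], "gripper": 0.068}, {"linear": [-0.032, -0.021, 0.005], "rotation": [0, 0, -0.05], "gripper": 0.068}, {"linear": [-0.031, -0.022, 0.005], "rotation": [0, 0, -0.05], "gripper": 0.068}, {"linear": [-0.03, -0.024, 0.005], "rotation": [0, 0, -0.05], "gripper": 0.068}, {"linear": [-0.028, -0.025, 0.005], "rotation": [0, 0, -0.05], "gripper": 0.068}, {"linear": [-0.027, -0.026, 0.005], "rotation": [0, 0, -0.05], "gripper": 0.068}, {"linear": [-0.026, -0.027, 0.005], "rotation": [0, 0, -0.05], "gripper": 0.068}, {"linear": [-0.025, -0.028, 0.005], "rotation": [0, 0, -0.05], "gripper": 0.068}, {"linear": [-0.024, -0.029, 0.005], "rotation": [0, 0, -0.05], "gripper": 0.068}]}}

```text
clock: 1.63
ee_pos: [0.4472, 0.3809, 0.1507]
eef_rot: [[-0.968, -0.252, 0.0], [-0.252, 0.968, 0.0], [-0.0, 0.0, -1.0]]
force: [0.7, 0.2, 0.2]
gripper_width: 0.795
```

```bash
python3 plan.py 0.531 0.297 0.08 15.8 4
```

```text
from [0.4472 0.3809 0.1507] yaw -165.4 dyaw 1.2 t 1.63 w 0.795 F [0.7 0.2 0.2]
step norm 0.0345
[-0.015, -0.0256, 0.0177] [0.0, 0.0, -0.005]
[-0.0148, -0.0257, 0.0177] [0.0, 0.0, -0.005]
[-0.0147, -0.0257, 0.0177] [0.0, 0.0, -0.005]
[-0.0146, -0.0258, 0.0177] [0.0, 0.0, -0.005]
```

Call:
{"op": "arm_command", "data": {"increments": [{"linear": [-0.0148, -0.0257, 0.0177], "rotation": [0, 0, -0.005], "gripper": 0.068}, {"linear": [-0.0148, -0.0257, 0.0177], "rotation": [0, 0, -0.005], "gripper": 0.068}, {"linear": [-0.0147, -0.0257, 0.0177], "rotation": [0, 0, -0.005], "gripper": 0.068}, {"linear": [-0.0147, -0.0257, 0.0177], "rotation": [0, 0, -0.005], "gripper": 0.068}, {"linear": [0, 0, 0], "rotation": [0, 0, 0], "gripper": 0.068}]}}

```text
clock: 2.05
ee_pos: [0.5326, 0.2898, 0.0764]
eef_rot: [[-0.966, -0.26, -0.002], [-0.26, 0.966, -0.006], [0.003, -0.006, -1.0]]
force: [-0.5, -1.0, -0.2]
gripper_width: 0.793
```

```bash
python3 plan.py 0.531 0.297 0.012 15.8 4; python3 - <<'E'
from h import *
t=viewer.snapshot("top"); s=viewer.snapshot("side")
crop(t,160,180,80,90,6,"t1.png"); crop(s,230,190,140,110,5,"s1.png")
E
```

```text
from [0.5326 0.2898 0.0764] yaw -164.9 dyaw 0.7 t 2.05 w 0.793 F [-0.5 -1.  -0.2]
step norm 0.0162
[-0.0001, 0.0019, 0.0161] [-0.001, -0.001, -0.003]
[-0.0001, 0.0019, 0.0161] [-0.001, -0.001, -0.003]
[-0.0001, 0.0019, 0.0161] [-0.001, -0.001, -0.003]
[-0.0001, 0.0019, 0.0161] [-0.001, -0.001, -0.003]
```

View pics/s1.png

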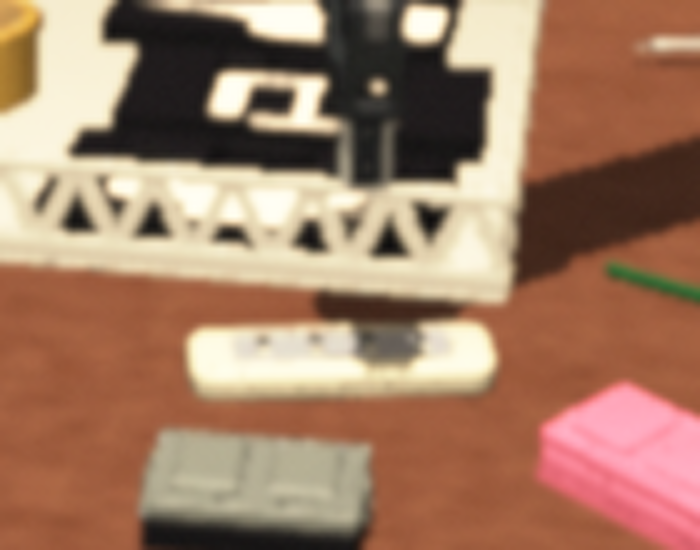

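View pics/t1.png

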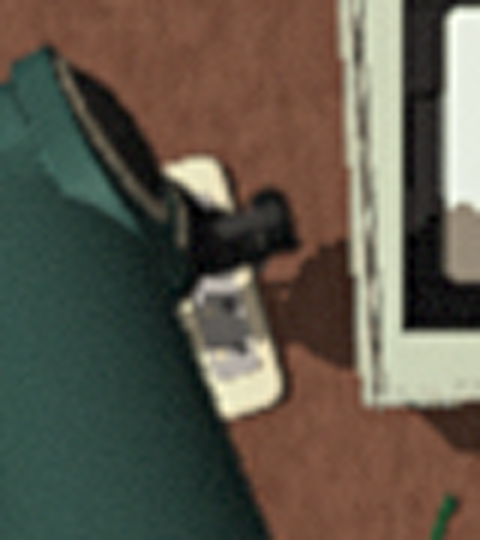

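Call:
{"op": "arm_command", "data": {"increments": [{"linear": [0, 0.0019, 0.0161], "rotation": [-0.001, -0.001, -0.003], "gripper": 0.068}, {"linear": [0, 0.0019, 0.0161], "rotation": [-0.001, -0.001, -0.003], "gripper": 0.068}, {"linear": [0, 0.0019, 0.0161], "rotation": [-0.001, -0.001, -0.003], "gripper": 0.068}, {"linear": [0, 0.0019, 0.012], "rotation": [-0.001, -0.001, -0.003], "gripper": 0.068}, {"linear": [0, 0, 0.002], "rotation": [0, 0, 0], "gripper": 0.068}, {"linear": [0, 0, 0.0], "rotation": [0, 0, 0], "gripper": 0.068}]}}

```text
clock: 2.65
ee_pos: [0.5265, 0.3063, 0.0172]
eef_rot: [[-0.959, -0.282, 0.002], [-0.282, 0.959, 0.005], [-0.003, 0.004, -1.0]]
force: [0.2, -0.1, 1.0]
gripper_width: 0.797
```

```bash
python3 plan.py 0.531 0.297 0.010 15.8 2; python3 - <<'E'
from h import *
s=viewer.snapshot("side")
crop(s,230,200,130,90,6,"s2.png")
E
```

```text
from [0.5265 0.3063 0.0172] yaw -163.6 dyaw -0.6 t 2.65 w 0.797 F [ 0.2 -0.1  1. ]
step norm 0.0063
[-0.0008, -0.0051, 0.0036] [0.002, 0.001, 0.005]
[-0.0009, -0.0051, 0.0036] [0.002, 0.001, 0.005]
```

View pics/s2.png

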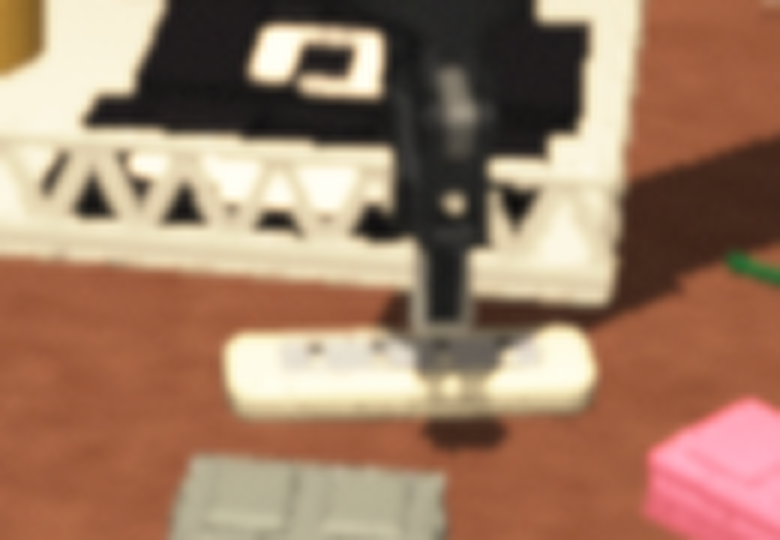

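Call:
{"op": "arm_command", "data": {"increments": [{"linear": [0, 0, 0], "rotation": [0, 0, 0], "gripper": 0.068}, {"linear": [0, 0, 0], "rotation": [0, 0, 0], "gripper": 0.068}, {"linear": [0, 0, 0], "rotation": [0, 0, 0], "gripper": 0.068}]}}

```text
clock: 2.95
ee_pos: [0.528, 0.3058, 0.0185]
eef_rot: [[-0.96, -0.28, 0.004], [-0.28, 0.96, 0.006], [-0.006, 0.004, -1.0]]
force: [-0.1, -0.1, 0.1]
gripper_width: 0.797
```

```bash
python3 plan.py 0.531 0.297 0.010 15.8 2; python3 - <<'E'
from h import *
s=viewer.snapshot("side")
crop(s,230,200,130,90,6,"s3.png")
E
```

```text
from [0.528  0.3058 0.0185] yaw -163.7 dyaw -0.5 t 2.95 w 0.797 F [-0.1 -0.1  0.1]
step norm 0.0063
[-0.0002, -0.0046, 0.0042] [0.002, 0.003, 0.004]
[-0.0002, -0.0046, 0.0042] [0.002, 0.003, 0.004]
```

View pics/s3.png

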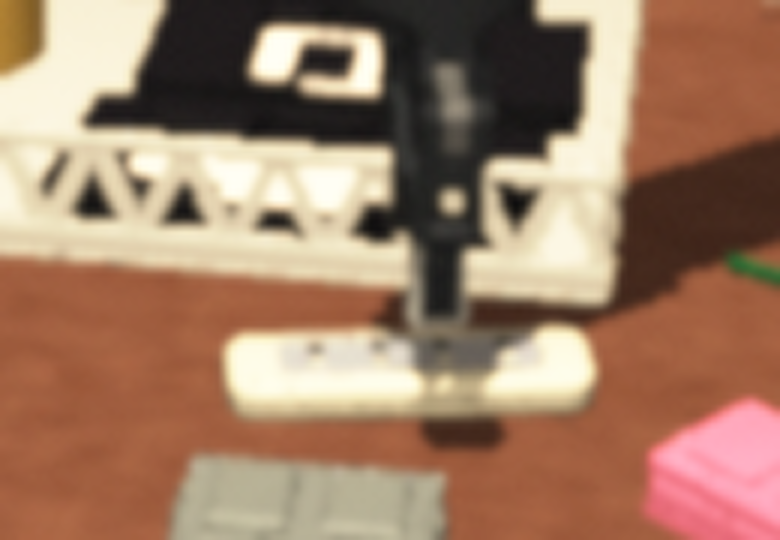

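```bash
python3 - <<'E'
from h import *
s=viewer.snapshot("side");o=ctrl.get_obs();p=np.array(o["ee_pos"]);M=np.array(o["eef_rot"]);print(p,o["clock"],o["gripper_width"])
for dy in(-.034,.034,.045):
  for dz in(-.02,0,.008):
    P=p+M@np.array([0,dy,dz]); print(dy,dz,np.round(P,4),(proj(s,P)-[230,200])*6)
for P in ((.531,.297,.016),(.531,.319,.016),(.531,.319,0)): print(P,(proj(s,P)-[230,200])*6)
E
```

```text
[0.52778947 0.30557275 0.01814419] 3.05 0.7944551233318097
-0.034 -0.02 [0.5372 0.2728 0.038 ] [411.40909499 268.54280601]
-0.034 0 [0.5373 0.2729 0.018 ] [409.78422366 312.45692441]
-0.034 0.008 [0.5373 0.273  0.01  ] [409.14019143 329.8626766 ]
0.034 -0.02 [0.5182 0.3381 0.0383] [431.9639919  353.59211227]
0.034 0 [0.5183 0.3382 0.0183] [430.11314324 399.21935062]
0.034 0.008 [0.5183 0.3383 0.0103] [429.37989435 417.29544883]
0.045 -0.02 [0.5151 0.3487 0.0383] [435.4942085  368.19897088]
0.045 0 [0.5152 0.3488 0.0183] [433.60314543 414.11443918]
0.045 0.008 [0.5152 0.3488 0.0103] [432.85402648 432.30322854]
(0.531, 0.297, 0.016) [415.11638691 347.865376  ]
(0.531, 0.319, 0.016) [405.65830731 375.61738291]
(0.531, 0.319, 0) [404.53745101 411.09619982]
```

```bash
python3 - <<'E'
from h import *
s=viewer.snapshot("side");t=viewer.snapshot("top")
crop(s,180,60,260,240,3,"s4.png");crop(t,140,130,150,140,4,"t4.png")
E
```

```text
(no output)
```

View pics/s4.png

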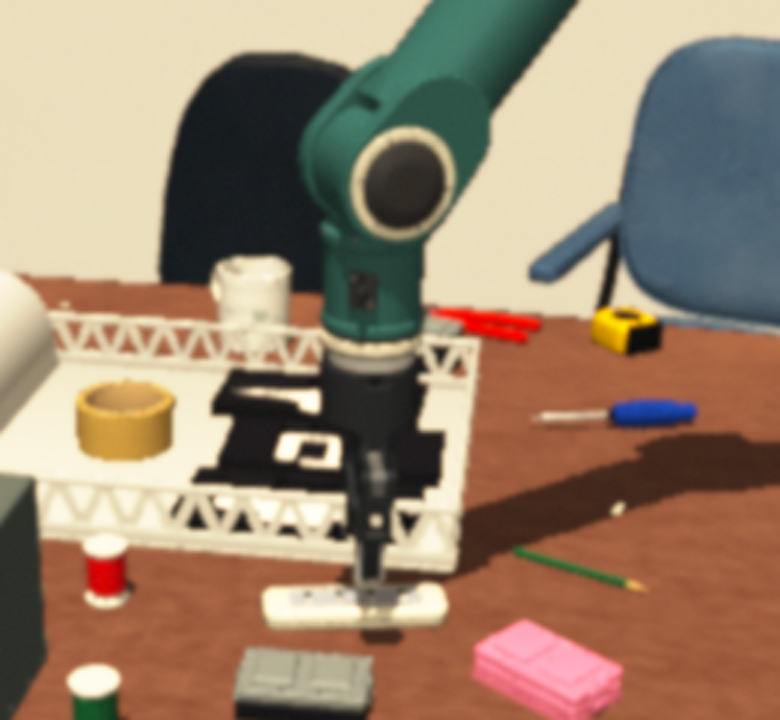

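View pics/t4.png

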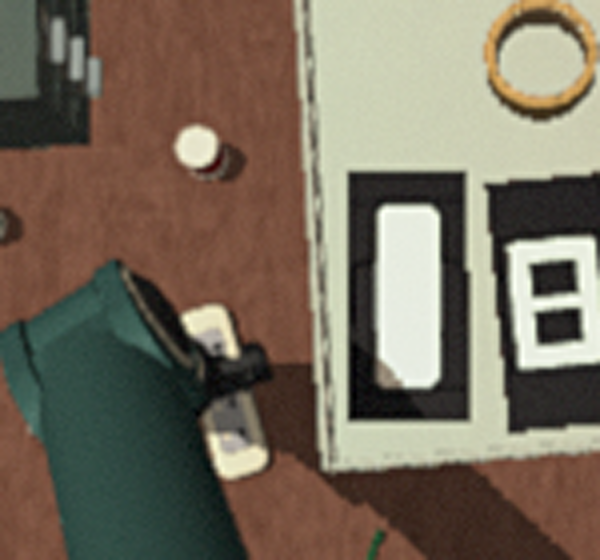

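```bash
python3 - <<'E'
from h import *
s=viewer.snapshot("side");t=viewer.snapshot("top")
o=ctrl.get_obs();p=np.array(o["ee_pos"]);M=np.array(o["eef_rot"])
for z in(.01,.02,.03,.04,.05,.06): print(z,plane(s,(303.3,255),z), plane(t,(203.7,221),z))
for dy in(-.05,-.034,.034): print(dy,[(proj(t,p+M@np.array([0,dy,dz]))-[140,130])*4 for dz in(-.05,0.008)])
E
```

```text
0.01 [0.52524323 0.27035549 0.01      ] [0.55203056 0.26884193 0.01      ]
0.02 [0.52274319 0.28777721 0.02      ] [0.55097915 0.26708166 0.02      ]
0.03 [0.52024314 0.30519893 0.03      ] [0.54992774 0.26532139 0.03      ]
0.04 [0.5177431  0.32262065 0.04      ] [0.54887633 0.26356112 0.04      ]
0.05 [0.51524306 0.34004237 0.05      ] [0.54782492 0.26180085 0.05      ]
0.06 [0.51274301 0.35746409 0.06      ] [0.54677351 0.26004058 0.06      ]
-0.05 [array([256.74495195, 369.7408164 ]), array([268.58642465, 376.28688783])]
-0.034 [array([237.38717792, 375.7889618 ]), array([250.07806277, 382.07720696])]
0.034 [array([154.78219093, 401.5980745 ]), array([171.11168365, 406.78174531])]
```

```bash
python3 - <<'E'
from h import *
s=viewer.snapshot("side")
p=np.array([.1593,.6295,.1996]);x=np.array([-.969,.245,0]);y=np.array([.245,.969,0])
for dy in(-.0427,.0427,.05):
  for dz in(-.04,-.02,0,.008): print(dy,dz,proj(s,p+dy*y-np.array([0,0,dz]))*1.42857)
E
grep -n . /dev/null; python3 - <<'E'
import cv2
im=cv2.imread("pics/side0.png")[220:450,640:800]
cv2.imwrite("pics/side0c.png",cv2.resize(im,None,fx=2.5,fy=2.5))
E
```

```text
-0.0427 -0.04 [732.73122967 359.84388564]
-0.0427 -0.02 [729.14290045 375.66185186]
-0.0427 0 [725.62603248 391.16480473]
-0.0427 0.008 [724.23881816 397.27988167]
0.0427 -0.04 [727.64834585 397.29709978]
0.0427 -0.02 [723.77431294 414.20874902]
0.0427 0 [719.98469758 430.75188304]
0.0427 0.008 [718.49187296 437.26863882]
0.05 -0.04 [727.16807361 400.83598436]
0.05 -0.02 [723.26758216 417.84711742]
0.05 0 [719.45277466 434.48455884]
0.05 0.008 [717.9502135  441.03764793]
```

View pics/side0c.png

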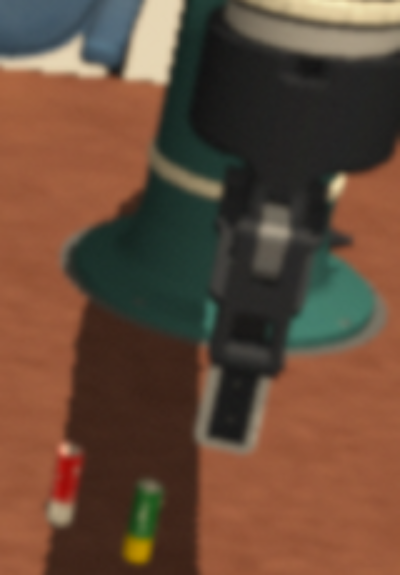

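Call:
{"op": "arm_command", "data": {"increments": [{"linear": [0, -0.0046, 0.004], "rotation": [0.002, 0.003, 0.004], "gripper": 0.068}, {"linear": [0, -0.0046, 0.003], "rotation": [0.002, 0.003, 0.004], "gripper": 0.068}, {"linear": [0, 0, 0], "rotation": [0, 0, 0], "gripper": 0.068}, {"linear": [0, 0, 0], "rotation": [0, 0, 0], "gripper": 0.068}, {"linear": [0, 0, 0], "rotation": [0, 0, 0], "gripper": 0.068}]}}

```text
clock: 3.72
ee_pos: [0.53, 0.2965, 0.0103]
eef_rot: [[-0.962, -0.272, -0.002], [-0.272, 0.962, -0.001], [0.002, 0.0, -1.0]]
force: [-0.0, 0.5, -0.3]
gripper_width: 0.794
```

```bash
python3 plan.py 0.531 0.297 0.010 15.8 2; python3 - <<'E'
from h import *
s=viewer.snapshot("side")
crop(s,260,200,80,75,8,"s5.png")
E
```

```text
from [0.53   0.2965 0.0103] yaw -164.2 dyaw -0.0 t 3.72 w 0.794 F [-0.   0.5 -0.3]
step norm 0.0006
[-0.0006, 0.0001, 0.0002] [0.0, -0.001, 0.0]
[-0.0006, 0.0001, 0.0002] [0.0, -0.001, 0.0]
```

View pics/s5.png

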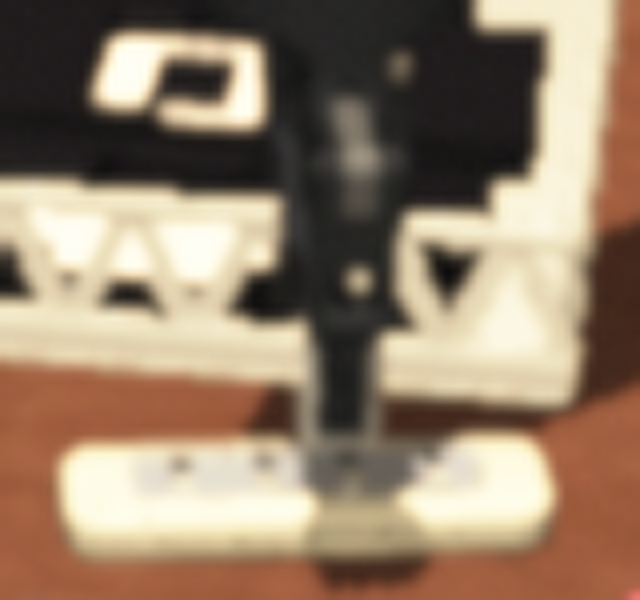

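Call:
{"op": "arm_command", "data": {"force": 30, "increments": [{"linear": [0, 0, 0], "rotation": [0, 0, 0], "gripper": 0.04}, {"linear": [0, 0, 0], "rotation": [0, 0, 0], "gripper": 0.04}, {"linear": [0, 0, 0], "rotation": [0, 0, 0], "gripper": 0.04}, {"linear": [0, 0, 0], "rotation": [0, 0, 0], "gripper": 0.04}, {"linear": [0, 0, 0], "rotation": [0, 0, 0], "gripper": 0.04}, {"linear": [0, 0, 0], "rotation": [0, 0, 0], "gripper": 0.04}]}}

```text
clock: 4.27
ee_pos: [0.53, 0.2967, 0.0105]
eef_rot: [[-0.962, -0.273, -0.002], [-0.273, 0.962, -0.001], [0.002, -0.0, -1.0]]
force: [-0.5, -0.8, 0.1]
gripper_width: 0.468
```

```bash
python3 - <<'E'
from h import *
s=viewer.snapshot("side")
crop(s,260,200,80,75,8,"s6.png"); print(ctrl.get_obs()["gripper_width"]*85.4,ctrl.get_obs()["force"])
E
```

```text
39.72316539323807 [-0.07024331 -0.42681481 -0.26909276]
```

View pics/s6.png

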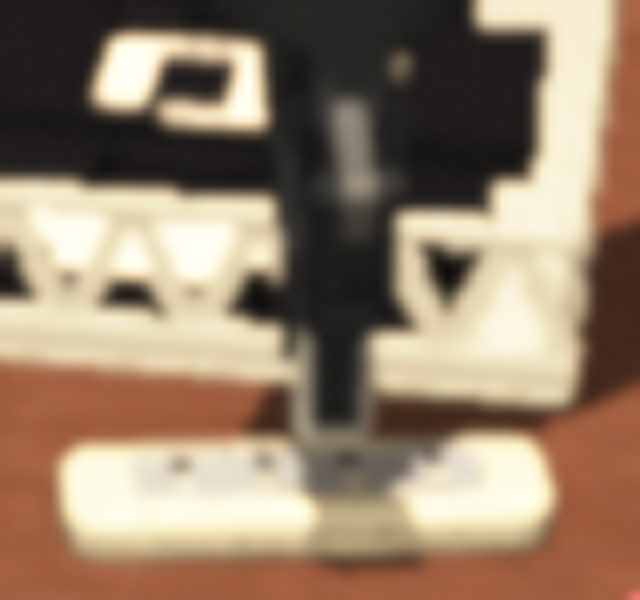

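Call:
{"op": "arm_command", "data": {"increments": [{"linear": [0, 0, 0], "rotation": [0, 0, 0], "gripper": 0.07}, {"linear": [0, 0, 0], "rotation": [0, 0, 0], "gripper": 0.07}, {"linear": [0, 0, 0.005], "rotation": [0, 0, 0], "gripper": 0.07}, {"linear": [0, 0, 0.005], "rotation": [0, 0, 0], "gripper": 0.07}, {"linear": [0, 0, 0.004], "rotation": [0, 0, 0], "gripper": 0.07}, {"linear": [0, 0, 0], "rotation": [0, 0, 0], "gripper": 0.07}, {"linear": [0, 0, 0], "rotation": [0, 0, 0], "gripper": 0.07}, {"linear": [0, 0, 0], "rotation": [0, 0, 0], "gripper": 0.07}]}}

```text
clock: 4.98
ee_pos: [0.5299, 0.2966, -0.0037]
eef_rot: [[-0.962, -0.273, -0.002], [-0.273, 0.962, -0.001], [0.002, -0.0, -1.0]]
force: [-0.0, -0.6, -0.5]
gripper_width: 0.818
```

```bash
python3 - <<'E'
from h import *
s=viewer.snapshot("side");t=viewer.snapshot("top")
crop(s,260,200,80,75,8,"s7.png"); crop(t,170,190,60,70,8,"t7.png");print(ctrl.get_obs()["gripper_width"]*85.4,ctrl.get_obs()["force"])
E
```

```text
69.98585535168259 [-0.16968039  0.89955127  0.50560009]
```

View pics/s7.png

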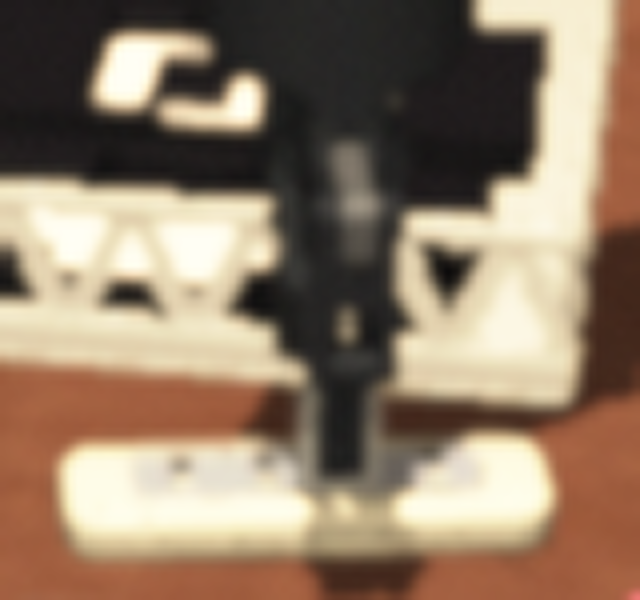

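View pics/t7.png

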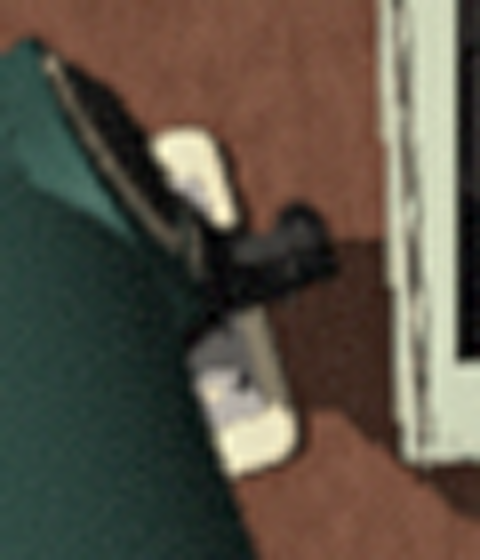

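Call:
{"op": "arm_command", "data": {"increments": [{"linear": [0, 0, 0.005], "rotation": [0, 0, 0], "gripper": 0.07}, {"linear": [0, 0, 0.005], "rotation": [0, 0, 0], "gripper": 0.07}, {"linear": [0, 0, 0.005], "rotation": [0, 0, 0], "gripper": 0.07}, {"linear": [0, 0, 0.004], "rotation": [0, 0, 0], "gripper": 0.07}, {"linear": [0, 0, 0], "rotation": [0, 0, 0], "gripper": 0.07}, {"linear": [0, 0, 0], "rotation": [0, 0, 0], "gripper": 0.07}, {"linear": [0, 0, 0], "rotation": [0, 0, 0], "gripper": 0.07}]}}

```text
clock: 5.67
ee_pos: [0.53, 0.2966, -0.0226]
eef_rot: [[-0.962, -0.273, -0.002], [-0.273, 0.962, -0.001], [0.002, -0.0, -1.0]]
force: [-0.3, -0.7, 0.4]
gripper_width: 0.823
```

```bash
python3 - <<'E'
from h import *
s=viewer.snapshot("side");
crop(s,260,200,80,75,8,"s8.png")
for z in(.01,.015,.02,.03,.035): print(z,plane(s,(303.1,260),z))
E
```

```text
0.01 [0.52187772 0.29409607 0.01      ]
0.015 [0.52065487 0.30261527 0.015     ]
0.02 [0.51943202 0.31113447 0.02      ]
0.03 [0.51698632 0.32817286 0.03      ]
0.035 [0.51576347 0.33669206 0.035     ]
```

View pics/s8.png

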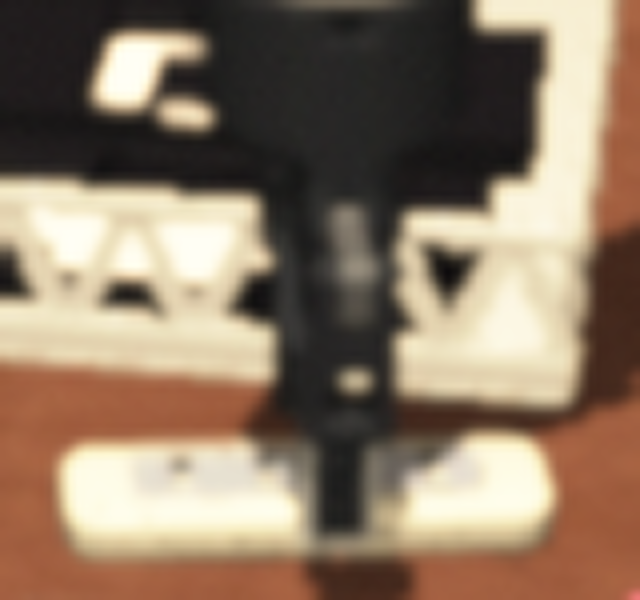

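Call:
{"op": "arm_command", "data": {"increments": [{"linear": [0, 0, 0.005], "rotation": [0, 0, 0], "gripper": 0.07}, {"linear": [0, 0, 0.003], "rotation": [0, 0, 0], "gripper": 0.07}, {"linear": [0, 0, 0], "rotation": [0, 0, 0], "gripper": 0.07}, {"linear": [0, 0, 0], "rotation": [0, 0, 0], "gripper": 0.07}]}}

```text
clock: 6.05
ee_pos: [0.5296, 0.2965, -0.0309]
eef_rot: [[-0.962, -0.273, -0.002], [-0.273, 0.962, -0.001], [0.003, -0.0, -1.0]]
force: [0.8, 0.1, 0.6]
gripper_width: 0.821
```

Call:
{"op": "arm_command", "data": {"increments": [{"linear": [0, 0, 0.001], "rotation": [0, 0, 0], "gripper": 0.07}, {"linear": [0, 0, 0.001], "rotation": [0, 0, 0], "gripper": 0.07}, {"linear": [0, 0, 0], "rotation": [0, 0, 0], "gripper": 0.07}]}}

```text
clock: 6.3
ee_pos: [0.5298, 0.2966, -0.0326]
eef_rot: [[-0.962, -0.273, -0.002], [-0.273, 0.962, -0.001], [0.002, -0.0, -1.0]]
force: [0.2, -0.3, -0.4]
gripper_width: 0.818
```

Call:
{"op": "arm_command", "data": {"force": 40, "increments": [{"linear": [0, 0, 0], "rotation": [0, 0, 0], "gripper": 0.035}, {"linear": [0, 0, 0], "rotation": [0, 0, 0], "gripper": 0.035}, {"linear": [0, 0, 0], "rotation": [0, 0, 0], "gripper": 0.035}, {"linear": [0, 0, 0], "rotation": [0, 0, 0], "gripper": 0.035}, {"linear": [0, 0, 0], "rotation": [0, 0, 0], "gripper": 0.035}, {"linear": [0, 0, 0], "rotation": [0, 0, 0], "gripper": 0.035}]}}

```text
clock: 6.8
ee_pos: [0.5302, 0.2968, -0.0322]
eef_rot: [[-0.962, -0.273, -0.001], [-0.273, 0.962, -0.0], [0.001, 0.0, -1.0]]
force: [0.5, 0.1, 3.1]
gripper_width: 0.498
```

```bash
python3 - <<'E'
from h import *
s=viewer.snapshot("side");t=viewer.snapshot("top")
crop(s,260,200,80,75,8,"s9.png"); crop(t,170,190,60,70,8,"t9.png")
E
```

```text
(no output)
```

View pics/s9.png

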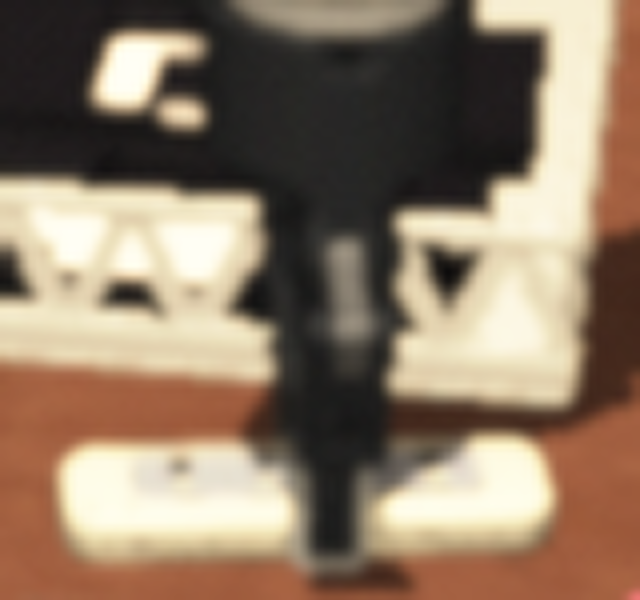

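View pics/t9.png

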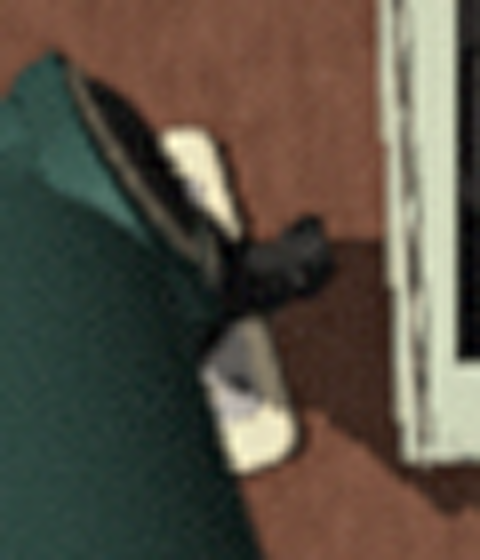

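Call:
{"op": "arm_command", "data": {"force": 60, "increments": [{"linear": [0, 0, 0], "rotation": [0, 0, 0], "gripper": 0.035}, {"linear": [0, 0, -0.01], "rotation": [0, 0, 0], "gripper": 0.035}, {"linear": [0, 0, -0.02], "rotation": [0, 0, 0], "gripper": 0.035}, {"linear": [0, 0, -0.03], "rotation": [0, 0, 0], "gripper": 0.035}, {"linear": [0, 0, -0.03], "rotation": [0, 0, 0], "gripper": 0.035}, {"linear": [0, 0, -0.01], "rotation": [0, 0, 0], "gripper": 0.035}, {"linear": [0, 0, 0], "rotation": [0, 0, 0], "gripper": 0.035}, {"linear": [0, 0, 0], "rotation": [0, 0, 0], "gripper": 0.035}]}}

```text
clock: 7.57
ee_pos: [0.5298, 0.2966, 0.0674]
eef_rot: [[-0.962, -0.273, -0.002], [-0.273, 0.962, -0.001], [0.002, 0.0, -1.0]]
force: [0.1, 0.4, -0.9]
gripper_width: 0.492
```

```bash
python3 plan.py 0.608 0.1412 0.068 -0.6 6;python3 - <<'E'
from h import *
s=viewer.snapshot("side")
crop(s,230,150,130,120,6,"s10.png")
E
```

```text
from [0.5298 0.2966 0.0674] yaw -164.2 dyaw -16.4 t 7.57 w 0.492 F [ 0.1  0.4 -0.9]
step norm 0.029
[-0.0055, -0.0285, -0.0001] [-0.0, -0.0, 0.048]
[-0.0068, -0.0282, -0.0001] [-0.0, -0.0, 0.048]
[-0.0082, -0.0278, -0.0001] [-0.0, -0.0, 0.048]
[-0.0095, -0.0274, -0.0001] [-0.0, -0.0, 0.048]
[-0.0108, -0.0269, -0.0001] [-0.0, -0.0, 0.048]
[-0.0121, -0.0263, -0.0001] [-0.0, -0.0, 0.048]
```

View pics/s10.png

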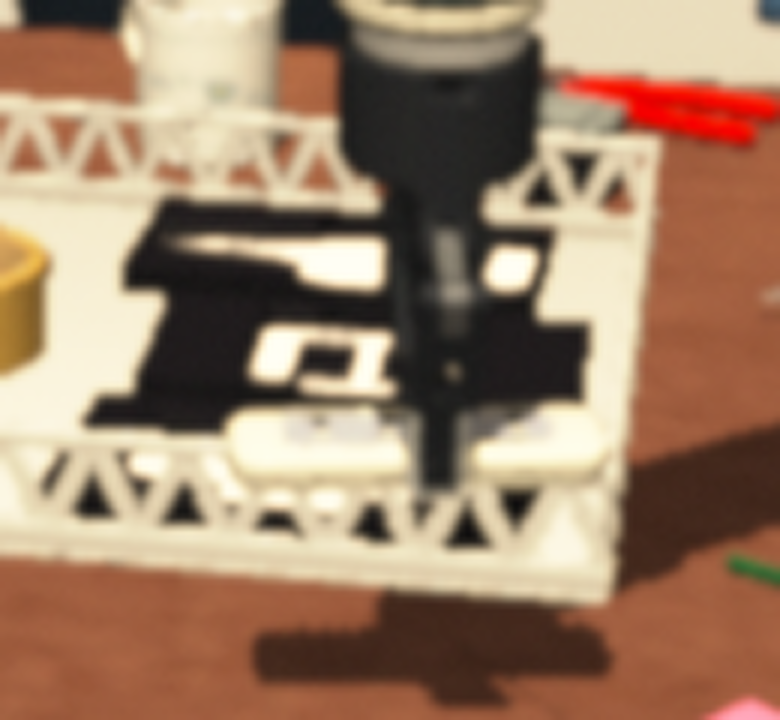

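Call:
{"op": "arm_command", "data": {"increments": [{"linear": [-0.0055, -0.0285, 0], "rotation": [0, 0, 0.048], "gripper": 0.035}, {"linear": [-0.0068, -0.0282, 0], "rotation": [0, 0, 0.048], "gripper": 0.035}, {"linear": [-0.0082, -0.0278, 0], "rotation": [0, 0, 0.048], "gripper": 0.035}, {"linear": [-0.0095, -0.0274, 0], "rotation": [0, 0, 0.048], "gripper": 0.035}, {"linear": [-0.0108, -0.0269, 0], "rotation": [0, 0, 0.048], "gripper": 0.035}, {"linear": [-0.0121, -0.0263, 0], "rotation": [0, 0, 0.048], "gripper": 0.035}, {"linear": [0, 0, 0.02], "rotation": [0, 0, 0], "gripper": 0.035}, {"linear": [0, 0, 0.01], "rotation": [0, 0, 0], "gripper": 0.035}, {"linear": [0, 0, 0], "rotation": [0, 0, 0], "gripper": 0.035}, {"linear": [0, 0, 0], "rotation": [0, 0, 0], "gripper": 0.035}]}}

```text
clock: 8.45
ee_pos: [0.6061, 0.1423, 0.0353]
eef_rot: [[-1.0, 0.01, -0.006], [0.01, 1.0, -0.001], [0.006, -0.001, -1.0]]
force: [1.1, 0.5, -1.7]
gripper_width: 0.492
```

```bash
python3 plan.py 0.608 0.1412 -0.012 -0.6 3;python3 - <<'E'
from h import *
s=viewer.snapshot("side");t=viewer.snapshot("top")
crop(s,230,150,130,120,6,"s11.png");crop(t,200,140,100,110,6,"t11.png")
E
```

```text
from [0.6061 0.1423 0.0353] yaw 179.4 dyaw -0.0 t 8.45 w 0.492 F [ 1.1  0.5 -1.7]
step norm 0.0158
[-0.0007, -0.0003, 0.0158] [-0.0, -0.002, 0.0]
[-0.0007, -0.0003, 0.0158] [-0.0, -0.002, 0.0]
[-0.0007, -0.0003, 0.0158] [-0.0, -0.002, 0.0]
```

View pics/s11.png

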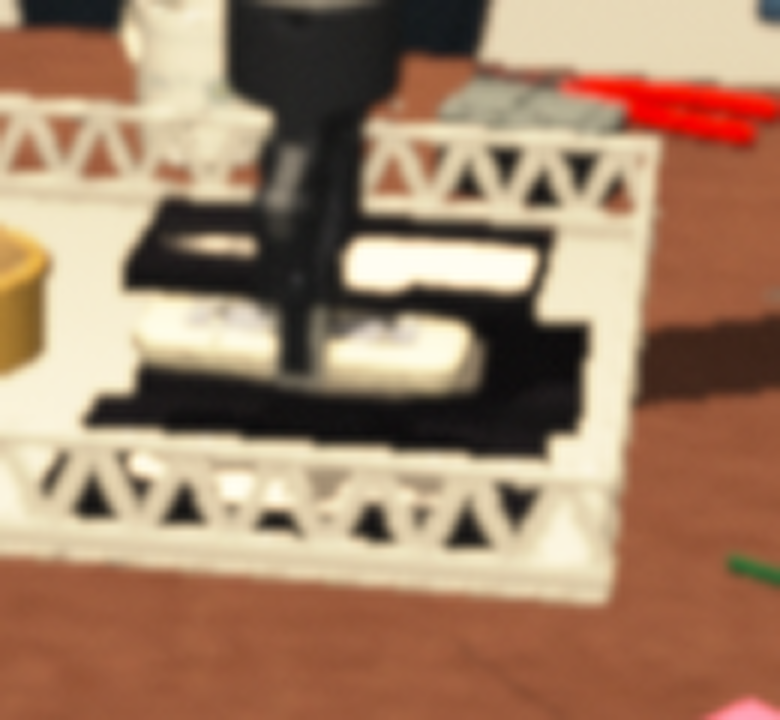

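View pics/t11.png

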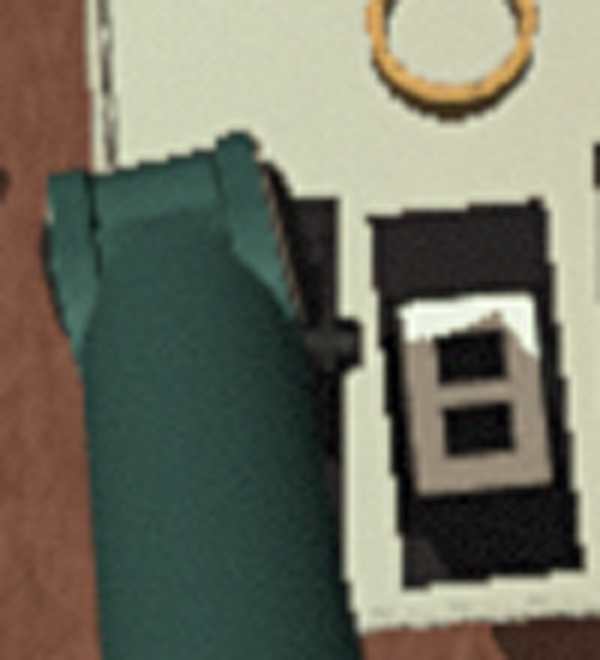

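```bash
python3 - <<'E'
from h import *
s=viewer.snapshot("side"); p=ctrl.get_obs()["ee_pos"];print(p)
for zz in(.065,.081):
  for x in (.606-.073,.606,.606+.073):
    for y in(.1195,.1645): print(zz,x,y,np.round((proj(s,(x,y,zz))-[230,150])*6,1))
E
```

```text
[0.6080843  0.14266966 0.03768189]
0.065 0.533 0.1195 [481.2 352.8]
0.065 0.533 0.1645 [465.6 395.4]
0.065 0.606 0.1195 [318.6 337.1]
0.065 0.606 0.1645 [298.2 378.9]
0.065 0.6789999999999999 0.1195 [158.8 321.8]
0.065 0.6789999999999999 0.1645 [133.8 362.7]
0.081 0.533 0.1195 [482.6 319.6]
0.081 0.533 0.1645 [467.  361.4]
0.081 0.606 0.1195 [319.2 304.1]
0.081 0.606 0.1645 [298.7 345.1]
0.081 0.6789999999999999 0.1195 [158.6 289. ]
0.081 0.6789999999999999 0.1645 [133.5 329.1]
```

Call:
{"op": "arm_command", "data": {"increments": [{"linear": [0, -0.0005, 0.015], "rotation": [0, 0, 0], "gripper": 0.035}, {"linear": [0, -0.0005, 0.015], "rotation": [0, 0, 0], "gripper": 0.035}, {"linear": [0, -0.0005, 0.015], "rotation": [0, 0, 0], "gripper": 0.035}, {"linear": [0, 0, 0.005], "rotation": [0, 0, 0], "gripper": 0.035}, {"linear": [0, 0, 0], "rotation": [0, 0, 0], "gripper": 0.035}, {"linear": [0, 0, 0], "rotation": [0, 0, 0], "gripper": 0.035}, {"linear": [0, 0, 0], "rotation": [0, 0, 0], "gripper": 0.035}]}}

```text
clock: 9.18
ee_pos: [0.609, 0.1402, -0.0114]
eef_rot: [[-1.0, 0.011, -0.0], [0.011, 1.0, 0.0], [0.0, 0.0, -1.0]]
force: [0.2, -0.6, -0.9]
gripper_width: 0.492
```

```bash
python3 plan.py 0.608 0.1412 -0.024 -0.6 3;python3 - <<'E'
from h import *
s=viewer.snapshot("side")
crop(s,230,150,130,120,6,"s12.png")
E
```

```text
from [ 0.609   0.1402 -0.0114] yaw 179.3 dyaw 0.1 t 9.18 w 0.492 F [ 0.2 -0.6 -0.9]
step norm 0.0042
[0.0003, 0.0003, 0.0042] [0.0, -0.0, -0.0]
[0.0003, 0.0003, 0.0042] [0.0, -0.0, -0.0]
[0.0003, 0.0003, 0.0042] [0.0, -0.0, -0.0]
```

View pics/s12.png

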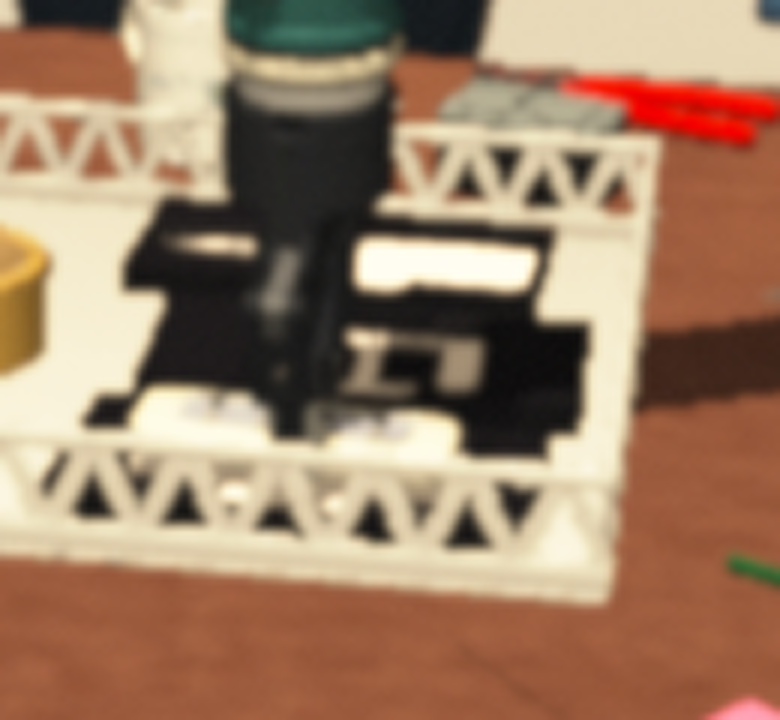

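Call:
{"op": "arm_command", "data": {"increments": [{"linear": [0.0005, 0.0005, 0.004], "rotation": [0, 0, 0], "gripper": 0.035}, {"linear": [0, 0, 0.004], "rotation": [0, 0, 0], "gripper": 0.035}, {"linear": [0, 0, 0.002], "rotation": [0, 0, 0], "gripper": 0.035}, {"linear": [0, 0, 0], "rotation": [0, 0, 0], "gripper": 0.035}, {"linear": [0, 0, 0], "rotation": [0, 0, 0], "gripper": 0.035}]}}

```text
clock: 9.65
ee_pos: [0.6075, 0.1402, -0.0228]
eef_rot: [[-1.0, 0.012, -0.002], [0.012, 1.0, -0.001], [0.002, -0.001, -1.0]]
force: [-0.1, -0.5, -1.4]
gripper_width: 0.489
```

Call:
{"op": "arm_command", "data": {"increments": [{"linear": [0, 0, 0.0015], "rotation": [0, 0, 0], "gripper": 0.035}, {"linear": [0, 0, 0], "rotation": [0, 0, 0], "gripper": 0.035}, {"linear": [0, 0, 0], "rotation": [0, 0, 0], "gripper": 0.035}]}}

```text
clock: 9.9
ee_pos: [0.6076, 0.1402, -0.0231]
eef_rot: [[-1.0, 0.012, -0.002], [0.012, 1.0, -0.0], [0.002, -0.0, -1.0]]
force: [-3.3, -1.2, 6.6]
gripper_width: 0.49
```

Call:
{"op": "arm_command", "data": {"increments": [{"linear": [0, 0, 0], "rotation": [0, 0, 0], "gripper": 0.052}, {"linear": [0, 0, 0], "rotation": [0, 0, 0], "gripper": 0.058}, {"linear": [0, 0, 0], "rotation": [0, 0, 0], "gripper": 0.058}, {"linear": [0, 0, 0], "rotation": [0, 0, 0], "gripper": 0.058}, {"linear": [0, 0, -0.01], "rotation": [0, 0, 0], "gripper": 0.058}, {"linear": [0, 0, -0.04], "rotation": [0, 0, 0], "gripper": 0.058}, {"linear": [0, 0, -0.04], "rotation": [0, 0, 0], "gripper": 0.07}, {"linear": [0, 0, -0.02], "rotation": [0, 0, 0], "gripper": 0.07}]}}

```text
clock: 10.57
ee_pos: [0.6101, 0.1408, 0.0909]
eef_rot: [[-1.0, 0.012, 0.004], [0.012, 1.0, 0.001], [-0.004, 0.001, -1.0]]
force: [1.3, 0.6, 0.2]
gripper_width: 0.814
```

```bash
python3 plan.py 0.513 -0.3966 0.09 -14.5 16;python3 - <<'E'
from h import *
s=viewer.snapshot("side")
crop(s,230,150,130,120,6,"s13.png")
E
```

```text
from [0.6101 0.1408 0.0909] yaw 179.3 dyaw -13.8 t 10.57 w 0.814 F [1.3 0.6 0.2]
step norm 0.0341
[0.0057, -0.0337, -0.0] [0.0, 0.0, 0.015]
[0.0052, -0.0337, -0.0] [0.0, 0.0, 0.015]
[0.0047, -0.0338, -0.0] [0.0, 0.0, 0.015]
[0.0041, -0.0339, -0.0] [0.0, 0.0, 0.015]
[0.0036, -0.0339, -0.0] [0.0, 0.0, 0.015]
[0.0031, -0.034, -0.0] [0.0, 0.0, 0.015]
[0.0026, -0.034, -0.0] [0.0, 0.0, 0.015]
[0.0021, -0.0341, -0.0] [0.0, 0.0, 0.015]
[0.0016, -0.0341, -0.0] [0.0, 0.0, 0.015]
[0.0011, -0.0341, -0.0] [0.0, 0.0, 0.015]
[0.0006, -0.0341, -0.0] [0.0, 0.0, 0.015]
[0.0001, -0.0341, -0.0] [0.0, 0.0, 0.015]
[-0.0005, -0.0341, -0.0] [0.0, 0.0, 0.015]
[-0.001, -0.0341, -0.0] [0.0, 0.0, 0.015]
[-0.0015, -0.0341, -0.0] [0.0, 0.0, 0.015]
[-0.002, -0.0341, -0.0] [0.0, 0.0, 0.015]
```

View pics/s13.png

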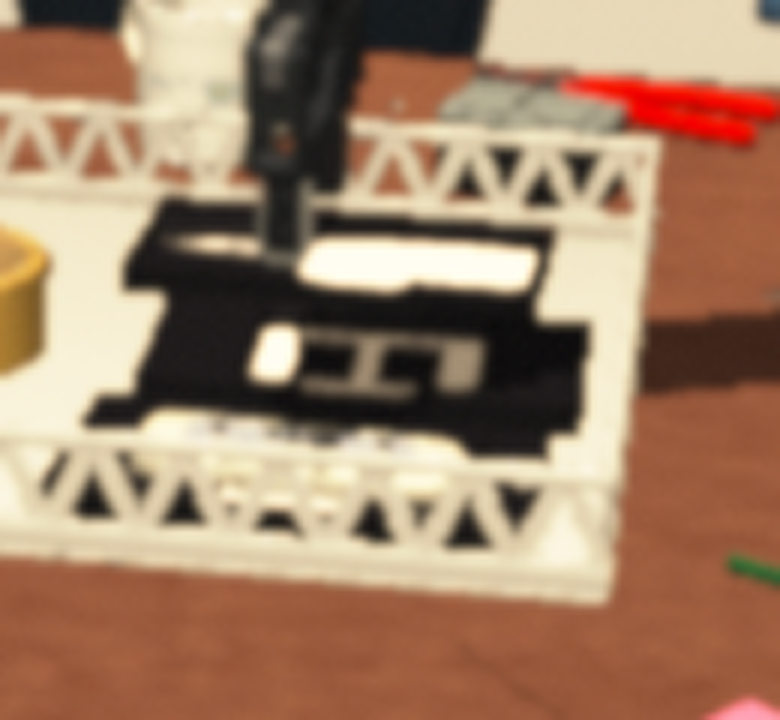

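Call:
{"op": "arm_command", "data": {"increments": [{"linear": [0.0057, -0.0337, 0], "rotation": [0, 0, 0.015], "gripper": 0.07}, {"linear": [0.0052, -0.0337, 0], "rotation": [0, 0, 0.015], "gripper": 0.07}, {"linear": [0.0047, -0.0338, 0], "rotation": [0, 0, 0.015], "gripper": 0.07}, {"linear": [0.0041, -0.0339, 0], "rotation": [0, 0, 0.015], "gripper": 0.07}, {"linear": [0.0036, -0.0339, 0], "rotation": [0, 0, 0.015], "gripper": 0.07}, {"linear": [0.0031, -0.034, 0], "rotation": [0, 0, 0.015], "gripper": 0.07}, {"linear": [0.0026, -0.034, 0], "rotation": [0, 0, 0.015], "gripper": 0.07}, {"linear": [0.0021, -0.0341, 0], "rotation": [0, 0, 0.015], "gripper": 0.07}, {"linear": [0.0016, -0.0341, 0], "rotation": [0, 0, 0.015], "gripper": 0.07}, {"linear": [0.0011, -0.0341, 0], "rotation": [0, 0, 0.015], "gripper": 0.07}]}}

```text
clock: 11.45
ee_pos: [0.5467, -0.1971, 0.0868]
eef_rot: [[-0.987, 0.162, -0.001], [0.162, 0.987, -0.001], [0.001, -0.001, -1.0]]
force: [0.1, 0.1, 0.0]
gripper_width: 0.819
```

Call:
{"op": "arm_command", "data": {"increments": [{"linear": [0.0006, -0.0341, 0], "rotation": [0, 0, 0.015], "gripper": 0.07}, {"linear": [0, -0.0341, 0], "rotation": [0, 0, 0.015], "gripper": 0.07}, {"linear": [-0.0005, -0.0341, 0], "rotation": [0, 0, 0.015], "gripper": 0.07}, {"linear": [-0.001, -0.0341, 0], "rotation": [0, 0, 0.015], "gripper": 0.07}, {"linear": [-0.0015, -0.0341, 0], "rotation": [0, 0, 0.015], "gripper": 0.07}, {"linear": [-0.002, -0.0341, 0], "rotation": [0, 0, 0.015], "gripper": 0.07}, {"linear": [0, 0, 0.02], "rotation": [0, 0, 0], "gripper": 0.07}, {"linear": [0, 0, 0.02], "rotation": [0, 0, 0], "gripper": 0.07}, {"linear": [0, 0, 0], "rotation": [0, 0, 0], "gripper": 0.07}, {"linear": [0, 0, 0], "rotation": [0, 0, 0], "gripper": 0.07}]}}

```text
clock: 12.28
ee_pos: [0.5102, -0.3962, 0.0457]
eef_rot: [[-0.969, 0.249, -0.004], [0.249, 0.969, 0.001], [0.004, 0.0, -1.0]]
force: [-0.2, 0.1, 0.9]
gripper_width: 0.815
```

Call:
{"op": "arm_command", "data": {"increments": [{"linear": [0, 0, 0], "rotation": [0, 0, 0], "gripper": 0.07}, {"linear": [0, 0, 0], "rotation": [0, 0, 0], "gripper": 0.07}]}}

```text
clock: 12.45
ee_pos: [0.512, -0.3971, 0.0479]
eef_rot: [[-0.969, 0.248, 0.0], [0.248, 0.969, -0.002], [-0.0, -0.002, -1.0]]
force: [0.6, -0.2, 0.4]
gripper_width: 0.82
```

```bash
python3 plan.py 0.513 -0.3966 -0.03 -14.5 4;python3 - <<'E'
from h import *
s=viewer.snapshot("side");t=viewer.snapshot("top")
crop(s,250,80,140,110,5,"s14.png");crop(t,330,150,100,110,6,"t14.png")
crop(t,200,150,110,100,7,"t14b.png")
E
```

```text
from [ 0.512  -0.3971  0.0479] yaw 165.6 dyaw -0.1 t 12.45 w 0.82 F [ 0.6 -0.2  0.4]
step norm 0.0195
[-0.0002, 0.0002, 0.0195] [-0.0, 0.0, 0.001]
[-0.0002, 0.0002, 0.0195] [-0.0, 0.0, 0.001]
[-0.0002, 0.0002, 0.0195] [-0.0, 0.0, 0.001]
[-0.0002, 0.0002, 0.0195] [-0.0, 0.0, 0.001]
```

View pics/s14.png

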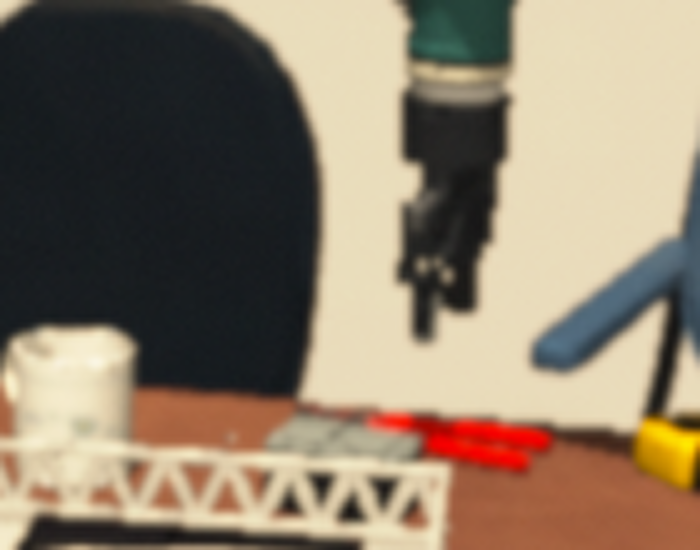

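View pics/t14.png

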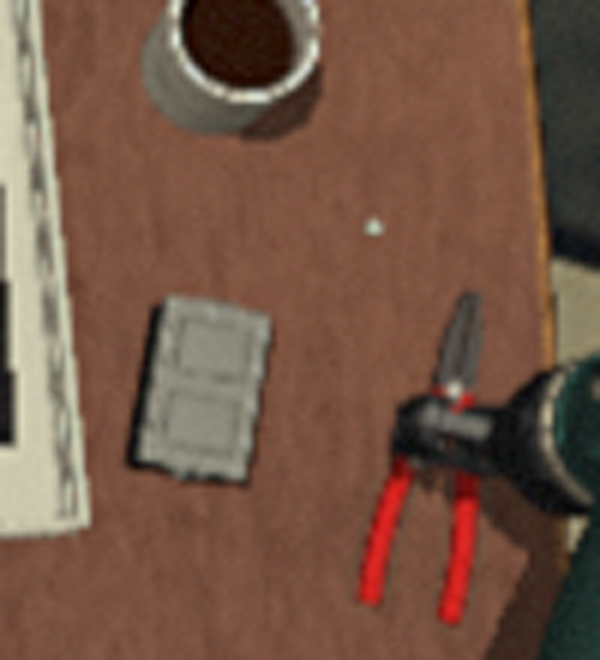

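View pics/t14b.png

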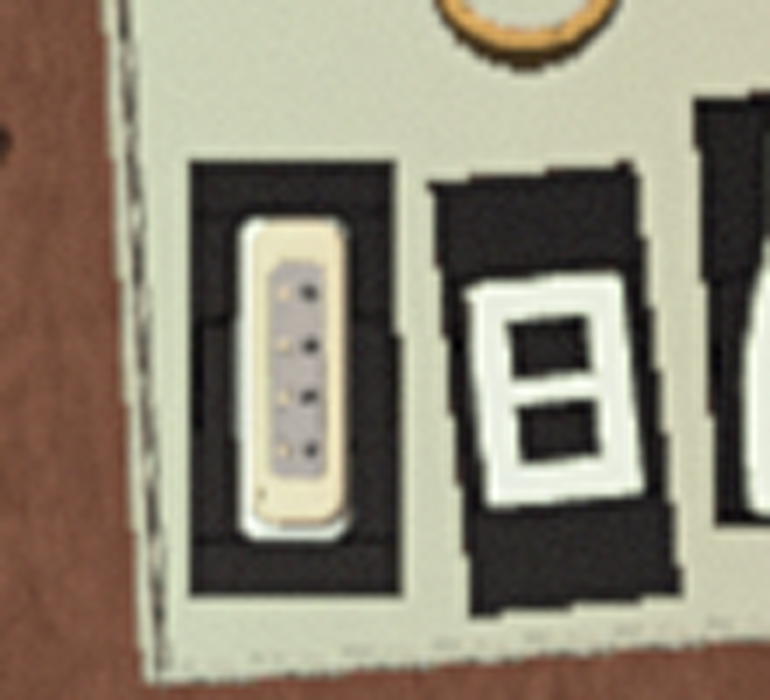

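```bash
python3 - <<'E'
from h import *
s=viewer.snapshot("side");t=viewer.snapshot("top");o=ctrl.get_obs();p=np.array(o["ee_pos"]);M=np.array(o["eef_rot"]);print(p)
for z in(.06,.08,.1,.12): print(z,plane(s,(334.6,148),z))
for dy in(-.045,.045):
  for dz in(-.08,-.055,-.032): P=p+M@np.array([0,dy,dz]); print(dy,dz,P,"side",(proj(s,P)-[250,80])*5,"top",(proj(t,P)-[330,150])*6)
E
```

```text
[ 0.51149893 -0.39711191  0.04735861]
0.06 [ 0.52676934 -0.43538094  0.06      ]
0.08 [ 0.52127653 -0.37268605  0.08      ]
0.1 [ 0.51578372 -0.30999117  0.1       ]
0.12 [ 0.51029091 -0.24729629  0.12      ]
-0.045 -0.08 [ 0.50035474 -0.44059313  0.12742227] side [466.17803414 249.84454266] top [596.45514306 471.00909628]
-0.045 -0.055 [ 0.50033967 -0.44062583  0.1024223 ] side [463.97859288 283.80969031] top [577.96342645 474.96365183]
-0.045 -0.032 [ 0.5003258  -0.4406559   0.07942232] side [461.9766422  314.72506498] top [561.59123684 478.46493484]
0.045 -0.08 [ 0.52273959 -0.35342145  0.12729479] side [421.82089478 281.89429923] top [423.78517375 431.38278447]
0.045 -0.055 [ 0.52272451 -0.35345414  0.10229481] side [419.78634473 317.10417871] top [408.75666916 436.12293963]
0.045 -0.032 [ 0.52271065 -0.35348422  0.07929484] side [417.93531419 349.13807344] top [395.45016499 440.31995697]
```

Call:
{"op": "arm_command", "data": {"increments": [{"linear": [0, 0, 0.02], "rotation": [0, 0, 0.001], "gripper": 0.07}, {"linear": [0, 0, 0.02], "rotation": [0, 0, 0.001], "gripper": 0.07}, {"linear": [0, 0, 0.02], "rotation": [0, 0, 0], "gripper": 0.07}, {"linear": [0, 0, 0.01], "rotation": [0, 0, 0], "gripper": 0.07}, {"linear": [0, 0, 0.004], "rotation": [0, 0, 0], "gripper": 0.07}, {"linear": [0, 0, 0], "rotation": [0, 0, 0], "gripper": 0.07}, {"linear": [0, 0, 0], "rotation": [0, 0, 0], "gripper": 0.07}, {"linear": [0, 0, 0], "rotation": [0, 0, 0], "gripper": 0.07}]}}

```text
clock: 13.32
ee_pos: [0.5115, -0.3978, -0.0263]
eef_rot: [[-0.968, 0.251, -0.0], [0.251, 0.968, -0.002], [-0.0, -0.002, -1.0]]
force: [0.7, -0.1, 0.7]
gripper_width: 0.819
```

```bash
python3 plan.py 0.513 -0.3966 -0.031 -14.5 2;python3 - <<'E'
from h import *
s=viewer.snapshot("side");t=viewer.snapshot("top")
crop(s,290,110,80,80,7,"s15.png");crop(t,350,170,75,90,7,"t15.png")
E
```

```text
from [ 0.5115 -0.3978 -0.0263] yaw 165.5 dyaw 0.0 t 13.32 w 0.819 F [ 0.7 -0.1  0.7]
step norm 0.0025
[-0.0006, 0.0008, 0.0023] [-0.001, 0.0, -0.0]
[-0.0006, 0.0008, 0.0023] [-0.001, 0.0, -0.0]
```

View pics/s15.png

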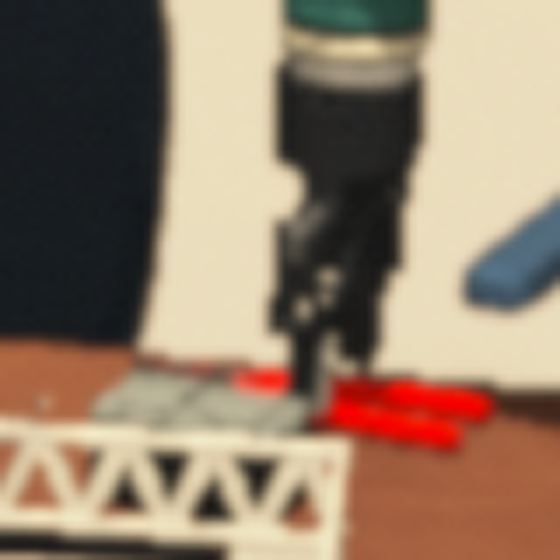

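View pics/t15.png

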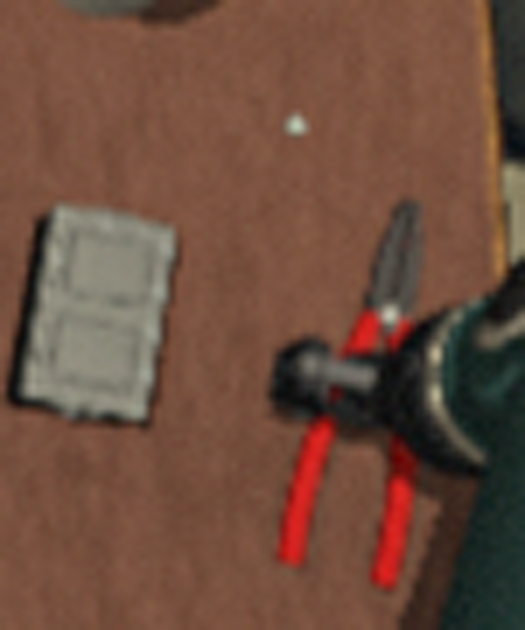

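Fingers straddle the pliers. Go down the last few mm and close.

Call:
{"op": "arm_command", "data": {"force": 50, "increments": [{"linear": [-0.0006, 0.0008, 0.003], "rotation": [-0.001, 0, 0], "gripper": 0.07}, {"linear": [-0.0006, 0.0005, 0.002], "rotation": [-0.001, 0, 0], "gripper": 0.07}, {"linear": [0, 0, 0], "rotation": [0, 0, 0], "gripper": 0.035}, {"linear": [0, 0, 0], "rotation": [0, 0, 0], "gripper": 0.035}, {"linear": [0, 0, 0], "rotation": [0, 0, 0], "gripper": 0.035}, {"linear": [0, 0, 0], "rotation": [0, 0, 0], "gripper": 0.035}, {"linear": [0, 0, 0], "rotation": [0, 0, 0], "gripper": 0.035}, {"linear": [0, 0, 0], "rotation": [0, 0, 0], "gripper": 0.035}]}}

```text
clock: 14.08
ee_pos: [0.5122, -0.3957, -0.0321]
eef_rot: [[-0.968, 0.251, -0.002], [0.251, 0.968, 0.002], [0.002, 0.002, -1.0]]
force: [-2.0, 1.3, 5.7]
gripper_width: 0.57
```

```bash
python3 -c "
from rig import ctrl;o=ctrl.get_obs();print(o['ee_pos'],o['gripper_width']*85.4,o['force'])"
```

```text
[ 0.51217384 -0.39572094 -0.03206556] 48.67949502787913 [-2.04314187  1.30020199  5.68568784]
```

Call:
{"op": "arm_command", "data": {"force": 60, "increments": [{"linear": [0, 0, -0.005], "rotation": [0, 0, 0], "gripper": 0.035}, {"linear": [0, 0, -0.02], "rotation": [0, 0, 0], "gripper": 0.035}, {"linear": [0, 0, -0.035], "rotation": [0, 0, 0], "gripper": 0.035}, {"linear": [0, 0, -0.035], "rotation": [0, 0, 0], "gripper": 0.035}, {"linear": [0, 0, -0.015], "rotation": [0, 0, 0], "gripper": 0.035}, {"linear": [0, 0, 0], "rotation": [0, 0, 0], "gripper": 0.035}, {"linear": [0, 0, 0], "rotation": [0, 0, 0], "gripper": 0.035}, {"linear": [0, 0, 0], "rotation": [0, 0, 0], "gripper": 0.035}]}}

```text
clock: 14.75
ee_pos: [0.5114, -0.3955, 0.076]
eef_rot: [[-0.968, 0.251, -0.003], [0.251, 0.968, 0.003], [0.004, 0.002, -1.0]]
force: [0.5, 0.1, -2.1]
gripper_width: 0.569
```

```bash
python3 plan.py 0.626 -0.1068 0.075 1.2 9;python3 - <<'E'
from h import *
s=viewer.snapshot("side");t=viewer.snapshot("top")
crop(s,280,90,100,90,7,"s16.png");crop(t,350,170,80,90,7,"t16.png")
E
```

```text
from [ 0.5114 -0.3955  0.076 ] yaw 165.5 dyaw 15.7 t 14.75 w 0.569 F [ 0.5  0.1 -2.1]
step norm 0.0345
[-0.0043, 0.0343, 0.0002] [0.0, -0.0, -0.031]
[-0.0053, 0.0341, 0.0002] [0.0, -0.0, -0.031]
[-0.0064, 0.0339, 0.0002] [0.0, -0.0, -0.031]
[-0.0074, 0.0337, 0.0002] [0.0, -0.0, -0.031]
[-0.0085, 0.0335, 0.0002] [0.0, -0.0, -0.031]
[-0.0095, 0.0332, 0.0002] [0.0, -0.0, -0.031]
[-0.0105, 0.0329, 0.0002] [0.0, -0.0, -0.031]
[-0.0115, 0.0325, 0.0002] [0.0, -0.0, -0.031]
[-0.0126, 0.0322, 0.0002] [0.0, -0.0, -0.031]
```

View pics/s16.png

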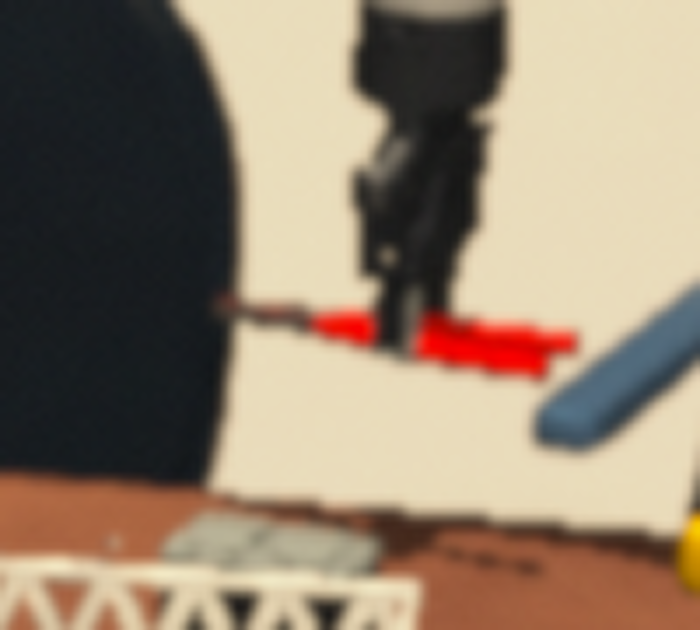

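View pics/t16.png

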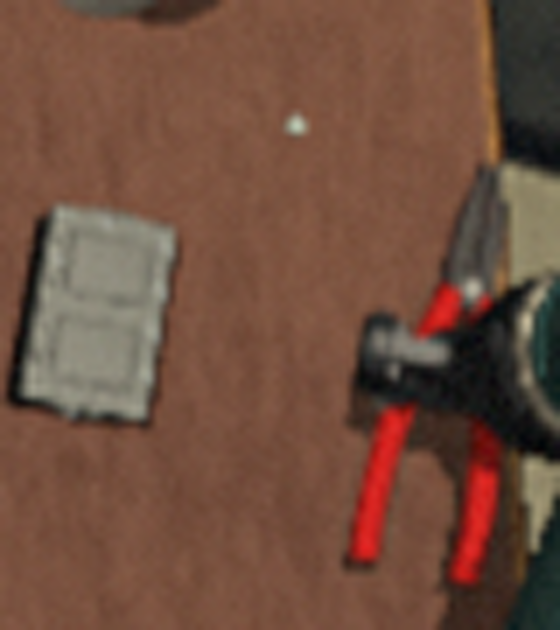

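```bash
python3 - <<'E'
from h import *
t=viewer.snapshot("top");o=ctrl.get_obs();p=np.array(o["ee_pos"])
T=lambda q:(np.array(q)+.5)/7-.5+np.array((350,170))
z=p[2]+.032+.008
tip=plane(t,T((490,168)),z)[:2]; ge=(plane(t,T((362,567)),z)[:2]+plane(t,T((465,585)),z)[:2])/2
d=tip-ge; print(p,np.linalg.norm(d),np.degrees(np.arctan2(d[1],d[0])),(tip+ge)/2,(tip+ge)/2-p[:2])
a=np.radians(15.7); Rm=np.array([[np.cos(a),-np.sin(a)],[np.sin(a),np.cos(a)]])
for off in((tip+ge)/2-p[:2], np.array([.5227-.5122,-.3991+.3957])): print("target ee",np.array([.6365,-.1065])-Rm@off)
E
```

```text
[ 0.51130579 -0.39555546  0.07546462] 0.18613356137996914 -14.581542916809502 [ 0.52121214 -0.39924707] [ 0.00990635 -0.00369161]
target ee [ 0.62596429 -0.10562678]
target ee [ 0.6254717  -0.10606815]
```

Consistent: 186 mm long, offset (9.9, −3.7) mm. Target ee (0.6258, −0.106).

Call:
{"op": "arm_command", "data": {"increments": [{"linear": [-0.0043, 0.0343, 0], "rotation": [0, 0, -0.031], "gripper": 0.035}, {"linear": [-0.0053, 0.0341, 0], "rotation": [0, 0, -0.031], "gripper": 0.035}, {"linear": [-0.0064, 0.0339, 0], "rotation": [0, 0, -0.031], "gripper": 0.035}, {"linear": [-0.0074, 0.0337, 0], "rotation": [0, 0, -0.031], "gripper": 0.035}, {"linear": [-0.0085, 0.0335, 0], "rotation": [0, 0, -0.031], "gripper": 0.035}, {"linear": [-0.0095, 0.0332, 0], "rotation": [0, 0, -0.031], "gripper": 0.035}, {"linear": [-0.0105, 0.0329, 0], "rotation": [0, 0, -0.031], "gripper": 0.035}, {"linear": [-0.0115, 0.0325, 0], "rotation": [0, 0, -0.031], "gripper": 0.035}, {"linear": [-0.0126, 0.0322, 0], "rotation": [0, 0, -0.03], "gripper": 0.035}, {"linear": [0, 0, 0], "rotation": [0, 0, 0], "gripper": 0.035}]}}

```text
clock: 15.73
ee_pos: [0.6293, -0.0966, 0.0763]
eef_rot: [[-0.999, -0.036, -0.001], [-0.036, 0.999, 0.007], [0.001, 0.007, -1.0]]
force: [-0.2, 1.7, -1.4]
gripper_width: 0.564
```

Call:
{"op": "arm_command", "data": {"increments": [{"linear": [0, 0, 0.02], "rotation": [0, 0, 0], "gripper": 0.035}, {"linear": [0, 0, 0.02], "rotation": [0, 0, 0], "gripper": 0.035}, {"linear": [0, 0, 0], "rotation": [0, 0, 0], "gripper": 0.035}, {"linear": [0, 0, 0], "rotation": [0, 0, 0], "gripper": 0.035}, {"linear": [0, 0, 0], "rotation": [0, 0, 0], "gripper": 0.035}]}}

```text
clock: 16.15
ee_pos: [0.627, -0.1078, 0.0378]
eef_rot: [[-1.0, -0.024, -0.002], [-0.024, 1.0, 0.001], [0.001, 0.001, -1.0]]
force: [-0.4, 0.6, -1.2]
gripper_width: 0.568
```

```bash
python3 plan.py 0.6258 -0.106 -0.012 1.2 3;python3 - <<'E'
from h import *
s=viewer.snapshot("side");t=viewer.snapshot("top")
crop(s,220,110,130,110,6,"s17.png");crop(t,270,140,80,100,7,"t17.png")
E
```

```text
from [ 0.627  -0.1078  0.0378] yaw -178.6 dyaw -0.2 t 16.15 w 0.568 F [-0.4  0.6 -1.2]
step norm 0.0166
[0.0004, 0.0006, 0.0166] [0.0, -0.0, 0.001]
[0.0004, 0.0006, 0.0166] [0.0, -0.0, 0.001]
[0.0004, 0.0006, 0.0166] [0.0, -0.0, 0.001]
```

View pics/s17.png

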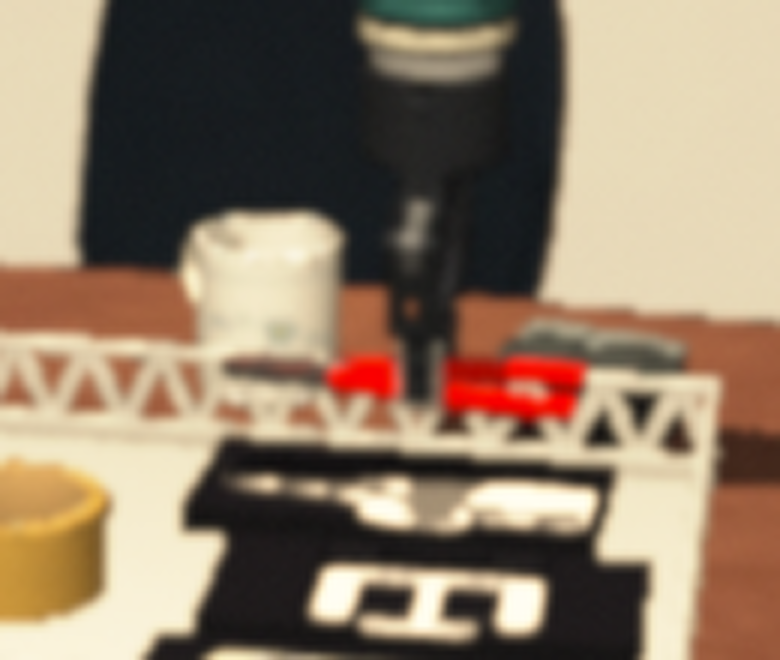

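View pics/t17.png

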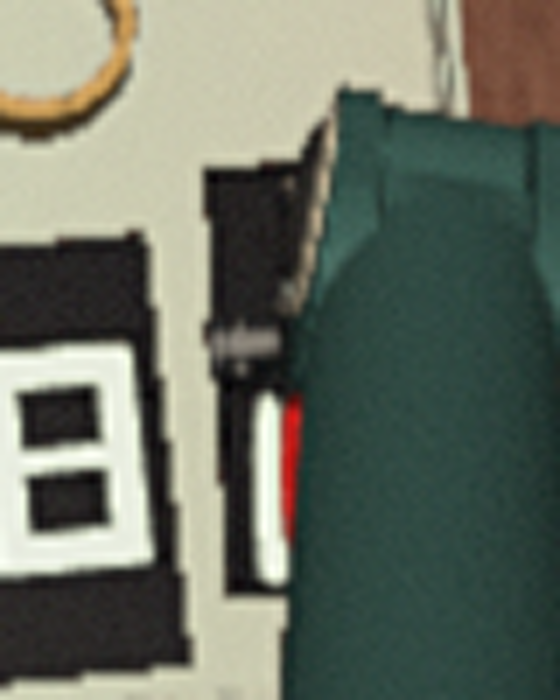

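Call:
{"op": "arm_command", "data": {"increments": [{"linear": [0.0004, 0.0006, 0.0166], "rotation": [0, 0, 0.001], "gripper": 0.035}, {"linear": [0.0004, 0.0006, 0.0166], "rotation": [0, 0, 0.001], "gripper": 0.035}, {"linear": [0.0004, 0.0006, 0.015], "rotation": [0, 0, 0.001], "gripper": 0.035}, {"linear": [0, 0, 0], "rotation": [0, 0, 0], "gripper": 0.035}, {"linear": [0, 0, 0], "rotation": [0, 0, 0], "gripper": 0.035}, {"linear": [0, 0, 0], "rotation": [0, 0, 0], "gripper": 0.035}, {"linear": [0, 0, 0], "rotation": [0, 0, 0], "gripper": 0.035}]}}

```text
clock: 16.83
ee_pos: [0.6269, -0.1059, -0.009]
eef_rot: [[-1.0, -0.021, 0.001], [-0.021, 1.0, 0.001], [-0.001, 0.001, -1.0]]
force: [0.6, -0.7, -0.5]
gripper_width: 0.564
```

```bash
python3 plan.py 0.6258 -0.106 -0.022 1.2 3;python3 - <<'E'
from h import *
s=viewer.snapshot("side");t=viewer.snapshot("top")
crop(s,240,150,100,70,8,"s18.png");crop(t,270,140,80,100,7,"t18.png")
E
```

```text
from [ 0.6269 -0.1059 -0.009 ] yaw -178.8 dyaw -0.0 t 16.83 w 0.564 F [ 0.6 -0.7 -0.5]
step norm 0.0044
[0.0004, -0.0, 0.0043] [0.0, 0.0, 0.0]
[0.0004, -0.0, 0.0043] [0.0, 0.0, 0.0]
[0.0004, -0.0, 0.0043] [0.0, 0.0, 0.0]
```

View pics/s18.png

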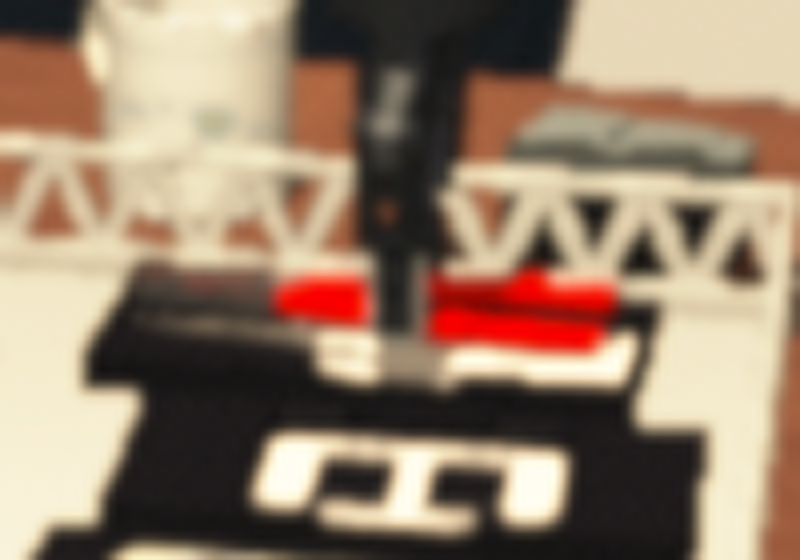

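View pics/t18.png

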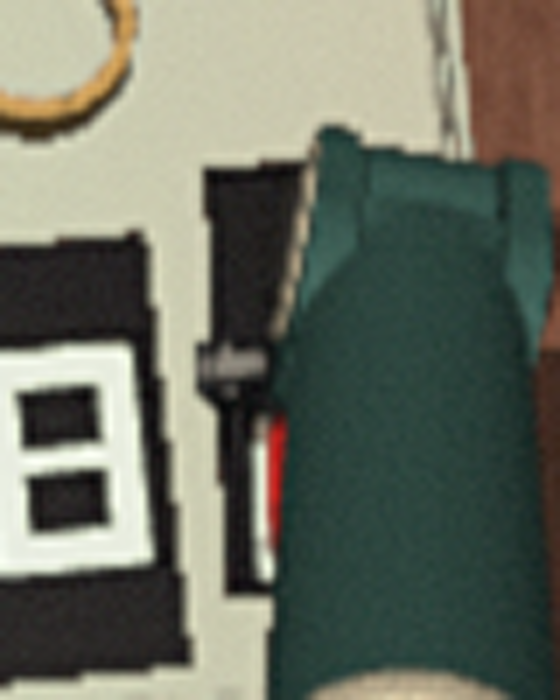

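Call:
{"op": "arm_command", "data": {"increments": [{"linear": [0.0004, 0, 0.004], "rotation": [0, 0, 0], "gripper": 0.035}, {"linear": [0.0004, 0, 0.004], "rotation": [0, 0, 0], "gripper": 0.035}, {"linear": [0.0004, 0, 0.003], "rotation": [0, 0, 0], "gripper": 0.035}, {"linear": [0, 0, 0.0015], "rotation": [0, 0, 0], "gripper": 0.035}, {"linear": [0, 0, 0], "rotation": [0, 0, 0], "gripper": 0.035}, {"linear": [0, 0, 0], "rotation": [0, 0, 0], "gripper": 0.035}, {"linear": [0, 0, 0], "rotation": [0, 0, 0], "gripper": 0.035}]}}

```text
clock: 17.52
ee_pos: [0.6238, -0.1055, -0.0229]
eef_rot: [[-1.0, -0.021, -0.003], [-0.021, 1.0, 0.002], [0.002, 0.002, -1.0]]
force: [-3.7, 0.3, 5.0]
gripper_width: 0.567
```

```bash
python3 plan.py 0.6258 -0.106 -0.022 1.2 3;python3 - <<'E'
from h import *
s=viewer.snapshot("side")
crop(s,240,150,100,70,8,"s19.png")
E
```

```text
from [ 0.6238 -0.1055 -0.0229] yaw -178.8 dyaw -0.0 t 17.52 w 0.567 F [-3.7  0.3  5. ]
step norm 0.0007
[-0.0006, -0.0002, -0.0003] [0.001, -0.001, 0.0]
[-0.0006, -0.0002, -0.0003] [0.001, -0.001, 0.0]
[-0.0006, -0.0002, -0.0003] [0.001, -0.001, 0.0]
```

View pics/s19.png

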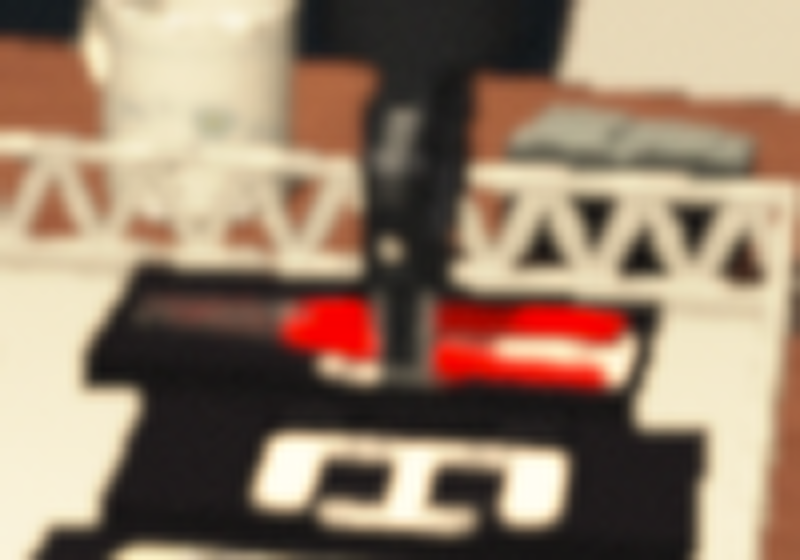

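Contact at ee z = −0.023, the same as the counter's seating; pliers are in the pocket. Release and rise.

Call:
{"op": "arm_command", "data": {"increments": [{"linear": [0, 0, 0], "rotation": [0, 0, 0], "gripper": 0.056}, {"linear": [0, 0, 0], "rotation": [0, 0, 0], "gripper": 0.062}, {"linear": [0, 0, 0], "rotation": [0, 0, 0], "gripper": 0.062}, {"linear": [0, 0, 0], "rotation": [0, 0, 0], "gripper": 0.062}, {"linear": [0, 0, -0.01], "rotation": [0, 0, 0], "gripper": 0.062}, {"linear": [0, 0, -0.035], "rotation": [0, 0, 0], "gripper": 0.062}, {"linear": [0, 0, -0.04], "rotation": [0, 0, 0], "gripper": 0.075}, {"linear": [0, 0, -0.02], "rotation": [0, 0, 0], "gripper": 0.075}, {"linear": [0, 0, 0], "rotation": [0, 0, 0], "gripper": 0.075}, {"linear": [0, 0, 0], "rotation": [0, 0, 0], "gripper": 0.075}]}}

```text
clock: 18.4
ee_pos: [0.6259, -0.1059, 0.0843]
eef_rot: [[-1.0, -0.021, 0.003], [-0.021, 1.0, 0.001], [-0.003, 0.001, -1.0]]
force: [0.3, 0.3, -0.3]
gripper_width: 0.878
```

```bash
python3 plan.py 0.5585 -0.260 0.082 -12.2 5
```

```text
from [ 0.6259 -0.1059  0.0843] yaw -178.8 dyaw -13.4 t 18.4 w 0.878 F [ 0.3  0.3 -0.3]
step norm 0.0336
[0.0141, -0.0305, 0.0004] [0.0, 0.001, 0.047]
[0.0127, -0.0312, 0.0004] [0.0, 0.001, 0.047]
[0.0112, -0.0317, 0.0004] [0.0, 0.001, 0.047]
[0.0097, -0.0322, 0.0004] [0.0, 0.001, 0.047]
[0.0082, -0.0326, 0.0004] [0.0, 0.001, 0.047]
```

Call:
{"op": "arm_command", "data": {"increments": [{"linear": [0.0141, -0.0305, 0], "rotation": [0, 0.001, 0.047], "gripper": 0.08}, {"linear": [0.0127, -0.0312, 0], "rotation": [0, 0.001, 0.047], "gripper": 0.08}, {"linear": [0.0112, -0.0317, 0], "rotation": [0, 0, 0.047], "gripper": 0.08}, {"linear": [0.0097, -0.0322, 0], "rotation": [0, 0, 0.047], "gripper": 0.08}, {"linear": [0.0082, -0.0326, 0], "rotation": [0, 0, 0.047], "gripper": 0.08}, {"linear": [0, 0, 0.02], "rotation": [0, 0, 0], "gripper": 0.08}, {"linear": [0, 0, 0], "rotation": [0, 0, 0], "gripper": 0.08}, {"linear": [0, 0, 0], "rotation": [0, 0, 0], "gripper": 0.08}, {"linear": [0, 0, 0], "rotation": [0, 0, 0], "gripper": 0.08}]}}

```text
clock: 19.15
ee_pos: [0.5573, -0.2582, 0.0615]
eef_rot: [[-0.978, 0.21, -0.004], [0.21, 0.978, 0.003], [0.005, 0.002, -1.0]]
force: [0.1, 0.1, 0.2]
gripper_width: 0.933
```

```bash
python3 plan.py 0.5585 -0.260 -0.010 -12.2 4;python3 - <<'E'
from h import *
s=viewer.snapshot("side");t=viewer.snapshot("top")
crop(s,240,90,120,100,6,"s20.png");crop(t,285,150,130,100,6,"t20.png")
E
```

```text
from [ 0.5573 -0.2582  0.0615] yaw 167.9 dyaw -0.1 t 19.15 w 0.933 F [0.1 0.1 0.2]
step norm 0.0179
[-0.0005, -0.0004, 0.0179] [0.0, -0.001, 0.0]
[-0.0004, -0.0004, 0.0179] [0.0, -0.001, 0.0]
[-0.0004, -0.0004, 0.0179] [0.0, -0.001, 0.0]
[-0.0004, -0.0004, 0.0179] [0.0, -0.001, 0.0]
```

View pics/s20.png

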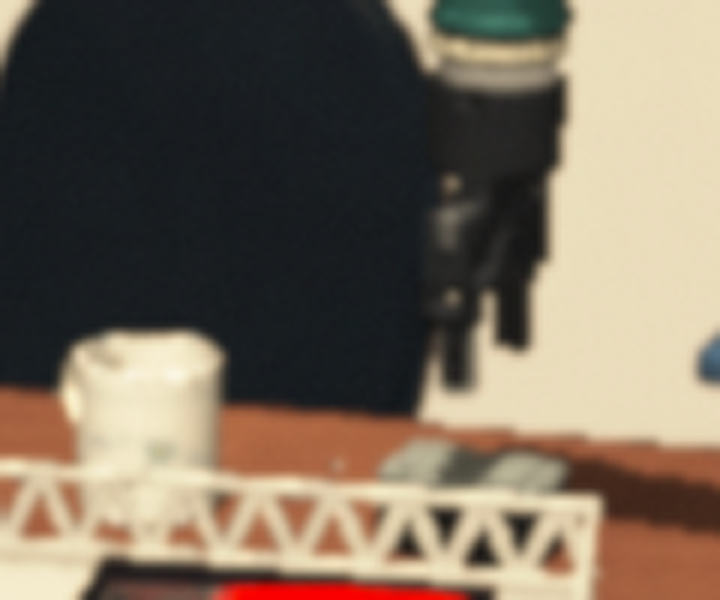

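View pics/t20.png

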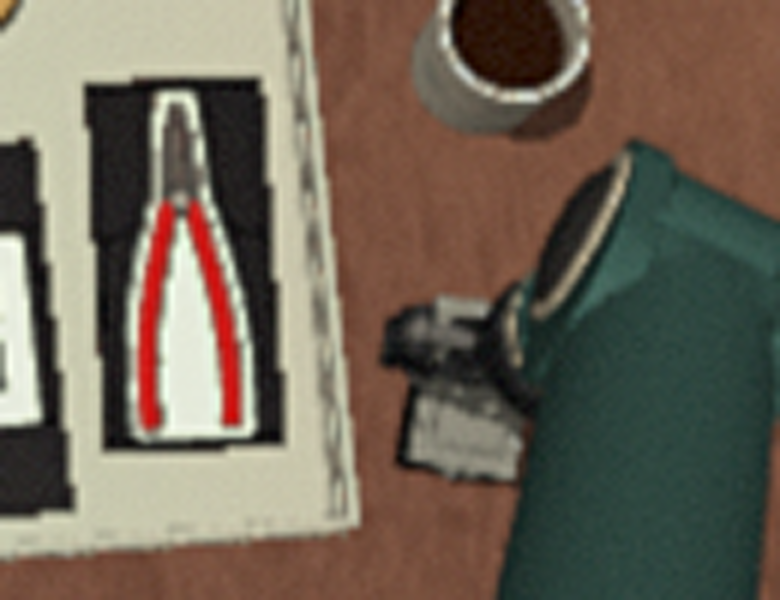

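Call:
{"op": "arm_command", "data": {"increments": [{"linear": [-0.0005, -0.0004, 0.0179], "rotation": [0, -0.001, 0], "gripper": 0.08}, {"linear": [-0.0004, -0.0004, 0.0179], "rotation": [0, -0.001, 0], "gripper": 0.08}, {"linear": [-0.0004, -0.0004, 0.0179], "rotation": [0, -0.001, 0], "gripper": 0.08}, {"linear": [-0.0004, -0.0004, 0.0179], "rotation": [0, -0.001, 0], "gripper": 0.08}, {"linear": [0, 0, 0], "rotation": [0, 0, 0], "gripper": 0.08}, {"linear": [0, 0, 0], "rotation": [0, 0, 0], "gripper": 0.08}, {"linear": [0, 0, 0], "rotation": [0, 0, 0], "gripper": 0.08}, {"linear": [0, 0, 0], "rotation": [0, 0, 0], "gripper": 0.08}]}}

```text
clock: 19.92
ee_pos: [0.5595, -0.2617, -0.0082]
eef_rot: [[-0.977, 0.212, 0.003], [0.212, 0.977, -0.0], [-0.003, 0.0, -1.0]]
force: [-0.6, 0.4, 0.1]
gripper_width: 0.937
```

```bash
python3 plan.py 0.5585 -0.260 -0.010 -12.2 2;python3 - <<'E'
from h import *
s=viewer.snapshot("side");t=viewer.snapshot("top")
crop(s,270,110,90,80,7,"s21.png");crop(t,335,170,60,80,7,"t21.png")
E
```

```text
from [ 0.5595 -0.2617 -0.0082] yaw 167.8 dyaw 0.0 t 19.92 w 0.937 F [-0.6  0.4  0.1]
step norm 0.0014
[0.0007, 0.0007, 0.0009] [0.0, 0.001, -0.0]
[0.0007, 0.0007, 0.0009] [0.0, 0.001, -0.0]
```

View pics/s21.png

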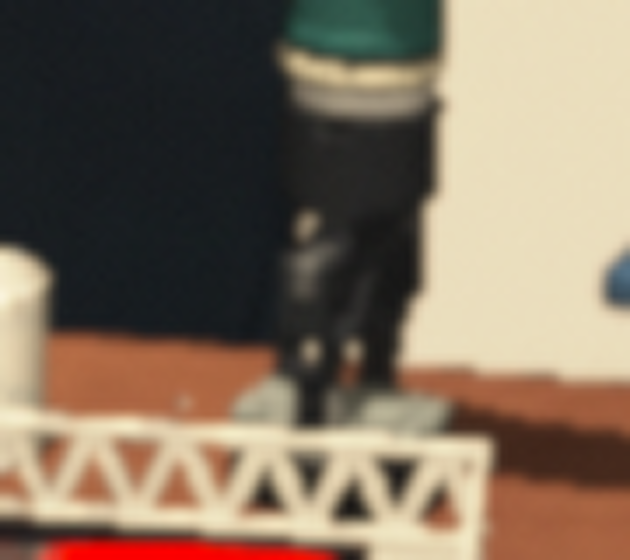

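View pics/t21.png

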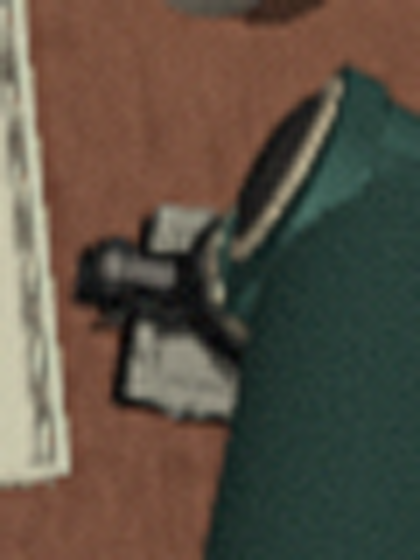

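Near finger sits in front of the box, far one behind; close.

Call:
{"op": "arm_command", "data": {"force": 60, "increments": [{"linear": [0.0007, 0.0007, 0.001], "rotation": [0, 0.001, 0], "gripper": 0.08}, {"linear": [0, 0, 0], "rotation": [0, 0, 0], "gripper": 0.07}, {"linear": [0, 0, 0], "rotation": [0, 0, 0], "gripper": 0.05}, {"linear": [0, 0, 0], "rotation": [0, 0, 0], "gripper": 0.05}, {"linear": [0, 0, 0], "rotation": [0, 0, 0], "gripper": 0.05}, {"linear": [0, 0, 0], "rotation": [0, 0, 0], "gripper": 0.05}, {"linear": [0, 0, 0], "rotation": [0, 0, 0], "gripper": 0.05}, {"linear": [0, 0, 0], "rotation": [0, 0, 0], "gripper": 0.05}]}}

```text
clock: 20.68
ee_pos: [0.5582, -0.2605, -0.01]
eef_rot: [[-0.977, 0.212, 0.0], [0.212, 0.977, 0.001], [-0.0, 0.001, -1.0]]
force: [0.2, 1.7, 6.1]
gripper_width: 0.664
```

Call:
{"op": "arm_command", "data": {"increments": [{"linear": [0, 0, -0.005], "rotation": [0, 0, 0], "gripper": 0.05}, {"linear": [0, 0, -0.015], "rotation": [0, 0, 0], "gripper": 0.05}, {"linear": [0, 0, -0.03], "rotation": [0, 0, 0], "gripper": 0.05}, {"linear": [0, 0, -0.03], "rotation": [0, 0, 0], "gripper": 0.05}, {"linear": [0, 0, -0.015], "rotation": [0, 0, 0], "gripper": 0.05}, {"linear": [0, 0, 0], "rotation": [0, 0, 0], "gripper": 0.05}, {"linear": [0, 0, 0], "rotation": [0, 0, 0], "gripper": 0.05}, {"linear": [0, 0, 0], "rotation": [0, 0, 0], "gripper": 0.05}]}}

```text
clock: 21.35
ee_pos: [0.5563, -0.2602, 0.0826]
eef_rot: [[-0.977, 0.212, -0.003], [0.212, 0.977, 0.002], [0.004, 0.001, -1.0]]
force: [-0.3, -0.2, -3.2]
gripper_width: 0.67
```

```bash
python3 plan.py 0.5998 0.0173 0.086 4.3 9;python3 - <<'E'
from h import *
s=viewer.snapshot("side");t=viewer.snapshot("top")
crop(s,260,90,110,90,7,"s22.png");crop(t,335,170,70,80,8,"t22.png")
E
```

```text
from [ 0.5563 -0.2602  0.0826] yaw 167.7 dyaw 16.6 t 21.35 w 0.67 F [-0.3 -0.2 -3.2]
step norm 0.0312
[0.0018, 0.0312, -0.0003] [0.0, -0.0, -0.032]
[0.0008, 0.0312, -0.0003] [0.0, -0.0, -0.032]
[-0.0002, 0.0312, -0.0003] [0.0, -0.0, -0.032]
[-0.0012, 0.0312, -0.0003] [0.0, -0.0, -0.032]
[-0.0022, 0.0311, -0.0003] [0.0, -0.0, -0.032]
[-0.0032, 0.0311, -0.0003] [0.0, -0.0, -0.032]
[-0.0042, 0.0309, -0.0003] [0.0, -0.0, -0.032]
[-0.0051, 0.0308, -0.0003] [0.0, -0.0, -0.032]
[-0.0061, 0.0306, -0.0003] [0.0, -0.0, -0.032]
```

View pics/s22.png

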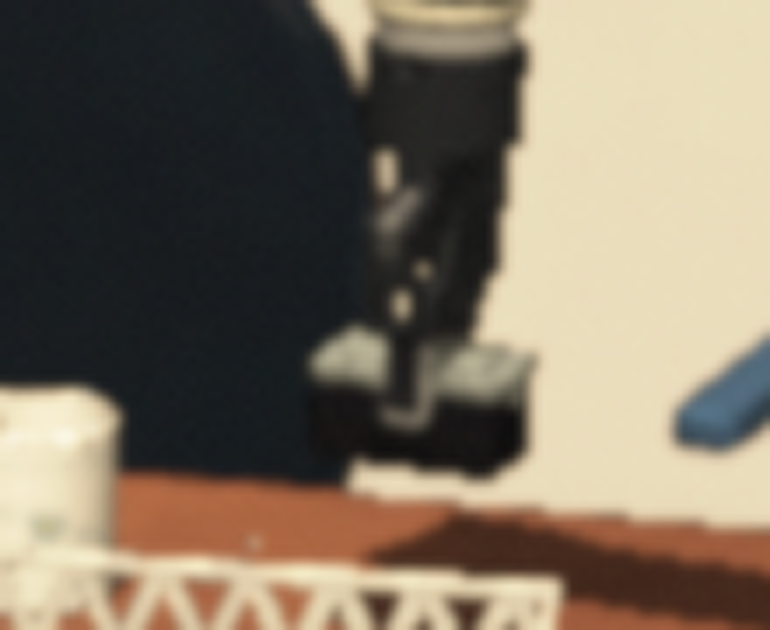

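View pics/t22.png

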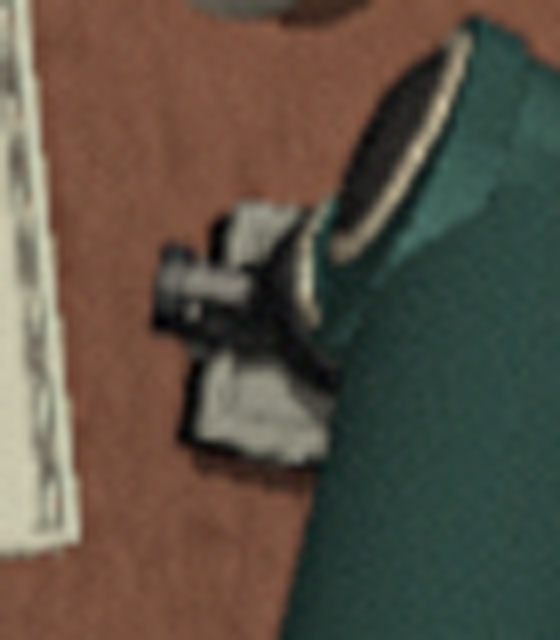

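Call:
{"op": "arm_command", "data": {"increments": [{"linear": [0.0018, 0.0312, 0], "rotation": [0, 0, -0.032], "gripper": 0.05}, {"linear": [0.0008, 0.0312, 0], "rotation": [0, 0, -0.032], "gripper": 0.05}, {"linear": [-0.0002, 0.0312, 0], "rotation": [0, 0, -0.032], "gripper": 0.05}, {"linear": [-0.0012, 0.0312, 0], "rotation": [0, 0, -0.032], "gripper": 0.05}, {"linear": [-0.0022, 0.0311, 0], "rotation": [0, 0, -0.032], "gripper": 0.05}, {"linear": [-0.0032, 0.0311, 0], "rotation": [0, 0, -0.032], "gripper": 0.05}, {"linear": [-0.0042, 0.0309, 0], "rotation": [0, 0, -0.032], "gripper": 0.05}, {"linear": [-0.0051, 0.0308, 0], "rotation": [0, 0, -0.032], "gripper": 0.05}, {"linear": [-0.0061, 0.0306, 0], "rotation": [0, 0, -0.032], "gripper": 0.05}, {"linear": [0, 0, 0], "rotation": [0, 0, 0], "gripper": 0.05}]}}

```text
clock: 22.28
ee_pos: [0.6011, 0.0263, 0.083]
eef_rot: [[-0.996, -0.085, -0.002], [-0.085, 0.996, 0.006], [0.002, 0.006, -1.0]]
force: [0.3, 1.9, -3.6]
gripper_width: 0.67
```

Call:
{"op": "arm_command", "data": {"increments": [{"linear": [0, 0, 0.01], "rotation": [0, 0, 0], "gripper": 0.05}, {"linear": [0, 0, 0.02], "rotation": [0, 0, 0], "gripper": 0.05}, {"linear": [0, 0, 0.015], "rotation": [0, 0, 0], "gripper": 0.05}, {"linear": [0, 0, 0], "rotation": [0, 0, 0], "gripper": 0.05}, {"linear": [0, 0, 0], "rotation": [0, 0, 0], "gripper": 0.05}, {"linear": [0, 0, 0], "rotation": [0, 0, 0], "gripper": 0.05}, {"linear": [0, 0, 0], "rotation": [0, 0, 0], "gripper": 0.05}]}}

```text
clock: 22.87
ee_pos: [0.602, 0.0161, 0.0402]
eef_rot: [[-0.997, -0.073, 0.001], [-0.073, 0.997, 0.001], [-0.001, 0.001, -1.0]]
force: [0.1, -0.4, -3.3]
gripper_width: 0.665
```

```bash
python3 plan.py 0.5998 0.0173 0.02 4.3 3;python3 - <<'E'
from h import *
s=viewer.snapshot("side");t=viewer.snapshot("top")
crop(s,230,110,120,110,6,"s23.png");crop(t,240,150,80,100,7,"t23.png")
E
```

```text
from [0.602  0.0161 0.0402] yaw -175.8 dyaw 0.1 t 22.87 w 0.665 F [ 0.1 -0.4 -3.3]
step norm 0.0068
[0.0007, 0.0005, 0.0067] [0.0, 0.0, -0.001]
[0.0007, 0.0005, 0.0067] [0.0, 0.0, -0.001]
[0.0007, 0.0005, 0.0067] [0.0, 0.0, -0.001]
```

View pics/s23.png

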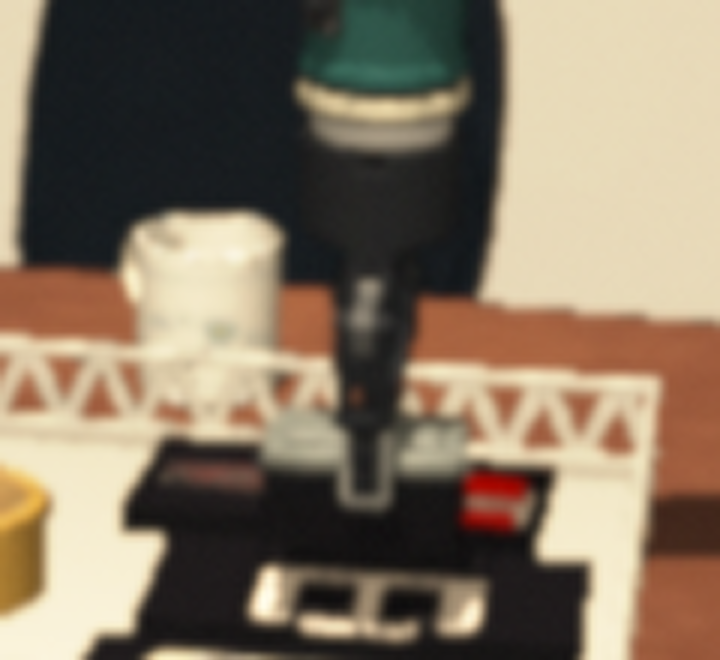

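View pics/t23.png

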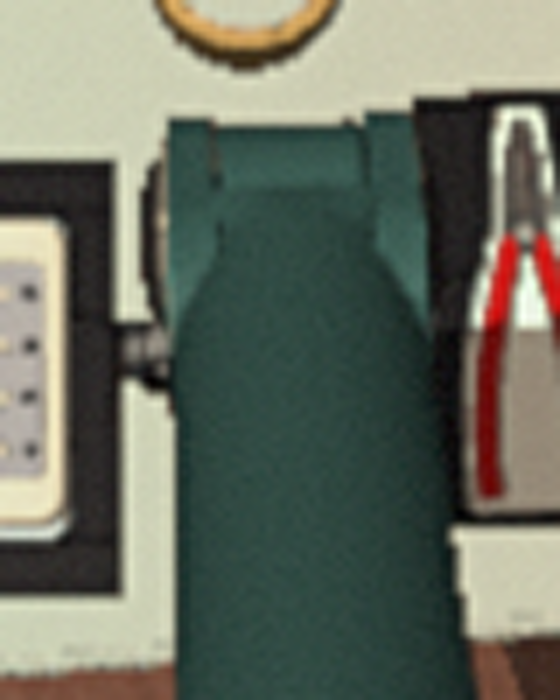

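```bash
cat > bx.py <<'E'
from h import *
def corners(cx,cy,yaw,zs,hx=.046,hy=.029):
    a=np.radians(yaw);u=np.array([np.cos(a),np.sin(a)]);v=np.array([-u[1],u[0]])
    return [(n,np.r_[np.array([cx,cy])+i*hx*u+j*hy*v,z]) for z in zs for n,i,j in(("far+y",1,1),("near+y",-1,1),("far-y",1,-1),("near-y",-1,-1))]
E
python3 - <<'E'
from bx import *
s=viewer.snapshot("side")
for n,P in corners(.602,.0161,4.24,(.098,.05)): print(n,P.round(3),((proj(s,P)-[230,110])*6).round(1))
im=s["color"][165:215,260:320]; 
cv2.imwrite("pics/s24.png",cv2.convertScaleAbs(cv2.resize(im,None,fx=12,fy=12,interpolation=cv2.INTER_CUBIC),alpha=1.8,beta=0))
for n,P in corners(.602,.0161,4.24,(.098,.05)): print(n,((proj(s,P)-[260,165])*12).round(1))
E
```

```text
far+y [0.646 0.048 0.098] [265.5 442.5]
near+y [0.554 0.042 0.098] [463.8 454.5]
far-y [ 0.65  -0.009  0.098] [282.1 398.1]
near-y [ 0.558 -0.016  0.098] [473.5 409.5]
far+y [0.646 0.048 0.05 ] [264.6 537.6]
near+y [0.554 0.042 0.05 ] [460.2 550.1]
far-y [ 0.65  -0.009  0.05 ] [281.  490.5]
near-y [ 0.558 -0.016  0.05 ] [469.9 502.3]
far+y [170.9 224.9]
near+y [567.6 249.1]
far-y [204.2 136.2]
near-y [586.9 159. ]
far+y [169.1 415.2]
near+y [560.4 440.2]
far-y [202.1 321. ]
near-y [579.7 344.6]
```

View pics/s24.png

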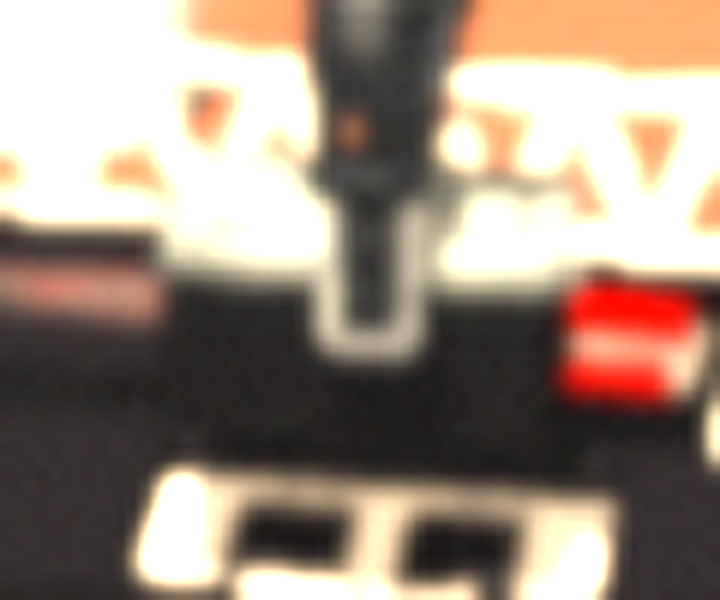

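Call:
{"op": "arm_command", "data": {"increments": [{"linear": [0.0007, 0.0005, 0.009], "rotation": [0, 0, -0.001], "gripper": 0.05}, {"linear": [0.0007, 0.0005, 0.009], "rotation": [0, 0, -0.001], "gripper": 0.05}, {"linear": [0.0007, 0.0005, 0.009], "rotation": [0, 0, 0], "gripper": 0.05}, {"linear": [0, 0, 0.002], "rotation": [0, 0, 0], "gripper": 0.05}, {"linear": [0, 0, 0], "rotation": [0, 0, 0], "gripper": 0.05}, {"linear": [0, 0, 0], "rotation": [0, 0, 0], "gripper": 0.05}, {"linear": [0, 0, 0], "rotation": [0, 0, 0], "gripper": 0.05}, {"linear": [0, 0, 0], "rotation": [0, 0, 0], "gripper": 0.05}, {"linear": [0, 0, 0], "rotation": [0, 0, 0], "gripper": 0.05}, {"linear": [0, 0, 0], "rotation": [0, 0, 0], "gripper": 0.05}]}}

```text
clock: 23.85
ee_pos: [0.5994, 0.0181, 0.0108]
eef_rot: [[-0.997, -0.076, 0.0], [-0.076, 0.997, 0.001], [-0.0, 0.001, -1.0]]
force: [0.7, 0.6, -2.9]
gripper_width: 0.667
```

```bash
python3 plan.py 0.5998 0.0173 0.004 4.3 2;python3 - <<'E'
from bx import *
s=viewer.snapshot("side");t=viewer.snapshot("top")
crop(s,250,160,90,60,8,"s25.png"); crop(t,260,160,50,80,7,"t25.png")
E
```

```text
from [0.5994 0.0181 0.0108] yaw -175.6 dyaw -0.1 t 23.85 w 0.667 F [ 0.7  0.6 -2.9]
step norm 0.0034
[-0.0002, -0.0004, 0.0034] [0.0, 0.0, 0.001]
[-0.0002, -0.0004, 0.0034] [0.0, 0.0, 0.001]
```

View pics/s25.png

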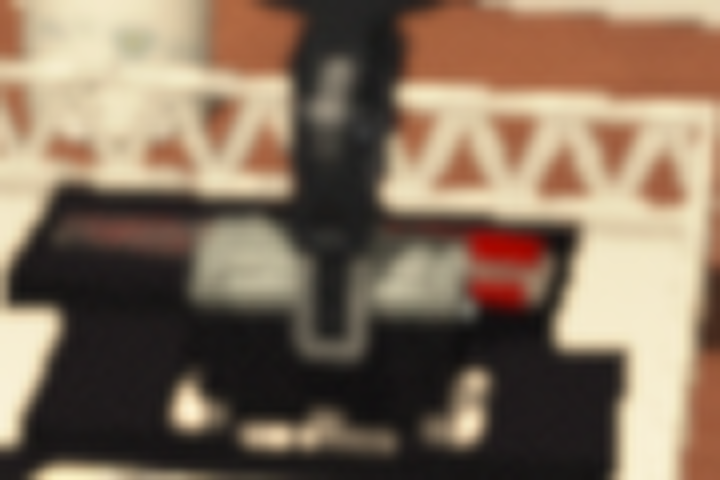

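Aligned over the dock (white floor evenly visible at both ends, columns ~175 and ~480). Lower slowly.

Call:
{"op": "arm_command", "data": {"increments": [{"linear": [0, -0.0005, 0.003], "rotation": [0, 0, 0], "gripper": 0.05}, {"linear": [0, -0.0003, 0.003], "rotation": [0, 0, 0], "gripper": 0.05}, {"linear": [0, 0, 0.002], "rotation": [0, 0, 0], "gripper": 0.05}, {"linear": [0, 0, 0], "rotation": [0, 0, 0], "gripper": 0.05}, {"linear": [0, 0, 0], "rotation": [0, 0, 0], "gripper": 0.05}, {"linear": [0, 0, 0], "rotation": [0, 0, 0], "gripper": 0.05}]}}

```text
clock: 24.45
ee_pos: [0.5992, 0.0173, 0.0024]
eef_rot: [[-0.997, -0.076, -0.001], [-0.076, 0.997, 0.001], [0.0, 0.001, -1.0]]
force: [-0.7, -0.1, -3.3]
gripper_width: 0.668
```

Call:
{"op": "arm_command", "data": {"increments": [{"linear": [0, 0, 0.002], "rotation": [0, 0, 0], "gripper": 0.05}, {"linear": [0, 0, 0.002], "rotation": [0, 0, 0], "gripper": 0.05}, {"linear": [0, 0, 0], "rotation": [0, 0, 0], "gripper": 0.05}, {"linear": [0, 0, 0], "rotation": [0, 0, 0], "gripper": 0.05}]}}

```text
clock: 24.78
ee_pos: [0.5995, 0.0173, -0.001]
eef_rot: [[-0.997, -0.076, 0.0], [-0.076, 0.997, 0.001], [-0.0, 0.001, -1.0]]
force: [-0.8, -0.1, 3.0]
gripper_width: 0.671
```

Call:
{"op": "arm_command", "data": {"increments": [{"linear": [0, 0, 0.0015], "rotation": [0, 0, 0], "gripper": 0.05}, {"linear": [0, 0, 0], "rotation": [0, 0, 0], "gripper": 0.05}, {"linear": [0, 0, 0], "rotation": [0, 0, 0], "gripper": 0.05}]}}

```text
clock: 25.03
ee_pos: [0.5995, 0.0173, -0.0011]
eef_rot: [[-0.997, -0.076, 0.0], [-0.076, 0.997, 0.001], [-0.0, 0.001, -1.0]]
force: [-5.7, -0.8, 13.8]
gripper_width: 0.665
```

Call:
{"op": "arm_command", "data": {"increments": [{"linear": [0, 0, 0], "rotation": [0, 0, 0], "gripper": 0.062}, {"linear": [0, 0, 0], "rotation": [0, 0, 0], "gripper": 0.07}, {"linear": [0, 0, 0], "rotation": [0, 0, 0], "gripper": 0.07}, {"linear": [0, 0, 0], "rotation": [0, 0, 0], "gripper": 0.07}, {"linear": [0, 0, -0.015], "rotation": [0, 0, 0], "gripper": 0.072}, {"linear": [0, 0, -0.04], "rotation": [0, 0, 0], "gripper": 0.075}, {"linear": [0, 0, -0.04], "rotation": [0, 0, 0], "gripper": 0.075}, {"linear": [0, 0, 0], "rotation": [0, 0, 0], "gripper": 0.075}, {"linear": [0, 0, 0], "rotation": [0, 0, 0], "gripper": 0.075}]}}

```text
clock: 25.78
ee_pos: [0.6014, 0.0174, 0.0946]
eef_rot: [[-0.997, -0.076, 0.005], [-0.076, 0.997, 0.001], [-0.005, 0.001, -1.0]]
force: [-0.6, 0.8, -0.4]
gripper_width: 0.879
```

```bash
python3 plan.py 0.545 0.426 0.08 3 11
```

```text
from [0.6014 0.0174 0.0946] yaw -175.6 dyaw -1.4 t 25.78 w 0.879 F [-0.6  0.8 -0.4]
step norm 0.0375
[0.0023, 0.0374, 0.0014] [0.0, 0.0, 0.002]
[0.0024, 0.0374, 0.0014] [0.0, 0.0, 0.002]
[0.0024, 0.0374, 0.0014] [0.0, 0.0, 0.002]
[0.0025, 0.0374, 0.0014] [0.0, 0.0, 0.002]
[0.0026, 0.0374, 0.0014] [0.0, 0.0, 0.002]
[0.0027, 0.0374, 0.0014] [0.0, 0.0, 0.002]
[0.0027, 0.0374, 0.0014] [0.0, 0.0, 0.002]
[0.0028, 0.0374, 0.0014] [0.0, 0.0, 0.002]
[0.0029, 0.0374, 0.0014] [0.0, 0.0, 0.002]
[0.003, 0.0374, 0.0014] [0.0, 0.0, 0.002]
[0.003, 0.0374, 0.0014] [0.0, 0.0, 0.002]
```

Call:
{"op": "arm_command", "data": {"increments": [{"linear": [0.0026, 0.0374, 0], "rotation": [0, 0, 0.002], "gripper": 0.08}, {"linear": [0.0026, 0.0374, 0], "rotation": [0, 0, 0.002], "gripper": 0.08}, {"linear": [0.0026, 0.0374, 0], "rotation": [0, 0, 0.002], "gripper": 0.08}, {"linear": [0.0026, 0.0374, 0], "rotation": [0, 0, 0.002], "gripper": 0.08}, {"linear": [0.0026, 0.0374, 0], "rotation": [0, 0, 0.002], "gripper": 0.08}, {"linear": [0.0026, 0.0374, 0], "rotation": [0, 0, 0.002], "gripper": 0.08}, {"linear": [0.0026, 0.0374, 0], "rotation": [0, 0, 0.002], "gripper": 0.08}, {"linear": [0.0026, 0.0374, 0], "rotation": [0, 0, 0.002], "gripper": 0.08}, {"linear": [0.0026, 0.0374, 0], "rotation": [0, 0, 0.002], "gripper": 0.08}, {"linear": [0.0026, 0.0374, 0], "rotation": [0, 0, 0.002], "gripper": 0.08}]}}

```text
clock: 26.62
ee_pos: [0.5468, 0.3898, 0.0904]
eef_rot: [[-0.998, -0.056, -0.003], [-0.056, 0.998, -0.001], [0.003, -0.001, -1.0]]
force: [1.0, 0.4, -0.4]
gripper_width: 0.937
```

Call:
{"op": "arm_command", "data": {"increments": [{"linear": [0.0028, 0.0374, 0.015], "rotation": [0, 0, 0.002], "gripper": 0.08}, {"linear": [0, 0, 0.03], "rotation": [0, 0, 0], "gripper": 0.08}, {"linear": [0, 0, 0], "rotation": [0, 0, 0], "gripper": 0.08}, {"linear": [0, 0, 0], "rotation": [0, 0, 0], "gripper": 0.08}, {"linear": [0, 0, 0], "rotation": [0, 0, 0], "gripper": 0.08}, {"linear": [0, 0, 0], "rotation": [0, 0, 0], "gripper": 0.08}]}}

```text
clock: 27.12
ee_pos: [0.5449, 0.4248, 0.0485]
eef_rot: [[-0.999, -0.052, 0.001], [-0.052, 0.999, 0.001], [-0.001, 0.001, -1.0]]
force: [-0.1, -0.4, 0.6]
gripper_width: 0.937
```

```bash
python3 plan.py 0.545 0.426 -0.024 3 4;python3 - <<'E'
from bx import *
s=viewer.snapshot("side");t=viewer.snapshot("top")
crop(s,220,190,110,120,6,"s26.png"); crop(t,130,170,80,90,7,"t26.png"); crop(t,215,150,130,100,6,"t26b.png")
r=(262,160,300,236)
E
```

```text
from [0.5449 0.4248 0.0485] yaw -177.0 dyaw 0.0 t 27.12 w 0.937 F [-0.1 -0.4  0.6]
step norm 0.0181
[-0.0, 0.0003, 0.0181] [0.0, 0.0, -0.0]
[-0.0, 0.0003, 0.0181] [0.0, 0.0, -0.0]
[-0.0, 0.0003, 0.0181] [0.0, 0.0, -0.0]
[-0.0, 0.0003, 0.0181] [0.0, 0.0, -0.0]
```

View pics/s26.png

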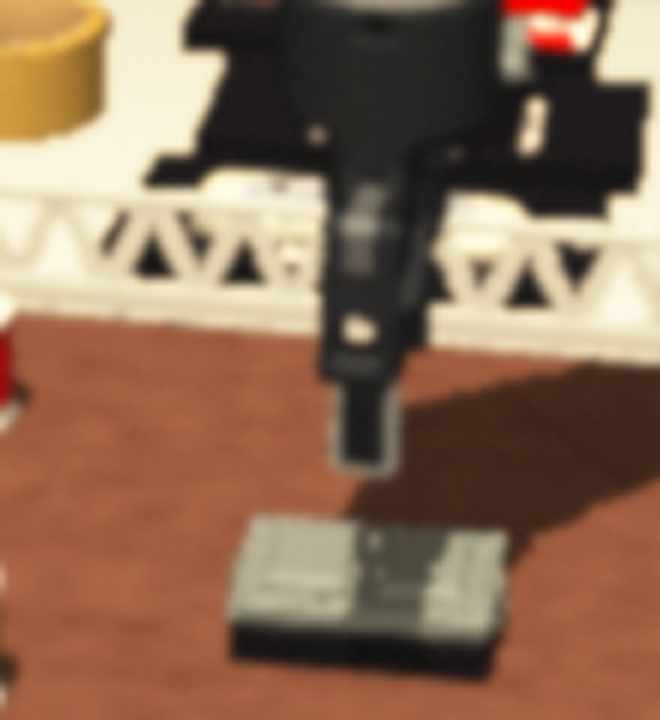

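View pics/t26.png

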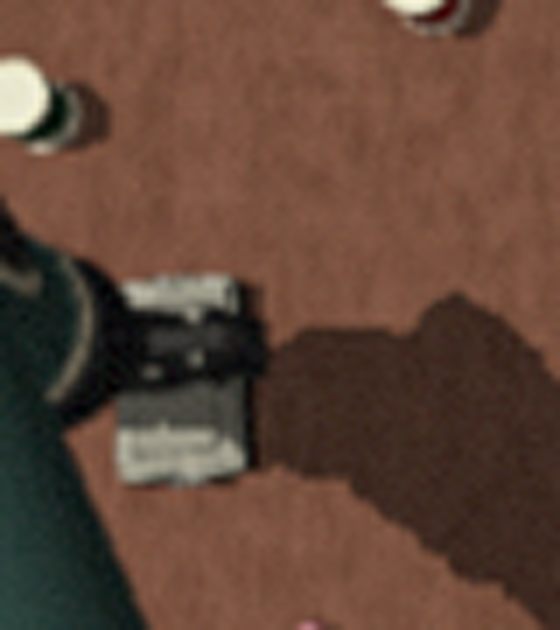

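View pics/t26b.png

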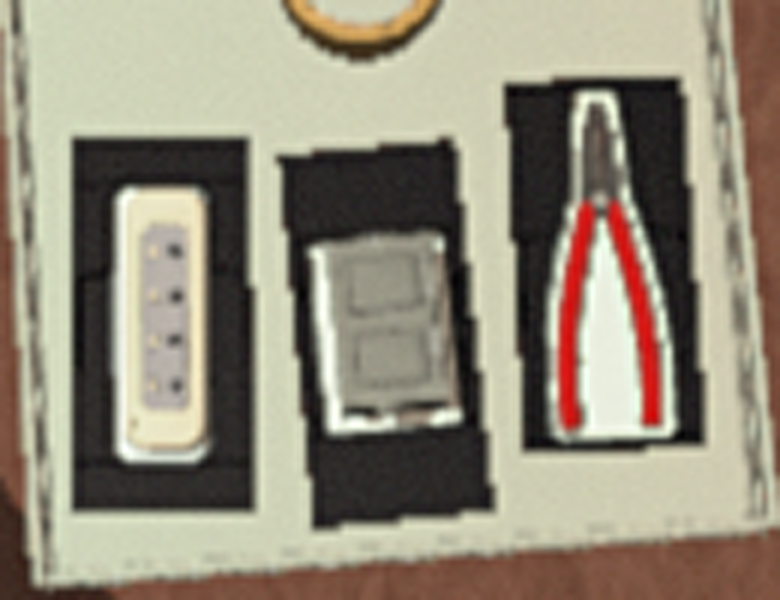

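Call:
{"op": "arm_command", "data": {"increments": [{"linear": [0, 0.0003, 0.0181], "rotation": [0, 0, 0], "gripper": 0.08}, {"linear": [0, 0.0003, 0.0181], "rotation": [0, 0, 0], "gripper": 0.08}, {"linear": [0, 0.0003, 0.0181], "rotation": [0, 0, 0], "gripper": 0.08}, {"linear": [0, 0.0003, 0.016], "rotation": [0, 0, 0], "gripper": 0.08}, {"linear": [0, 0, 0], "rotation": [0, 0, 0], "gripper": 0.08}, {"linear": [0, 0, 0], "rotation": [0, 0, 0], "gripper": 0.08}, {"linear": [0, 0, 0], "rotation": [0, 0, 0], "gripper": 0.08}]}}

```text
clock: 27.8
ee_pos: [0.5441, 0.4275, -0.0218]
eef_rot: [[-0.999, -0.054, 0.001], [-0.054, 0.999, 0.002], [-0.001, 0.002, -1.0]]
force: [-0.6, 0.4, 0.5]
gripper_width: 0.936
```

```bash
python3 plan.py 0.545 0.426 -0.024 3 2;python3 - <<'E'
from m2 import *
crop(s,230,210,100,100,7,"s27.png")
r=(262,180,298,230); b=big(t,r); cv2.imwrite("pics/deep.png",cv2.resize(b,None,fx=3,fy=3))
h=cv2.cvtColor(b,cv2.COLOR_BGR2HSV)
m=(h[...,2]>90)&(h[...,2]<185)
m=cv2.morphologyEx(m.astype(np.uint8),cv2.MORPH_OPEN,np.ones((5,5)))
m,cn,c=blob(m,r);print(wrect(wpts(t,cn,r,.057)),plane(t,c,.057))
E
```

```text
from [ 0.5441  0.4275 -0.0218] yaw -176.9 dyaw -0.1 t 27.8 w 0.936 F [-0.6  0.4  0.5]
step norm 0.0014
[-0.0004, -0.0008, 0.0011] [0.001, 0.001, 0.001]
[-0.0004, -0.0008, 0.0011] [0.001, 0.001, 0.001]
(array([594.3,  13.7]), array([108.3,  64.8]), 5.24) [0.59777697 0.01381514 0.057     ]
```

View pics/s27.png

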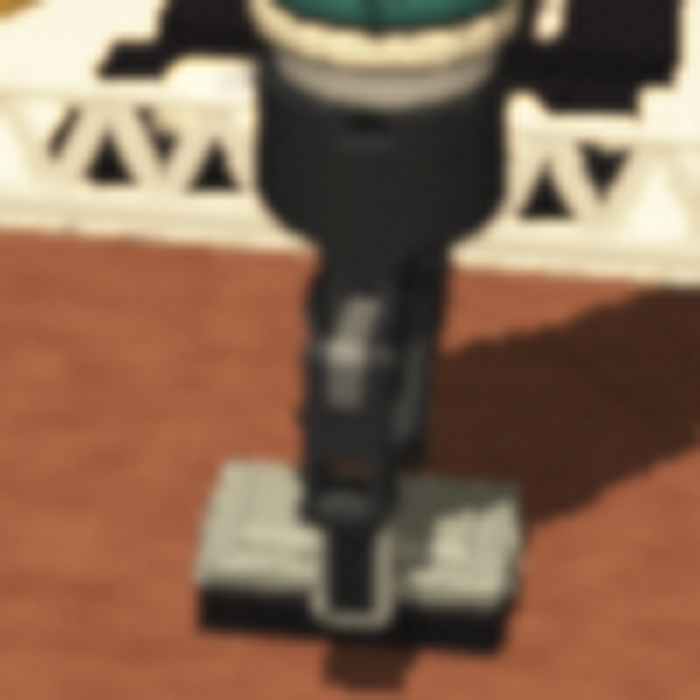

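View pics/deep.png

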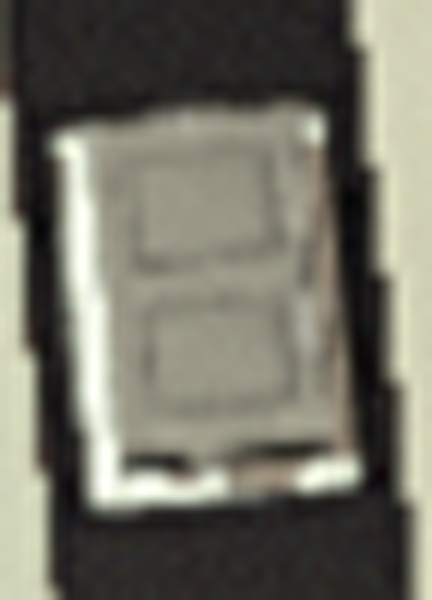

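```bash
python3 - <<'E'
from m2 import *
f=lambda p:(np.array(p)+.5)/12-.5+np.array((262,180))
a=plane(t,f((208,208)),.060);b=plane(t,f((220,352)),.060);print((a+b)/2,np.linalg.norm(a-b),np.degrees(np.arctan2(*(a-b)[1::-1])))
E
```

```text
[0.60006763 0.01569091 0.06      ] 0.03943532854356834 3.301180730441539
```

Call:
{"op": "arm_command", "data": {"force": 60, "increments": [{"linear": [-0.0004, -0.0008, 0.001], "rotation": [0, 0, 0], "gripper": 0.08}, {"linear": [-0.0004, -0.0008, 0.001], "rotation": [0, 0, 0], "gripper": 0.07}, {"linear": [0, 0, 0], "rotation": [0, 0, 0], "gripper": 0.05}, {"linear": [0, 0, 0], "rotation": [0, 0, 0], "gripper": 0.05}, {"linear": [0, 0, 0], "rotation": [0, 0, 0], "gripper": 0.05}, {"linear": [0, 0, 0], "rotation": [0, 0, 0], "gripper": 0.05}, {"linear": [0, 0, 0], "rotation": [0, 0, 0], "gripper": 0.05}, {"linear": [0, 0, 0], "rotation": [0, 0, 0], "gripper": 0.05}]}}

```text
clock: 28.67
ee_pos: [0.5445, 0.4258, -0.0244]
eef_rot: [[-0.999, -0.054, 0.0], [-0.054, 0.999, 0.001], [-0.0, 0.001, -1.0]]
force: [-0.9, 1.6, 5.0]
gripper_width: 0.661
```

Call:
{"op": "arm_command", "data": {"increments": [{"linear": [0, 0, -0.005], "rotation": [0, 0, 0], "gripper": 0.05}, {"linear": [0, 0, -0.015], "rotation": [0, 0, 0], "gripper": 0.05}, {"linear": [0, 0, -0.035], "rotation": [0, 0, 0], "gripper": 0.05}, {"linear": [0, 0, -0.035], "rotation": [0, 0, 0], "gripper": 0.05}, {"linear": [0, 0, -0.035], "rotation": [0, 0, 0], "gripper": 0.05}, {"linear": [0, 0, -0.015], "rotation": [0, 0, 0], "gripper": 0.05}, {"linear": [0, 0, 0], "rotation": [0, 0, 0], "gripper": 0.05}, {"linear": [0, 0, 0], "rotation": [0, 0, 0], "gripper": 0.05}, {"linear": [0, 0, 0], "rotation": [0, 0, 0], "gripper": 0.05}]}}

```text
clock: 29.42
ee_pos: [0.543, 0.4247, 0.1138]
eef_rot: [[-0.999, -0.054, -0.003], [-0.054, 0.999, -0.001], [0.003, -0.001, -1.0]]
force: [-0.1, -0.4, -2.2]
gripper_width: 0.663
```

```bash
python3 plan.py 0.5995 0.0173 0.115 4.3 11;python3 - <<'E'
from bx import *
s=viewer.snapshot("side")
crop(s,210,120,120,130,5,"s28.png")
E
```

```text
from [0.543  0.4247 0.1138] yaw -176.9 dyaw 1.2 t 29.42 w 0.663 F [-0.1 -0.4 -2.2]
step norm 0.0374
[-0.0031, -0.0373, -0.0001] [-0.0, -0.0, -0.002]
[-0.003, -0.0373, -0.0001] [-0.0, -0.0, -0.002]
[-0.003, -0.0373, -0.0001] [-0.0, -0.0, -0.002]
[-0.0029, -0.0373, -0.0001] [-0.0, -0.0, -0.002]
[-0.0028, -0.0373, -0.0001] [-0.0, -0.0, -0.002]
[-0.0027, -0.0373, -0.0001] [-0.0, -0.0, -0.002]
[-0.0027, -0.0373, -0.0001] [-0.0, -0.0, -0.002]
[-0.0026, -0.0373, -0.0001] [-0.0, -0.0, -0.002]
[-0.0025, -0.0373, -0.0001] [-0.0, -0.0, -0.002]
[-0.0024, -0.0373, -0.0001] [-0.0, -0.0, -0.002]
[-0.0024, -0.0373, -0.0001] [-0.0, -0.0, -0.002]
```

View pics/s28.png

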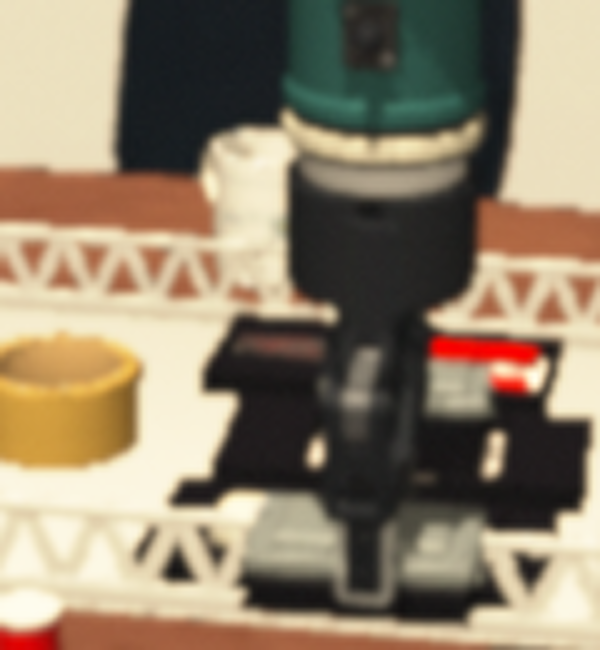

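Call:
{"op": "arm_command", "data": {"increments": [{"linear": [-0.0028, -0.0373, 0], "rotation": [0, 0, -0.002], "gripper": 0.05}, {"linear": [-0.0028, -0.0373, 0], "rotation": [0, 0, -0.002], "gripper": 0.05}, {"linear": [-0.0028, -0.0373, 0], "rotation": [0, 0, -0.002], "gripper": 0.05}, {"linear": [-0.0028, -0.0373, 0], "rotation": [0, 0, -0.002], "gripper": 0.05}, {"linear": [-0.0028, -0.0373, 0], "rotation": [0, 0, -0.002], "gripper": 0.05}, {"linear": [-0.0028, -0.0373, 0], "rotation": [0, 0, -0.002], "gripper": 0.05}, {"linear": [-0.0028, -0.0373, 0], "rotation": [0, 0, -0.002], "gripper": 0.05}, {"linear": [-0.0028, -0.0373, 0], "rotation": [0, 0, -0.002], "gripper": 0.05}, {"linear": [-0.0028, -0.0373, 0], "rotation": [0, 0, -0.002], "gripper": 0.05}, {"linear": [-0.0028, -0.0373, 0], "rotation": [0, 0, -0.002], "gripper": 0.05}]}}

```text
clock: 30.3
ee_pos: [0.5943, 0.053, 0.113]
eef_rot: [[-0.997, -0.074, -0.004], [-0.074, 0.997, 0.0], [0.004, 0.001, -1.0]]
force: [0.5, -0.2, -2.9]
gripper_width: 0.662
```

Call:
{"op": "arm_command", "data": {"increments": [{"linear": [-0.0028, -0.0373, 0], "rotation": [0, 0, -0.002], "gripper": 0.05}, {"linear": [0, 0, 0.02], "rotation": [0, 0, 0], "gripper": 0.05}, {"linear": [0, 0, 0.02], "rotation": [0, 0, 0], "gripper": 0.05}, {"linear": [0, 0, 0], "rotation": [0, 0, 0], "gripper": 0.05}, {"linear": [0, 0, 0], "rotation": [0, 0, 0], "gripper": 0.05}, {"linear": [0, 0, 0], "rotation": [0, 0, 0], "gripper": 0.05}, {"linear": [0, 0, 0], "rotation": [0, 0, 0], "gripper": 0.05}, {"linear": [0, 0, 0], "rotation": [0, 0, 0], "gripper": 0.05}]}}

```text
clock: 30.97
ee_pos: [0.6019, 0.0186, 0.0757]
eef_rot: [[-0.997, -0.077, 0.001], [-0.077, 0.997, 0.001], [-0.001, 0.001, -1.0]]
force: [0.7, 0.6, -2.2]
gripper_width: 0.66
```

```bash
python3 plan.py 0.5995 0.0173 0.046 4.3 4;python3 - <<'E'
from bx import *
s=viewer.snapshot("side")
crop(s,230,130,110,90,7,"s29.png")
E
```

```text
from [0.6019 0.0186 0.0757] yaw -175.6 dyaw -0.1 t 30.97 w 0.66 F [ 0.7  0.6 -2.2]
step norm 0.0075
[0.0006, -0.0003, 0.0074] [0.0, 0.0, 0.001]
[0.0006, -0.0003, 0.0074] [0.0, 0.0, 0.001]
[0.0006, -0.0003, 0.0074] [0.0, 0.0, 0.001]
[0.0006, -0.0003, 0.0074] [0.0, 0.0, 0.001]
```

View pics/s29.png

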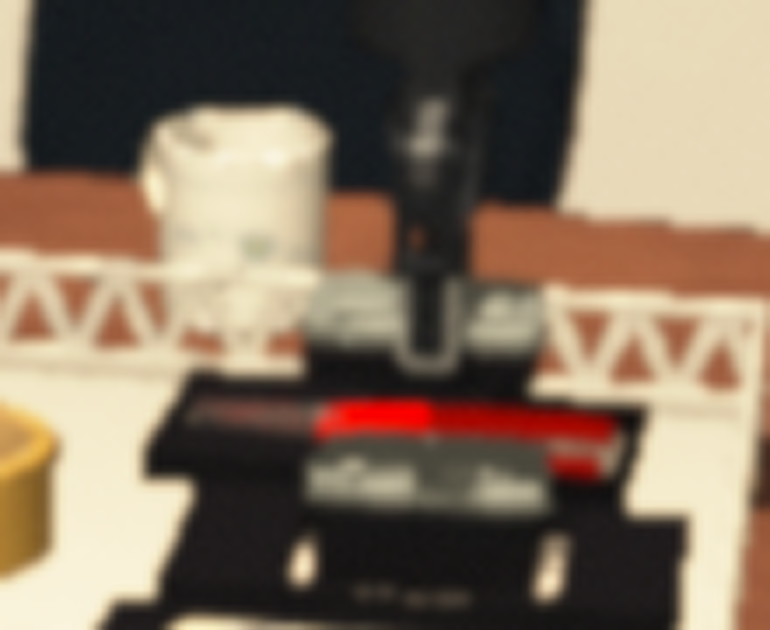

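Call:
{"op": "arm_command", "data": {"increments": [{"linear": [0.0006, -0.0003, 0.01], "rotation": [0, 0, 0.001], "gripper": 0.05}, {"linear": [0.0006, -0.0003, 0.01], "rotation": [0, 0, 0], "gripper": 0.05}, {"linear": [0.0006, -0.0003, 0.01], "rotation": [0, 0, 0], "gripper": 0.05}, {"linear": [0, 0, 0.001], "rotation": [0, 0, 0], "gripper": 0.05}, {"linear": [0, 0, 0], "rotation": [0, 0, 0], "gripper": 0.05}, {"linear": [0, 0, 0], "rotation": [0, 0, 0], "gripper": 0.05}, {"linear": [0, 0, 0], "rotation": [0, 0, 0], "gripper": 0.05}, {"linear": [0, 0, 0], "rotation": [0, 0, 0], "gripper": 0.05}, {"linear": [0, 0, 0], "rotation": [0, 0, 0], "gripper": 0.05}]}}

```text
clock: 31.77
ee_pos: [0.5998, 0.017, 0.0441]
eef_rot: [[-0.997, -0.075, 0.0], [-0.075, 0.997, 0.001], [-0.0, 0.001, -1.0]]
force: [0.1, 0.9, -0.7]
gripper_width: 0.659
```

```bash
python3 plan.py 0.5997 0.0173 0.034 4.3 4;python3 - <<'E'
from bx import *
s=viewer.snapshot("side")
im=cv2.resize(s["color"][165:220,250:325],None,fx=10,fy=10,interpolation=cv2.INTER_CUBIC); cv2.imwrite("pics/s30.png",cv2.convertScaleAbs(im,alpha=1.5))
E
```

```text
from [0.5998 0.017  0.0441] yaw -175.7 dyaw -0.0 t 31.77 w 0.659 F [ 0.1  0.9 -0.7]
step norm 0.0025
[0.0, 0.0001, 0.0025] [0.0, 0.0, 0.0]
[0.0, 0.0001, 0.0025] [0.0, 0.0, 0.0]
[0.0, 0.0001, 0.0025] [0.0, 0.0, 0.0]
[0.0, 0.0001, 0.0025] [0.0, 0.0, 0.0]
```

View pics/s30.png

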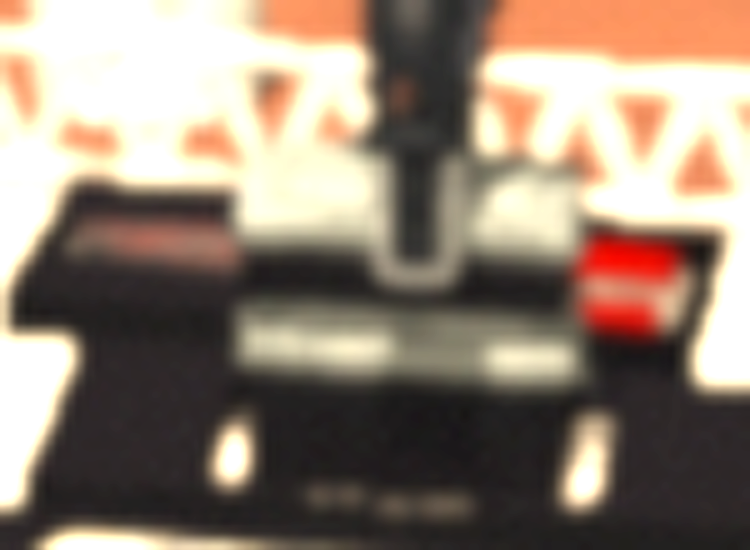

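Upper box (cols 235–580) sits straight over the lower (236–583). Lower it.

Call:
{"op": "arm_command", "data": {"increments": [{"linear": [0, 0.0002, 0.003], "rotation": [0, 0, 0], "gripper": 0.05}, {"linear": [0, 0.0001, 0.003], "rotation": [0, 0, 0], "gripper": 0.05}, {"linear": [0, 0, 0.002], "rotation": [0, 0, 0], "gripper": 0.05}, {"linear": [0, 0, 0], "rotation": [0, 0, 0], "gripper": 0.05}, {"linear": [0, 0, 0], "rotation": [0, 0, 0], "gripper": 0.05}, {"linear": [0, 0, 0], "rotation": [0, 0, 0], "gripper": 0.05}]}}

```text
clock: 32.32
ee_pos: [0.5994, 0.0173, 0.0357]
eef_rot: [[-0.997, -0.075, -0.001], [-0.075, 0.997, 0.001], [0.0, 0.001, -1.0]]
force: [0.0, 0.5, -1.8]
gripper_width: 0.659
```

Call:
{"op": "arm_command", "data": {"increments": [{"linear": [0, 0, 0.002], "rotation": [0, 0, 0], "gripper": 0.05}, {"linear": [0, 0, 0.001], "rotation": [0, 0, 0], "gripper": 0.05}, {"linear": [0, 0, 0], "rotation": [0, 0, 0], "gripper": 0.05}, {"linear": [0, 0, 0], "rotation": [0, 0, 0], "gripper": 0.05}]}}

```text
clock: 32.65
ee_pos: [0.5993, 0.0173, 0.0326]
eef_rot: [[-0.997, -0.075, -0.001], [-0.075, 0.997, 0.001], [0.0, 0.001, -1.0]]
force: [1.3, -0.4, -2.2]
gripper_width: 0.664
```

Below the lug-top height without contact; press on to find the seat.

Call:
{"op": "arm_command", "data": {"increments": [{"linear": [0, 0, 0.001], "rotation": [0, 0, 0], "gripper": 0.05}, {"linear": [0, 0, 0.001], "rotation": [0, 0, 0], "gripper": 0.05}, {"linear": [0, 0, 0], "rotation": [0, 0, 0], "gripper": 0.05}, {"linear": [0, 0, 0], "rotation": [0, 0, 0], "gripper": 0.05}]}}

```text
clock: 32.98
ee_pos: [0.5995, 0.0173, 0.0326]
eef_rot: [[-0.997, -0.075, -0.0], [-0.075, 0.997, 0.001], [0.0, 0.001, -1.0]]
force: [-5.8, -0.7, 12.3]
gripper_width: 0.663
```

Seated at exactly ee z = 0.0326 as predicted. Release and rise.

Call:
{"op": "arm_command", "data": {"increments": [{"linear": [0, 0, 0], "rotation": [0, 0, 0], "gripper": 0.062}, {"linear": [0, 0, 0], "rotation": [0, 0, 0], "gripper": 0.07}, {"linear": [0, 0, 0], "rotation": [0, 0, 0], "gripper": 0.075}, {"linear": [0, 0, 0], "rotation": [0, 0, 0], "gripper": 0.075}, {"linear": [0, 0, -0.015], "rotation": [0, 0, 0], "gripper": 0.075}, {"linear": [0, 0, -0.04], "rotation": [0, 0, 0], "gripper": 0.075}, {"linear": [0, 0, -0.04], "rotation": [0, 0, 0], "gripper": 0.075}, {"linear": [0, 0.03, -0.02], "rotation": [0, 0, 0], "gripper": 0.075}, {"linear": [0, 0.04, 0], "rotation": [0, 0, 0], "gripper": 0.075}, {"linear": [0, 0.04, 0], "rotation": [0, 0, 0], "gripper": 0.075}]}}

```text
clock: 33.82
ee_pos: [0.5926, 0.1271, 0.1481]
eef_rot: [[-0.997, -0.072, 0.004], [-0.072, 0.997, 0.002], [-0.004, 0.001, -1.0]]
force: [0.2, -0.6, -0.6]
gripper_width: 0.879
```

Call:
{"op": "arm_command", "data": {"increments": [{"linear": [0.01, 0.04, 0], "rotation": [0, 0, 0], "gripper": 0.075}, {"linear": [0.01, 0.04, 0], "rotation": [0, 0, 0], "gripper": 0.075}, {"linear": [0.01, 0.04, 0], "rotation": [0, 0, 0], "gripper": 0.075}, {"linear": [0.01, 0.04, 0], "rotation": [0, 0, 0], "gripper": 0.075}, {"linear": [0.01, 0.04, 0], "rotation": [0, 0, 0], "gripper": 0.075}, {"linear": [0.01, 0.04, 0], "rotation": [0, 0, 0], "gripper": 0.075}, {"linear": [0.01, 0.04, 0], "rotation": [0, 0, 0], "gripper": 0.075}, {"linear": [0, 0, 0], "rotation": [0, 0, 0], "gripper": 0.075}, {"linear": [0, 0, 0], "rotation": [0, 0, 0], "gripper": 0.075}]}}

```text
clock: 34.57
ee_pos: [0.4979, 0.4044, 0.1455]
eef_rot: [[-0.997, -0.081, -0.002], [-0.081, 0.997, 0.002], [0.002, 0.002, -1.0]]
force: [0.6, -0.3, -0.3]
gripper_width: 0.88
```

```bash
python3 - <<'E'
from bx import *
s=viewer.snapshot("side");t=viewer.snapshot("top")
crop(s,230,140,110,90,7,"s31.png"); crop(t,215,150,130,100,6,"t31.png"); crop(t,0,0,560,420,1.4,"tf.png"); print(ctrl.get_obs()["ee_pos"])
E
```

```text
[0.50066334 0.39990295 0.14562355]
```

View pics/s31.png

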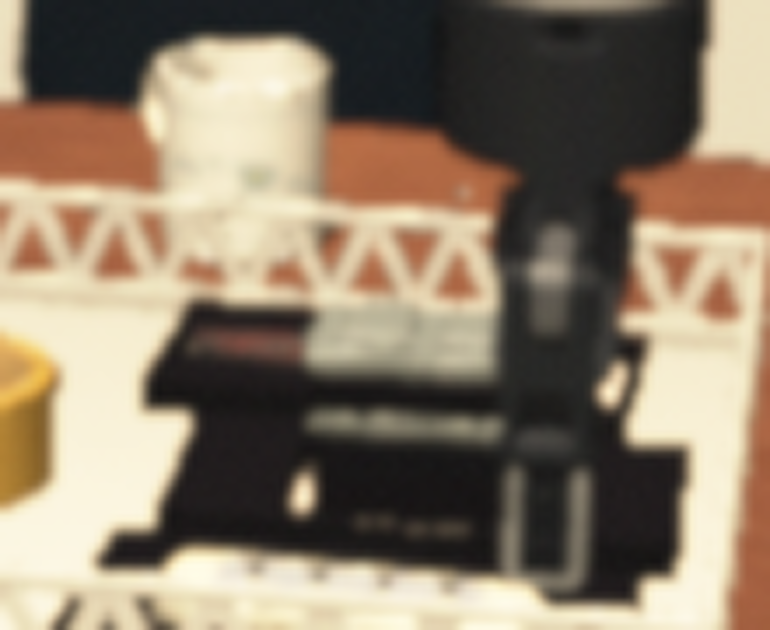

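View pics/t31.png

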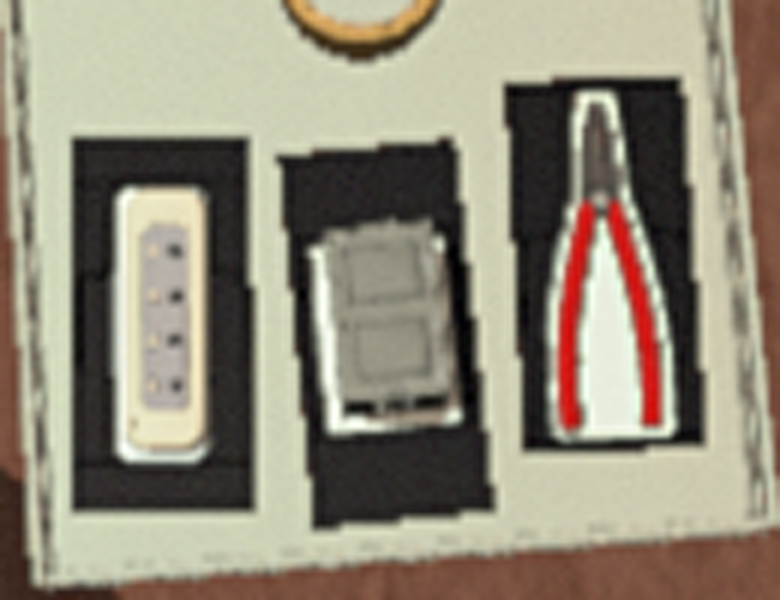

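View pics/tf.png

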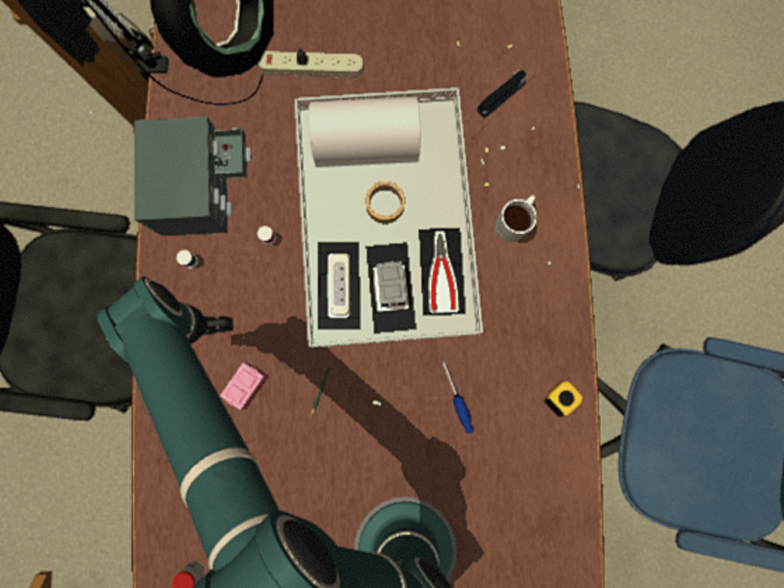

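```bash
python3 - <<'E'
from m2 import *
r=(232,178,252,230)
b=big(t,r); h=cv2.cvtColor(b,cv2.COLOR_BGR2HSV)
m=((h[...,1]>28)&(h[...,2]>150)&(h[...,0]<40))
m=cv2.morphologyEx(m.astype(np.uint8),cv2.MORPH_CLOSE,np.ones((25,25)))
m,cn,c=blob(m,r); print("counter top",wrect(wpts(t,cn,r,.025)),"insert 608.2,141.2")
crop(s,236,200,100,45,8,"s32.png"); crop(t,228,172,32,70,9,"t32.png")
E
```

```text
counter top (array([608.5, 134.5]), array([ 52.6, 146.4]), 89.13) insert 608.2,141.2
```

View pics/s32.png

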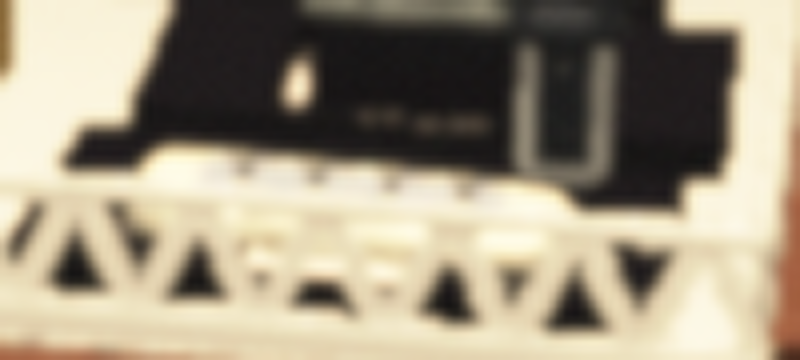

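View pics/t32.png

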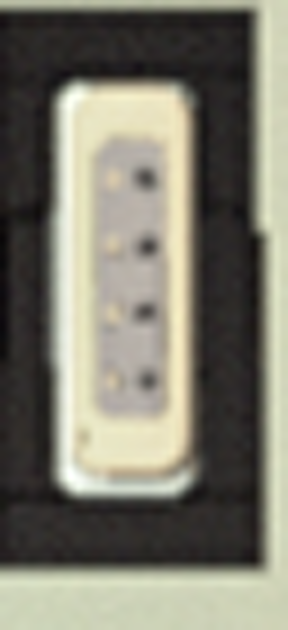

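```bash
python3 -c "
from rig import ctrl;print(ctrl.get_obs()['force'],ctrl.get_obs()['clock']);print(ctrl.finish_job())"
```

```text
[0.62710085 0.21783379 0.86392647] 34.7667
the job is handed in; nothing more can be done
None
```

I packed all four items into the tray and handed the job in at 34.8 s. No verdict was reported.

**Placing**
- The counter and the pliers are in their own pockets. The deep box is on the dock lugs, and the shallow box is stacked on the deep one.
- The left box, with its lid about 18–26 mm high, was the shallow one. The right box, with its lid about 42–48 mm high, was the deep one. I left the pink look-alike alone.

**Last checks**
- **Seating:** both boxes went past lug-top height with no contact. They then met firm resistance (12–14 N) at the fully-down height. The counter and pliers met the floor at the same height as the box dock, about 9 mm.
- **Pictures:** the final pictures show the stack square and the pliers centred. The mug, tape roll and both spools look unmoved.

**What disagreed**
- **TCP height:** the reported height did not match the real fingertips. They stood about 32 mm above the reported value, where 8 mm below was expected. My first close on the counter therefore passed above it, without touching. I worked from the offset I measured by picture and contact after that.
- **Box measurements:** the box lids measured about 99 mm long instead of 92, because of the latches. I used the lug positions instead. In place, the deep box's lug centre read 1.6 mm off sideways from the tool position.
- **Counter position:** the counter lies about 4 mm to one side of its pocket by eye, within the 12 mm allowed. My colour-mask reading gave nearly 7 mm, but it was 52.6 mm wide for a 45 mm case because it included some of the pocket floor. I judged the counter flat from the contact height and the pictures; I did not measure its tilt directly.

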